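Open the folding rod rack and load it with sanded rods

TASK

The sanded wooden rods lying on the two battens on the rubber mat are to go on the folding rack to dry. First, while both arms are still folded, move the wax tin and the grey sanding block that stand in the rack's bay into the wooden tray, set down flat the same way up as they stand; then swing both notched arms fully out until each one snaps home in its end catch. Lay every rod across the two arms, each in its own pair of matching V-notches, seated, level and square, with both ends sticking out about equally, and leave the hoop, the mug and the jar where they stand.

Things in the scene. Friction and masses are not known exactly. Their poses are not given: they have to be found in the camera images.
- rack: Fold-flat wooden rod rack, fixed to the bench. Origin on the bench in the middle of its open bay, z up. A spine (300 mm along y, 75 mm high) stands on its +x side, front face at x = 127 mm; two notched plywood arms, 18 mm thick, tops at z = 84 mm, undersides at 12 mm, hinge on it. Swung out they point to -x, centre lines at y = -130 mm (right arm) and +130 mm (left arm)
- notch0 (a point): Where the middle of a rod seated in notch pair 0 lies: rack x = -69 mm, y = 0, z = 82.7 mm. Each arm, once out, has a 90-degree V-notch at this x (28 mm wide, 14 mm deep, bottom at z = 70 mm; pitch 46 mm). A seated rod runs along the rack's y
- notch1 (a point): Where the middle of a rod seated in notch pair 1 lies: rack x = -23 mm, y = 0, z = 82.7 mm. Each arm, once out, has a 90-degree V-notch at this x (28 mm wide, 14 mm deep, bottom at z = 70 mm; pitch 46 mm). A seated rod runs along the rack's y
- notch2 (a point): Where the middle of a rod seated in notch pair 2 lies: rack x = 23 mm, y = 0, z = 82.7 mm. Each arm, once out, has a 90-degree V-notch at this x (28 mm wide, 14 mm deep, bottom at z = 70 mm; pitch 46 mm). A seated rod runs along the rack's y
- notch3 (a point): Where the middle of a rod seated in notch pair 3 lies: rack x = 69 mm, y = 0, z = 82.7 mm. Each arm, once out, has a 90-degree V-notch at this x (28 mm wide, 14 mm deep, bottom at z = 70 mm; pitch 46 mm). A seated rod runs along the rack's y
- right_arm (a joint): Swing angle (rad) of the right arm about a vertical pin at rack x = 92, y = -130 mm: 0 folded, pointing to rack +y, in front of the folded left arm; 1.571 fully out, pointing to rack -x (anticlockwise from above). Stays where left. A sprung catch resists from 0.85 to 1.25 (about 1.3 N at the peg) and draws it to the stop from about 1.42. Home: above 1.53
- right_arm_peg (a point): Mid-height of the round upright pull peg near the free end of the right arm: 20 mm diameter, 32 mm tall, standing on top of the arm from z = 84 to 116 mm, 202 mm from the hinge pin
- right_arm_hinge (a point): Point on the right arm's hinge axis, at the height of the arm's top
- left_arm (a joint): Swing angle (rad) of the left arm about a vertical pin at rack x = 114, y = 130 mm: 0 folded against the spine, pointing to rack -y, behind the folded right arm, which has to come out first; 1.571 fully out, pointing to rack -x (clockwise from above). Friction and catch as on the right arm. Home: above 1.53
- left_arm_peg (a point): Mid-height of the same kind of pull peg on the left arm, 224 mm from its hinge pin
- left_arm_hinge (a point): Point on the left arm's hinge axis, at the height of the arm's top
- tray: Shallow dark wooden tray, fixed: 210 mm along its x, 125 mm along its y, 22 mm high, walls 5 mm, inner floor 5 mm above the bench. Origin at the centre of its underside
- tin: Closed round wax tin, 61 mm diameter, 42 mm high, about 160 g, brass-coloured lid. Origin at the centre of its underside, z up
- block: Grey hard-rubber sanding block with sandpaper on its base, 75 x 45 x 35 mm (x, y, z), about 90 g. Origin at the centre of its underside
- mat: Black rubber mat, fixed, 360 x 210 mm (x, y), 4 mm thick, with two wooden battens across it (20 mm wide, at x = -110 and +110 mm, tops 20 mm over the bench). The rods start on the battens side by side, 50 mm apart, roughly along its x. Origin at the centre of its underside
- rod0: Plain round wooden rod, 340 mm long, 18 mm diameter, about 60 g. Origin at its middle, on its centre line; x runs along the rod. May be absent
- rod1: Plain round wooden rod, 340 mm long, 18 mm diameter, about 60 g. Origin at its middle, on its centre line; x runs along the rod. May be absent
- rod2: Plain round wooden rod, 340 mm long, 18 mm diameter, about 60 g. Origin at its middle, on its centre line; x runs along the rod. May be absent
- rod3: Plain round wooden rod, 340 mm long, 18 mm diameter, about 60 g. Origin at its middle, on its centre line; x runs along the rod. May be absent
- hoop: Wooden hoop lying flat, 120 mm outside diameter, 12 mm thick; not to be moved. Origin at the centre of its underside
- mug: White mug, 80 mm diameter, 90 mm high; not to be moved. Origin at the centre of its underside
- jar: Amber jar with steel cap, 70 mm diameter, 100 mm high; not to be moved. Origin at the centre of its underside
Not all that is in view belongs to the job. Of the things that look like the tin, take the one that is nearest to the robot's base at the start. Several things have the shape of the block; the one meant has the colours described above.

How it is judged (in metres and radians):
On the way, in this order (a step that is already met when the one before it is completed fails the run):
1. the tin and the block stand in the tray, both arms still folded (x of tin in the frame of tray between -0.085 and 0.085 m and y of tin in the frame of tray between -0.05 and 0.05 m and z of tin in the frame of tray between 0 and 0.01 m and angle between each of tin, block's own z axis and vertical below 0.15 rad and x of block in the frame of tray between -0.085 and 0.085 m and y of block in the frame of tray between -0.05 and 0.05 m and z of block in the frame of tray between 0 and 0.01 m and value of joint each of right_arm, left_arm below 0.6 rad), for 0.2 s.
2. both arms are swung out and home in their catches (value of joint each of right_arm, left_arm above 1.53 rad), for 0.3 s.
At the end, for the whole second after the job is handed in: Both arms home (over 1.53 rad); tin and block flat on the tray's floor, right way up (0.15 rad); every rod at rest in a matching pair of notches: within 4 mm of the seated height, level within 0.03 rad, square within 0.05 rad, middle within 22 mm of the rack's centre line (all of step 2 and x of tin in the frame of tray between -0.085 and 0.085 m and y of tin in the frame of tray between -0.05 and 0.05 m and z of tin in the frame of tray between 0 and 0.01 m and angle between each of tin, block's own z axis and vertical below 0.15 rad and x of block in the frame of tray between -0.085 and 0.085 m and y of block in the frame of tray between -0.05 and 0.05 m and z of block in the frame of tray between 0 and 0.01 m and z of rod0 in the frame of rack between 0.0787 and 0.0867 m and x of rod0 in the frame of rack between -0.085 and 0.085 m and y of rod0 in the frame of rack between -0.022 and 0.022 m and angle between rod0's own x axis and vertical between 1.5408 and 1.6008 rad and angle between the x axis of each of rod0, rod1, rod2, rod3 and the y axis of rack, either way round below 0.05 rad and linear speed of each of rod0, rod1, rod2, rod3 below 0.02 m/s and z of rod1 in the frame of rack between 0.0787 and 0.0867 m and x of rod1 in the frame of rack between -0.085 and 0.085 m and y of rod1 in the frame of rack between -0.022 and 0.022 m and angle between rod1's own x axis and vertical between 1.5408 and 1.6008 rad and z of rod2 in the frame of rack between 0.0787 and 0.0867 m and x of rod2 in the frame of rack between -0.085 and 0.085 m and y of rod2 in the frame of rack between -0.022 and 0.022 m and angle between rod2's own x axis and vertical between 1.5408 and 1.6008 rad and z of rod3 in the frame of rack between 0.0787 and 0.0867 m and x of rod3 in the frame of rack between -0.085 and 0.085 m and y of rod3 in the frame of rack between -0.022 and 0.022 m and angle between rod3's own x axis and vertical between 1.5408 and 1.6008 rad); the robot touches nothing.
It fails at once if the hoop is shoved more than 40 mm (distance of hoop from where it was at the start of the episode above 0.04 m).
It fails at once if the mug is shoved more than 40 mm (distance of mug from where it was at the start of the episode above 0.04 m).
It fails at once if the jar is shoved more than 40 mm (distance of jar from where it was at the start of the episode above 0.04 m).
Of rod0, rod1, rod2, rod3 only 2 to 4 are there at a start; the rules pass over those that are not, and their reading is None.
At some moment in a run one of tin, block may be knocked a few centimetres aside while the robot is not near it.
Once in a run the grip may slacken for a moment while it holds something.
It also fails if it takes over 210 s, if anything falls off the work surface, if the arm or the gripper's body presses on something with over 40 N, if the wrist force passes 120 N, or if a joint passes its speed limit or range.

ROBOT

A 6-joint arm with a two-finger parallel gripper is mounted at the origin on the work surface. World frame = base frame: x ahead of the robot, y to its left, z up, the work surface at z = 0. Lengths are in m, angles in degrees, forces in N, time in s.
With the tool pointing down it reaches from about 0.35 to 0.875 m from the base axis. Payload 4.2 kg.
Tool frame: the origin (TCP) lies on the centre line of the jaws, within the pads' length; the fingertips stand 19 mm ahead of it and the grasp point (between the pads) is the TCP; x points along the fingers, y is the direction in which the jaws open and shut, and the axes are right-handed (so a half turn about x gives the same grasp; the last joint's range is limited). The gripper opens to 87 mm and grips with 3 to 60 N. Pads are 19 mm wide; open, the fingers measure 117 mm over their backs; the gripper's body (75 mm by 190 mm) begins 51 mm behind the grasp point.
Start: joints at [-55.886, 22.042, 0.453, 0, -68.411, -14.817], TCP at [0.207, -0.59, 0.242] pointing down, gripper open.
Joint ranges: [-179.83, 179.83], [-69.29, 118.12], [-61.27, 80.66], [-181.25, 117.63], [-171.15, -9.14], [-177.46, 177.46]. Speed limits (degrees/s): [159.86, 159.86, 180, 180, 180, 180].

INTERFACE

Orientations are given as a 3x3 rotation matrix whose columns are the frame's x, y, z axes.
In Python, from station import r, viewer, job, spotter gives the robot as it stands.
- The arm moves only by the tool play_rows, never from a script. Its argument "commands" is a list of rows, each an object of numbers: "fingers": the gripper command: -1 is fully open, 1 is shut, values between are in proportion; "tx", "ty", "tz": the shift along the tool's x, y, z normalised to -1 to 1, where 1 is 750 mm; "ax", "ay", "az": the turn, a rotation vector about the tool's x, y, z normalised to -1 to 1, where 1 is pi rad. In form: [{"fingers": .., "tx": .., "ty": .., "tz": .., "ax": .., "ay": .., "az": ..}, ...]. A call has 1 to 5 rows; each row is the pose to reach, as a shift and turn from the pose commanded when the call began, along the tool's axes at that moment, turning the shorter way round; what a row does not reach only later rows make up. A row lasts 1/12 s, in which the tool goes at most 41.7 mm and 7.16 degrees, less where a joint would pass 70% of its speed; a pose out of reach is approached as far as the arm can. A call with a number of a shift or a turn outside -1 to 1 is refused whole. A call with a gripper value outside its range is refused whole. The fingers move at their own pace and stop on an object; the grip force is fixed at half the most. Time passes only in rows, so rows that repeat a pose let the fingers close. It gives the time, the measured TCP pose, the force and the opening at its end, in the units of the state.
- r.sense(): the state, without advancing time (a new reading comes with each control period).
- viewer.capture(name): name is "scene" or "top" or "wrist"; returns a dict with "image" (384x512x3 uint8, red, green, blue), "fx", "fy", "cx", "cy" (pixels), "dist" ([k1, k2, p1, p2, k3] as OpenCV has them; the pictures are not rectified), "R" (3x3) and "t" (3): a world point X has camera coordinates R X + t; the wrist camera has in their place "mount" (4x4, takes a point from camera to tool coordinates, whose origin is the TCP and whose axes are the tool frame's). Camera axes: x right, y down, z forward; pixel columns grow to the right and rows downward; lengths in m; the calibration is good to about 2 mm. A picture is of the moment at which its call begins: read the wrist's pose just before it. There is no depth.
- job.finish_job(): hands the job in, once; it reports no verdict.
Trained networks look in a picture, given as the dict that the camera call returned (one of the last four; its "shot" number tells which), for a name from the list of things; names that differ only in an ending like _2 or _b are one class to them, and where a whole thing is asked for, a point or a joint stands for the part that bears it (a point fixed in the world has none). Each returns a list of dicts, best first, with "score" (0 to 1); they miss things now and then, are a little off and sometimes report something else, mostly with a low value. They report only what shows in the picture. A call takes as long as a camera call. They do not tell look-alikes from the thing itself.
- spotter.find_in(name, picture): "uv" ([column, row] in pixels, amid what is visible of it).
- spotter.silhouettes(name, picture): "region" (384x512 bool, what is visible of it) and "uv" ([column, row] in pixels, amid what is visible of it).
The state is a dict: "time_s": time; "joints": joint angles; "joint_velocities": joint speeds; "effort": joint torques, N m; "tcp_pos": TCP position; "ee_rot": TCP orientation; "wrist_force": force on the tool from outside, world axes, zero at the start; "moment": the same for the moment, N m; "gripper_width": opening from 0.0 (shut) to 1.0 (fully open).
Only numpy, scipy, OpenCV 4.12 (cv2) and the standard library are available. Lean on these libraries where they do the work, as an engineer would, in place of code of your own. Each camera call takes 0.05 s, during which the arm holds its last target. There are 200 camera calls.

## Working session

There is one attempt and no reset: what is moved stays moved. The work goes in short steps, Python scripts to look and compute and a tool call to move; the robot and the scene stay as the last step left them, time stands still between calls to the robot, and variables do not carry over. Pictures are saved under pics/ and viewed, about 12 in all and at most 16, crops included, and the job is handed in when it is done.

Besides the shell and the picture viewer there is one more tool, called after ">>>" as a command line: name --argument value ..., lists and objects as JSON in quotes. play_rows: Moves the arm, as the interface text tells. Its arguments: {"type":"object","properties":{"commands":{"type":"array"}},"required":["commands"]}

```bash
ls; mkdir -p pics
cat > h.py <<'E'
import numpy as np, cv2
from station import r, viewer, job, spotter
def cap(name, save=None):
    s=r.sense(); p=viewer.capture(name)
    if 'mount' in p:
        M=np.array(p['mount']); Rt=np.array(s['ee_rot']); tp=np.array(s['tcp_pos'])
        Rc=Rt@M[:3,:3]; tc=Rt@M[:3,3]+tp
        p['Rw']=Rc; p['c']=tc
    else:
        R=np.array(p['R']); p['Rw']=R.T; p['c']=-R.T@np.array(p['t'])
    p['K']=np.array([[p['fx'],0,p['cx']],[0,p['fy'],p['cy']],[0,0,1.]])
    if save: cv2.imwrite('pics/'+save, p['image'][:,:,::-1])
    return p
def ray(p,uv):
    q=cv2.undistortPoints(np.array([[uv]],float),p['K'],np.array(p['dist'],float))[0,0]
    return p['Rw']@np.array([q[0],q[1],1.])
def at(p,uv,z):
    d=ray(p,uv); return p['c']+d*(z-p['c'][2])/d[2]
def proj(p,X):
    R=p['Rw'].T; t=-R@p['c']
    return cv2.projectPoints(np.array(X,float).reshape(-1,3),cv2.Rodrigues(R)[0],t,p['K'],np.array(p['dist'],float))[0][:,0]
E
python3 - <<'E'
from h import *
np.set_printoptions(precision=3,suppress=True)
s=r.sense(); print(s['time_s'],s['tcp_pos'],np.array(s['ee_rot']),s['gripper_width'])
ims=[]
for n in ['scene','top']:
    p=cap(n,n+'0.png'); print(n,p['c'])
    Z={'tin':.042,'block':.035,'right_arm_peg':.1,'left_arm_peg':.1,'right_arm_hinge':.084,'left_arm_hinge':.084,'rod0':.029,'hoop':.012,'mug':.09,'jar':.1,'tray':.01,'mat':.004,'rack':.04}
    for k,z in Z.items():
        for d in spotter.find_in(k,p)[:5]:
            print(k,round(d['score'],2),np.round(d['uv']),at(p,d['uv'],z)[:2])
E
```

```text
pics
0.0 [ 0.206 -0.589  0.24 ] [[-0.001 -0.33   0.944]
 [ 0.002  0.944  0.33 ]
 [-1.     0.002 -0.   ]] 1.0012553754532294
scene [1.547 0.461 1.07 ]
tin 0.78 [331. 187.] [0.443 0.272]
tin 0.71 [392. 235.] [0.566 0.49 ]
block 0.64 [304. 164.] [0.362 0.155]
block 0.55 [292. 196.] [0.525 0.171]
right_arm_peg 0.73 [317. 214.] [0.63  0.279]
left_arm_peg 0.89 [317. 220.] [0.654 0.288]
left_arm_peg 0.62 [329. 190.] [0.521 0.283]
right_arm_hinge 0.67 [317. 210.] [0.601 0.273]
right_arm_hinge 0.48 [415. 204.] [0.459 0.529]
left_arm_hinge 0.7 [316. 223.] [0.649 0.285]
rod0 0.97 [143. 158.] [ 0.557 -0.363]
rod0 0.91 [158. 163.] [ 0.558 -0.301]
rod0 0.74 [138. 151.] [ 0.53 -0.4 ]
rod0 0.71 [174. 162.] [ 0.529 -0.255]
hoop 0.83 [195. 248.] [ 0.82  -0.017]
hoop 0.23 [316. 212.] [0.542 0.257]
mug 0.87 [414. 207.] [0.477 0.528]
mug 0.69 [195. 247.] [0.871 0.016]
jar 0.67 [152. 216.] [ 0.829 -0.144]
jar 0.53 [143. 157.] [ 0.618 -0.31 ]
jar 0.16 [316. 223.] [0.663 0.286]
tray 0.61 [224. 176.] [ 0.504 -0.079]
tray 0.34 [161. 168.] [ 0.557 -0.294]
mat 0.79 [161. 165.] [ 0.537 -0.307]
mat 0.22 [176. 158
[... 525 characters left out ...]
0.606 0.249]
right_arm_hinge 0.59 [196. 173.] [0.628 0.286]
left_arm_hinge 0.61 [192. 174.] [0.622 0.301]
left_arm_hinge 0.6 [201. 172.] [0.629 0.267]
rod0 0.92 [374. 191.] [ 0.55 -0.36]
rod0 0.78 [385. 206.] [ 0.496 -0.401]
rod0 0.74 [356. 192.] [ 0.547 -0.294]
rod0 0.71 [345. 201.] [ 0.516 -0.252]
rod0 0.25 [197. 170.] [0.645 0.29 ]
hoop 0.84 [302. 128.] [ 0.795 -0.101]
mug 0.64 [136. 234.] [0.414 0.505]
mug 0.16 [196. 167.] [0.646 0.283]
jar 0.81 [321. 133.] [ 0.755 -0.162]
tray 0.83 [301. 210.] [ 0.488 -0.091]
mat 0.87 [360. 199.] [ 0.524 -0.313]
mat 0.36 [200. 175.] [0.627 0.284]
mat 0.29 [356. 198.] [ 0.526 -0.3  ]
rack 0.59 [199. 167.] [0.654 0.281]
rack 0.51 [234. 209.] [0.496 0.154]
```

Run:
```python
import cv2
t=cv2.imread('pics/top0.png'); cv2.imwrite('pics/v1.png',cv2.resize(t[110:310,110:410],None,fx=2.66,fy=2.66,interpolation=cv2.INTER_CUBIC))
t=cv2.imread('pics/scene0.png'); cv2.imwrite('pics/v2.png',cv2.resize(t[120:300,110:440],None,fx=2.4,fy=2.4,interpolation=cv2.INTER_CUBIC))
```

```text
(no output)
```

View pics/v1.png

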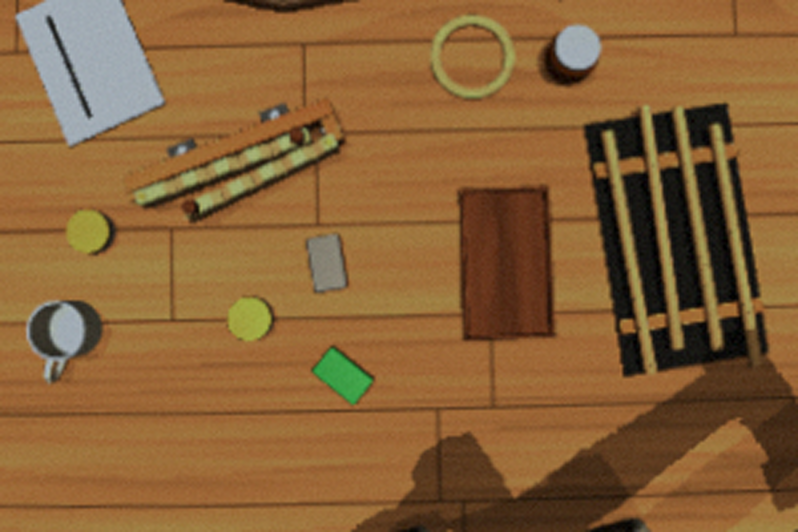

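View pics/v2.png

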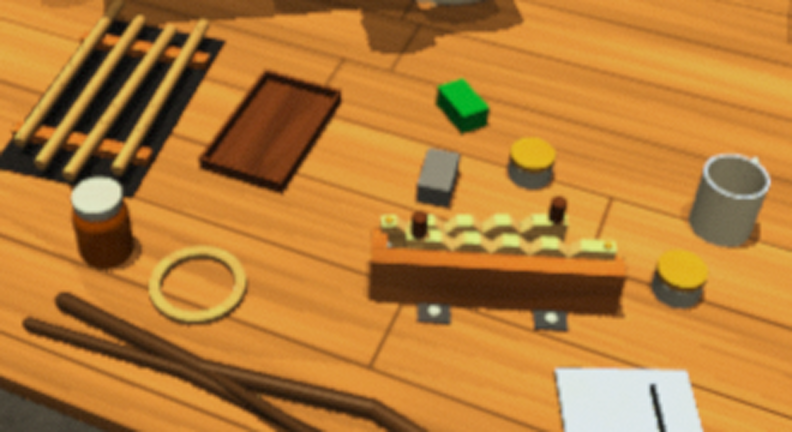

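```bash
cat >> h.py <<'E'
def rackpose(PR,PL):
    a=np.array([.092,.072]);b=np.array([.114,-.094])
    d=np.array(PR)-PL; e=a-b
    th=np.arctan2(d[1],d[0])-np.arctan2(e[1],e[0])
    R=np.array([[np.cos(th),-np.sin(th)],[np.sin(th),np.cos(th)]])
    o=(np.array(PR)+PL)/2-R@((a+b)/2)
    return o,(th+np.pi)%(2*np.pi)-np.pi,np.linalg.norm(d)
def world(o,th,X):
    R=np.array([[np.cos(th),-np.sin(th)],[np.sin(th),np.cos(th)]]); return o+np.asarray(X)@R.T
def local(o,th,X):
    R=np.array([[np.cos(th),-np.sin(th)],[np.sin(th),np.cos(th)]]); return (np.asarray(X)-o)@R
E
python3 - <<'E'
from h import *
np.set_printoptions(precision=3,suppress=True)
p=cap('top'); im=p['image'].astype(int)
def blob(p,box):
    im=p['image'].astype(int); x0,x1,y0,y1=box
    s=im[y0:y1,x0:x1]; print(s.sum(2).min())
    m=(s[...,0]<130)&(s[...,1]<60)&(s[...,0]>40)
    n,l,st,c=cv2.connectedComponentsWithStats(m.astype(np.uint8))
    return [(st[i,4],c[i]+[x0,y0]) for i in range(1,n) if st[i,4]>3]
print(blob(p,(170,190,180,200)),blob(p,(212,235,150,170)))
PR=at(p,(181.4,187.8),.112)[:2];PL=at(p,(222,160.4),.112)[:2]
o,th,d=rackpose(PR,PL); print(PR,PL,o,np.degrees(th),d)
s=cap('scene')
for X in [(.092,.072),(.114,-.094)]: print('proj scene',proj(s,[*world(o,th,X),.1]))
for n,q in (('tin',(.443,.272)),('block',(.505,.165)),('green',(.35,.146)),('tin2',(.56,.49))): print(n,local(o,th,q))
# silhouettes mask -> minarearect
for k,z in (('tray',.02),('mat',.004),('block',.035),('rod0',.035),('tin',.042)):
    for g in spotter.silhouettes(k,p)[:5]:
        if g['score']<.4: continue
        m=g['region'].astype(np.uint8); c=max(cv2.findContours(m,0,2)[0],key=cv2.contourArea)
        W=np.array([at(p,q[0],z)[:2] for q in c.astype(float)],np.float32)
        rc=cv2.minAreaRect(W*1000); print(k,round(g['score'],2),g['uv'],np.round(rc[0]),np.round(rc[1]),round(rc[2],1))
E
```

```text
39
39
[(np.int32(26), array([177.577, 182.808])), (np.int32(44), array([182.795, 188.977]))] [(np.int32(15), array([228.4  , 157.467])), (np.int32(28), array([221.214, 160.429])), (np.int32(8), array([214.625, 168.125])), (np.int32(9), array([231.667, 168.222]))]
[0.573 0.334] [0.665 0.19 ] [0.521 0.228] 25.26685391172033 0.17091720511824388
proj scene [[340.444 206.343]]
proj scene [[283.786 212.73 ]]
tin [-0.052  0.073]
block [-0.041 -0.05 ]
green [-0.19  -0.001]
tin2 [0.147 0.22 ]
tray 0.86 [301.0, 209.2] [492. -85.] [131. 214.] 89.9
mat 0.74 [362.9, 198.8] [ 522. -328.] [362. 214.] 8.1
block 0.81 [239.4, 252.4] [346. 143.] [71. 47.] 50.1
block 0.8 [232.4, 206.9] [502. 160.] [51. 77.] 89.0
block 0.54 [206.1, 180.9] [617. 253.] [ 34. 232.] 23.0
rod0 0.77 [355.6, 195.0] [ 538. -298.] [334.  21.] 6.1
rod0 0.77 [383.3, 205.2] [ 511. -402.] [327.  21.] 9.0
rod0 0.74 [371.8, 195.5] [ 546. -351.] [213.  21.] 8.1
rod0 0.56 [344.6, 202.6] [ 504. -253.] [332.  20.] 7.9
tin 0.63 [204.6, 228.5] [424. 267.] [58. 62.] 89.0
tin 0.54 [141.6, 195.7] [549. 489.] [64. 55.] 88.9
```

```bash
cat > plan.py <<'E'
# usage: plan([(x,y,z,psi_deg),...]) tool kept pointing down; prints one line per call
from h import *
from scipy.spatial.transform import Rotation as Ro
def Rdown(psi):
    a=np.radians(psi); return np.array([[0,np.cos(a),np.sin(a)],[0,np.sin(a),-np.cos(a)],[-1,0,0]])
def plan(wps,start=None,lin=.17,ang=32):
    s=r.sense(); p=np.array(s['tcp_pos']); R=np.array(s['ee_rot'])
    if start is not None: p=np.array(start[:3]);R=Rdown(start[3])
    psi0=np.degrees(np.arctan2(R[1,1],R[0,1])); print('from',p.round(4),'psi',round(psi0,2),'q6',round(s['joints'][5]),'t',s['time_s'],'w',round(s['gripper_width'],3))
    pg,psg=p.copy(),psi0
    for x,y,z,ps in wps:
        T=np.array([x,y,z]); dps=ps-psg
        n=int(max(1,np.ceil(np.linalg.norm(T-pg)/lin),np.ceil(abs(dps)/ang)))
        for i in range(1,n+1):
            P=pg+(T-pg)*i/n; Rt=Rdown(psg+dps*i/n)
            t=np.round(R.T@(P-p)/.75,3); a=np.round(Ro.from_matrix(R.T@Rt).as_rotvec()/np.pi,3)
            nr=max(np.linalg.norm(P-p)/.0417,abs(np.degrees(np.linalg.norm(a*np.pi)))/7.16)
            print(' t',*t,' a',*a,' rows>=%.1f'%nr, '' if i<n else '-> %s'%((x,y,z,ps),))
            p=p+R@(t*.75); R=R@Ro.from_rotvec(a*np.pi).as_matrix()
        pg,psg=T,ps
E
python3 - <<'E'
from plan import *
plan([(.3,-.35,.26,105),(.48,.16,.24,98)])
M=np.array(viewer.capture('wrist')['mount']);print(M.round(3))
E
```

```text
from [ 0.2066 -0.5898  0.2415] psi 109.3 q6 -15 t 1.75 w 1.001
 t -0.012 0.13 0.112  a 0.012 -0.0 -0.0  rows>=3.1 
 t -0.013 0.135 0.106  a 0.012 -0.0 -0.0  rows>=3.1 -> (0.3, -0.35, 0.26, 105)
 t 0.007 0.148 0.102  a 0.01 -0.0 -0.0  rows>=3.2 
 t 0.007 0.152 0.097  a 0.009 -0.0 -0.0  rows>=3.3 
 t 0.006 0.155 0.093  a 0.01 -0.0 -0.0  rows>=3.3 
 t 0.007 0.157 0.088  a 0.01 -0.0 -0.0  rows>=3.2 -> (0.48, 0.16, 0.24, 98)
[[ 0.    -0.291  0.957 -0.144]
 [ 1.     0.001 -0.     0.   ]
 [-0.001  0.957  0.291 -0.081]
 [ 0.     0.     0.     1.   ]]
```

>>> play_rows --commands '[{"fingers":-1,"tx":-0.025,"ty":0.265,"tz":0.218,"ax":0.024,"ay":0,"az":0},{"fingers":-1,"tx":-0.025,"ty":0.265,"tz":0.218,"ax":0.024,"ay":0,"az":0},{"fingers":-1,"tx":-0.025,"ty":0.265,"tz":0.218,"ax":0.024,"ay":0,"az":0},{"fingers":-1,"tx":-0.025,"ty":0.265,"tz":0.218,"ax":0.024,"ay":0,"az":0},{"fingers":-1,"tx":-0.025,"ty":0.265,"tz":0.218,"ax":0.024,"ay":0,"az":0}]'

```text
time_s: 2.22
tcp_pos: [0.2782, -0.3931, 0.2568]
ee_rot: [[0.0, -0.258, 0.966], [-0.0, 0.966, 0.258], [-1.0, -0.0, 0.0]]
wrist_force: [1.9, 0.7, 0.1]
gripper_width: 0.999
```

Run:
```python
from plan import *
plan([(.48,.16,.24,98)])
```

```text
from [ 0.2782 -0.3931  0.2568] psi 104.93 q6 -40 t 2.2167 w 0.999
 t 0.006 0.161 0.112  a 0.01 0.0 0.0  rows>=3.5 
 t 0.005 0.164 0.108  a 0.009 0.0 0.0  rows>=3.5 
 t 0.006 0.167 0.103  a 0.01 0.0 0.0  rows>=3.5 
 t 0.005 0.171 0.097  a 0.01 0.0 0.0  rows>=3.5 -> (0.48, 0.16, 0.24, 98)
```

>>> play_rows --commands '[{"fingers":-1,"tx":0.006,"ty":0.161,"tz":0.112,"ax":0.01,"ay":0,"az":0},{"fingers":-1,"tx":0.006,"ty":0.161,"tz":0.112,"ax":0.01,"ay":0,"az":0},{"fingers":-1,"tx":0.006,"ty":0.161,"tz":0.112,"ax":0.01,"ay":0,"az":0},{"fingers":-1,"tx":0.006,"ty":0.161,"tz":0.112,"ax":0.01,"ay":0,"az":0}]'

```text
time_s: 2.55
tcp_pos: [0.3283, -0.2536, 0.2525]
ee_rot: [[0.001, -0.23, 0.973], [0.0, 0.973, 0.23], [-1.0, -0.0, 0.001]]
wrist_force: [0.0, -0.9, 0.4]
gripper_width: 0.997
```

>>> play_rows --commands '[{"fingers":-1,"tx":0.005,"ty":0.164,"tz":0.108,"ax":0.009,"ay":0,"az":0},{"fingers":-1,"tx":0.005,"ty":0.164,"tz":0.108,"ax":0.009,"ay":0,"az":0},{"fingers":-1,"tx":0.005,"ty":0.164,"tz":0.108,"ax":0.009,"ay":0,"az":0},{"fingers":-1,"tx":0.005,"ty":0.164,"tz":0.108,"ax":0.009,"ay":0,"az":0}]'

```text
time_s: 2.88
tcp_pos: [0.3797, -0.1154, 0.2489]
ee_rot: [[0.002, -0.203, 0.979], [0.0, 0.979, 0.203], [-1.0, 0.0, 0.002]]
wrist_force: [0.6, -0.6, 0.3]
gripper_width: 0.998
```

>>> play_rows --commands '[{"fingers":-1,"tx":0.006,"ty":0.167,"tz":0.103,"ax":0.01,"ay":0,"az":0},{"fingers":-1,"tx":0.006,"ty":0.167,"tz":0.103,"ax":0.01,"ay":0,"az":0},{"fingers":-1,"tx":0.006,"ty":0.167,"tz":0.103,"ax":0.01,"ay":0,"az":0},{"fingers":-1,"tx":0.006,"ty":0.167,"tz":0.103,"ax":0.01,"ay":0,"az":0}]'

```text
time_s: 3.22
tcp_pos: [0.4307, 0.0233, 0.2443]
ee_rot: [[0.002, -0.172, 0.985], [0.001, 0.985, 0.172], [-1.0, 0.0, 0.002]]
wrist_force: [0.2, -0.5, 0.3]
gripper_width: 1.003
```

>>> play_rows --commands '[{"fingers":-1,"tx":0.005,"ty":0.171,"tz":0.097,"ax":0.01,"ay":0,"az":0},{"fingers":-1,"tx":0.005,"ty":0.171,"tz":0.097,"ax":0.01,"ay":0,"az":0},{"fingers":-1,"tx":0.005,"ty":0.171,"tz":0.097,"ax":0.01,"ay":0,"az":0},{"fingers":-1,"tx":0.005,"ty":0.171,"tz":0.097,"ax":0.01,"ay":0,"az":0},{"fingers":-1,"tx":0.005,"ty":0.171,"tz":0.097,"ax":0.01,"ay":0,"az":0}]'

```text
time_s: 3.63
tcp_pos: [0.481, 0.1626, 0.2397]
ee_rot: [[0.001, -0.142, 0.99], [0.0, 0.99, 0.142], [-1.0, 0.0, 0.001]]
wrist_force: [-0.2, -0.8, 0.1]
gripper_width: 1.001
```

```bash
cat >> h.py <<'E'
def rects(p,k,z,minscore=.4):
    for g in spotter.silhouettes(k,p)[:6]:
        if g['score']<minscore: continue
        m=g['region'].astype(np.uint8); c=max(cv2.findContours(m,0,2)[0],key=cv2.contourArea)
        W=np.array([at(p,q[0],z)[:2] for q in c.astype(float)],np.float32)
        rc=cv2.minAreaRect(W*1000); print(k,round(g['score'],2),np.round(g['uv']),'rect',np.round(rc[0]),np.round(rc[1]),round(rc[2],1),'col',p['image'][g['region']].mean(0).round())
E
python3 - <<'E'
from plan import *
p=cap('wrist','w1.png'); print(r.sense()['tcp_pos'],r.sense()['joints'])
rects(p,'block',.035); rects(p,'tin',.042)
for k in ('right_arm_peg','left_arm_peg','rack'): rects(p,k,.1)
E
```

```text
[0.4798584  0.16059501 0.23964476] [ 3.69136322e+01  1.05273435e+01 -1.60761731e+01  1.23884808e-03
 -6.34427723e+01 -1.18795069e+02]
block 0.84 [256.  36.] rect [345. 143.] [75. 47.] 50.0 col [ 77. 157.  82.]
block 0.69 [254. 190.] rect [496. 161.] [80. 45.] 9.0 col [89. 83. 75.]
tin 0.72 [504. 248.] rect [518. 444.] [17. 29.] 10.5 col [66. 59. 51.]
tin 0.69 [367. 137.] rect [423. 264.] [69. 59.] 70.0 col [134.  96.  50.]
right_arm_peg 0.93 [275. 324.] rect [606. 206.] [ 45. 146.] 23.1 col [127. 112.  75.]
left_arm_peg 0.64 [334. 335.] rect [614. 252.] [ 28. 101.] 7.7 col [134. 118.  79.]
rack 0.77 [294. 326.] rect [616. 219.] [ 58. 172.] 15.8 col [129. 111.  74.]
```

View pics/w1.png

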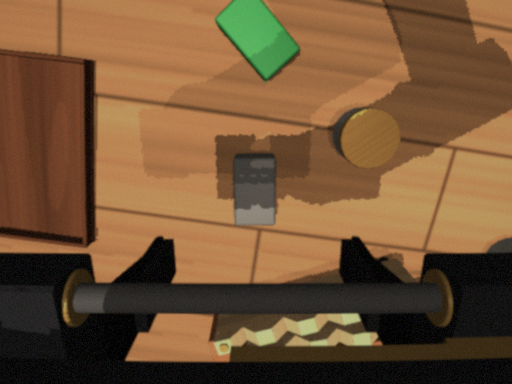

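>>> play_rows --commands '[{"fingers":-1,"tx":0.2,"ty":-0.003,"tz":0.026,"ax":-0.005,"ay":0,"az":0},{"fingers":-1,"tx":0.2,"ty":-0.003,"tz":0.026,"ax":-0.005,"ay":0,"az":0},{"fingers":-1,"tx":0.2,"ty":-0.003,"tz":0.026,"ax":-0.005,"ay":0,"az":0},{"fingers":-1,"tx":0.2,"ty":-0.003,"tz":0.026,"ax":-0.005,"ay":0,"az":0},{"fingers":-1,"tx":0.2,"ty":-0.003,"tz":0.026,"ax":-0.005,"ay":0,"az":0}]'

```text
time_s: 4.35
tcp_pos: [0.4959, 0.1561, 0.0851]
ee_rot: [[-0.01, -0.151, 0.988], [-0.006, 0.989, 0.151], [-1.0, -0.004, -0.011]]
wrist_force: [-1.3, -0.5, -0.5]
gripper_width: 0.999
```

>>> play_rows --commands '[{"fingers":-1,"tx":0.044,"ty":0,"tz":0,"ax":0,"ay":0,"az":0},{"fingers":-1,"tx":0.087,"ty":0,"tz":0,"ax":0,"ay":0,"az":0},{"fingers":-1,"tx":0.087,"ty":0,"tz":0,"ax":0,"ay":0,"az":0},{"fingers":-1,"tx":0.087,"ty":0,"tz":0,"ax":0,"ay":0,"az":0}]'

```text
time_s: 4.68
tcp_pos: [0.4992, 0.1586, 0.0257]
ee_rot: [[-0.001, -0.154, 0.988], [-0.001, 0.988, 0.154], [-1.0, -0.001, -0.001]]
wrist_force: [-0.3, -0.0, 0.8]
gripper_width: 1.006
```

>>> play_rows --commands '[{"fingers":1,"tx":0,"ty":0,"tz":0,"ax":0,"ay":0,"az":0},{"fingers":1,"tx":0,"ty":0,"tz":0,"ax":0,"ay":0,"az":0},{"fingers":1,"tx":0,"ty":0,"tz":0,"ax":0,"ay":0,"az":0},{"fingers":1,"tx":0,"ty":0,"tz":0,"ax":0,"ay":0,"az":0},{"fingers":1,"tx":0,"ty":0,"tz":0,"ax":0,"ay":0,"az":0}]'

```text
time_s: 5.1
tcp_pos: [0.4995, 0.1595, 0.0261]
ee_rot: [[0.002, -0.154, 0.988], [0.001, 0.988, 0.154], [-1.0, 0.001, 0.002]]
wrist_force: [-0.3, -0.6, 0.3]
gripper_width: 0.711
```

>>> play_rows --commands '[{"fingers":1,"tx":0,"ty":0,"tz":0,"ax":0,"ay":0,"az":0},{"fingers":1,"tx":0,"ty":0,"tz":0,"ax":0,"ay":0,"az":0},{"fingers":1,"tx":0,"ty":0,"tz":0,"ax":0,"ay":0,"az":0},{"fingers":1,"tx":0,"ty":0,"tz":0,"ax":0,"ay":0,"az":0},{"fingers":1,"tx":0,"ty":0,"tz":0,"ax":0,"ay":0,"az":0}]'

```text
time_s: 5.52
tcp_pos: [0.4992, 0.1594, 0.0251]
ee_rot: [[0.0, -0.154, 0.988], [0.0, 0.988, 0.154], [-1.0, 0.0, 0.0]]
wrist_force: [-1.6, 1.0, 3.6]
gripper_width: 0.515
```

>>> play_rows --commands '[{"fingers":1,"tx":-0.05,"ty":0,"tz":0,"ax":0,"ay":0,"az":0},{"fingers":1,"tx":-0.1,"ty":0,"tz":0,"ax":0,"ay":0,"az":0},{"fingers":1,"tx":-0.14,"ty":0,"tz":0,"ax":0,"ay":0,"az":0},{"fingers":1,"tx":-0.14,"ty":0,"tz":0,"ax":0,"ay":0,"az":0}]'

```text
time_s: 5.85
tcp_pos: [0.5025, 0.1609, 0.136]
ee_rot: [[0.011, -0.156, 0.988], [0.005, 0.988, 0.156], [-1.0, 0.004, 0.012]]
wrist_force: [0.1, -0.4, -1.2]
gripper_width: 0.514
```

Run:
```python
from plan import *
plan([(.444,-.085,.13,90),(.444,-.085,.036,90)])
```

```text
from [0.5025 0.1609 0.136 ] psi 98.95 q6 -117 t 5.85 w 0.514
 t 0.003 -0.156 -0.064  a 0.025 0.004 -0.001  rows>=3.0 
 t 0.004 -0.16 -0.052  a 0.025 -0.0 -0.0  rows>=3.0 -> (0.444, -0.085, 0.13, 90)
 t 0.125 -0.0 0.001  a -0.0 -0.0 -0.0  rows>=2.2 -> (0.444, -0.085, 0.036, 90)
```

>>> play_rows --commands '[{"fingers":1,"tx":0,"ty":-0.155,"tz":-0.062,"ax":0.025,"ay":0,"az":0},{"fingers":1,"tx":0,"ty":-0.155,"tz":-0.062,"ax":0.025,"ay":0,"az":0},{"fingers":1,"tx":0,"ty":-0.155,"tz":-0.062,"ax":0.025,"ay":0,"az":0},{"fingers":1,"tx":0,"ty":-0.155,"tz":-0.062,"ax":0.025,"ay":0,"az":0}]'

```text
time_s: 6.18
tcp_pos: [0.4667, 0.0319, 0.1285]
ee_rot: [[-0.006, -0.07, 0.998], [-0.002, 0.998, 0.07], [-1.0, -0.001, -0.006]]
wrist_force: [-0.1, 0.3, -0.7]
gripper_width: 0.516
```

>>> play_rows --commands '[{"fingers":1,"tx":0,"ty":-0.16,"tz":-0.05,"ax":0.025,"ay":0,"az":0},{"fingers":1,"tx":0,"ty":-0.16,"tz":-0.05,"ax":0.025,"ay":0,"az":0},{"fingers":1,"tx":0,"ty":-0.16,"tz":-0.05,"ax":0.025,"ay":0,"az":0},{"fingers":1,"tx":0,"ty":-0.16,"tz":-0.05,"ax":0.025,"ay":0,"az":0},{"fingers":1,"tx":0,"ty":-0.16,"tz":-0.05,"ax":0.025,"ay":0,"az":0}]'

```text
time_s: 6.6
tcp_pos: [0.4413, -0.0874, 0.1292]
ee_rot: [[-0.002, 0.007, 1.0], [-0.0, 1.0, -0.007], [-1.0, -0.0, -0.002]]
wrist_force: [0.6, 0.5, -1.4]
gripper_width: 0.518
```

Run:
```python
from plan import *
p=cap('wrist','w2.png'); rects(p,'tray',.022,.3); rects(p,'block',.12,.3)
plan([(.444,-.085,.036,90)])
p=cap('top'); rects(p,'tray',.022,.3);rects(p,'tin',.042)
```

```text
tray 0.8 [255. 173.] rect [438. -88.] [104. 126.] 0.3 col [80. 48. 31.]
tray 0.58 [258. 249.] rect [468. -87.] [83. 84.] 89.5 col [82. 77. 71.]
block 0.77 [256. 250.] rect [426. -87.] [50. 51.] 89.6 col [82. 78. 71.]
block 0.45 [509.  67.] rect [348.  21.] [9. 4.] 10.5 col [29. 56. 27.]
block 0.45 [ 26. 195.] rect [ 401. -200.] [90. 15.] 8.4 col [178. 149.  98.]
from [ 0.4429 -0.0848  0.1296] psi 89.89 q6 -100 t 6.75 w 0.518
 t 0.125 -0.0 0.001  a -0.001 -0.0 -0.0  rows>=2.2 -> (0.444, -0.085, 0.036, 90)
tray 0.94 [299. 197.] rect [539. -86.] [125. 125.] 88.5 col [88. 46. 24.]
tin 0.83 [145. 198.] rect [549. 489.] [64. 55.] 88.9 col [137. 128.  51.]
tin 0.76 [202. 228.] rect [426. 268.] [62. 58.] 89.0 col [146. 144.  57.]
```

View pics/w2.png

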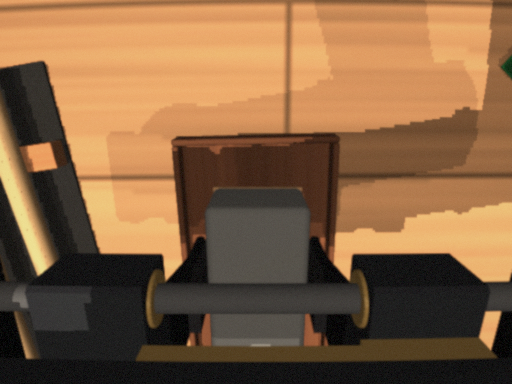

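>>> play_rows --commands '[{"fingers":1,"tx":0.06,"ty":-0.002,"tz":0,"ax":0,"ay":0,"az":0},{"fingers":1,"tx":0.1,"ty":-0.002,"tz":0,"ax":0,"ay":0,"az":0},{"fingers":1,"tx":0.13,"ty":-0.002,"tz":0,"ax":0,"ay":0,"az":0},{"fingers":1,"tx":0.13,"ty":-0.002,"tz":0,"ax":0,"ay":0,"az":0},{"fingers":1,"tx":0.13,"ty":-0.002,"tz":0,"ax":0,"ay":0,"az":0}]'

```text
time_s: 7.32
tcp_pos: [0.4427, -0.0862, 0.032]
ee_rot: [[-0.002, 0.001, 1.0], [-0.001, 1.0, -0.001], [-1.0, -0.001, -0.002]]
wrist_force: [-0.3, 0.3, -0.2]
gripper_width: 0.516
```

>>> play_rows --commands '[{"fingers":-0.5,"tx":0,"ty":0,"tz":0,"ax":0,"ay":0,"az":0},{"fingers":-0.5,"tx":0,"ty":0,"tz":0,"ax":0,"ay":0,"az":0},{"fingers":-0.5,"tx":0,"ty":0,"tz":0,"ax":0,"ay":0,"az":0},{"fingers":-0.5,"tx":0,"ty":0,"tz":0,"ax":0,"ay":0,"az":0}]'

```text
time_s: 7.65
tcp_pos: [0.4434, -0.0867, 0.0335]
ee_rot: [[0.002, 0.002, 1.0], [0.0, 1.0, -0.002], [-1.0, 0.0, 0.002]]
wrist_force: [-0.0, -1.1, -0.0]
gripper_width: 0.709
```

>>> play_rows --commands '[{"fingers":-0.5,"tx":-0.05,"ty":0,"tz":0,"ax":0,"ay":0,"az":0},{"fingers":-0.5,"tx":-0.1,"ty":0,"tz":0,"ax":0,"ay":0,"az":0},{"fingers":-1,"tx":-0.15,"ty":0,"tz":0,"ax":0,"ay":0,"az":0},{"fingers":-1,"tx":-0.2,"ty":0,"tz":0,"ax":0,"ay":0,"az":0},{"fingers":-1,"tx":-0.2,"ty":0,"tz":0,"ax":0,"ay":0,"az":0}]'

```text
time_s: 8.07
tcp_pos: [0.4473, -0.0869, 0.1906]
ee_rot: [[0.017, 0.001, 1.0], [0.0, 1.0, -0.001], [-1.0, 0.0, 0.017]]
wrist_force: [0.6, 0.5, 0.2]
gripper_width: 0.898
```

Run:
```python
from plan import *
plan([(.40,.22,.24,100)],lin=.2)
p=cap('top'); rects(p,'block',.04,.3)
```

```text
from [ 0.4473 -0.0869  0.1906] psi 89.95 q6 -100 t 8.0667 w 0.898
 t -0.033 0.205 -0.031  a -0.028 0.005 0.0  rows>=3.8 
 t -0.033 0.206 -0.014  a -0.028 0.0 0.0  rows>=3.8 -> (0.4, 0.22, 0.24, 100)
block 0.38 [233. 252.] rect [347. 173.] [38. 21.] 22.1 col [40. 74. 33.]
```

>>> play_rows --commands '[{"fingers":-1,"tx":-0.03,"ty":0.205,"tz":-0.026,"ax":-0.028,"ay":0,"az":0},{"fingers":-1,"tx":-0.03,"ty":0.205,"tz":-0.026,"ax":-0.028,"ay":0,"az":0},{"fingers":-1,"tx":-0.03,"ty":0.205,"tz":-0.026,"ax":-0.028,"ay":0,"az":0},{"fingers":-1,"tx":-0.03,"ty":0.205,"tz":-0.026,"ax":-0.028,"ay":0,"az":0}]'

```text
time_s: 8.5
tcp_pos: [0.4224, 0.0684, 0.2043]
ee_rot: [[-0.002, -0.085, 0.996], [-0.0, 0.996, 0.085], [-1.0, -0.0, -0.002]]
wrist_force: [1.2, 0.5, 0.0]
gripper_width: 1.0
```

>>> play_rows --commands '[{"fingers":-1,"tx":-0.03,"ty":0.205,"tz":-0.014,"ax":-0.028,"ay":0,"az":0},{"fingers":-1,"tx":-0.03,"ty":0.205,"tz":-0.014,"ax":-0.028,"ay":0,"az":0},{"fingers":-1,"tx":-0.03,"ty":0.205,"tz":-0.014,"ax":-0.028,"ay":0,"az":0},{"fingers":-1,"tx":-0.03,"ty":0.205,"tz":-0.014,"ax":-0.028,"ay":0,"az":0},{"fingers":-1,"tx":-0.03,"ty":0.205,"tz":-0.014,"ax":-0.028,"ay":0,"az":0}]'

```text
time_s: 8.92
tcp_pos: [0.3997, 0.2236, 0.2272]
ee_rot: [[0.001, -0.178, 0.984], [0.001, 0.984, 0.178], [-1.0, 0.001, 0.001]]
wrist_force: [1.4, -0.4, -0.6]
gripper_width: 1.004
```

Run:
```python
from plan import *
p=cap('wrist','w3.png'); rects(p,'tin',.042,.3)
for g in spotter.silhouettes('tin',p)[:2]:
    m=g['region']; im=p['image'].astype(int); yl=m&(im[...,0]>im[...,2]+35)
    c=max(cv2.findContours(yl.astype(np.uint8),0,2)[0],key=cv2.contourArea)
    W=np.array([at(p,q[0],.042)[:2] for q in c.astype(float)],np.float32)*1000
    print('lid',yl.sum(),cv2.minEnclosingCircle(W))
t=cap('top'); rects(t,'block',.04,.3); rects(t,'tin',.042,.4); print(proj(t,[.5,-.09,.0]))
cv2.imwrite('pics/v3.png',np.hstack([p['image'],cv2.resize(t['image'][150:260,180:330],(524,384))])[:,:,::-1])
print(r.sense()['tcp_pos'],r.sense()['joints'].round(1) if hasattr(r.sense()['joints'],'round') else 0)
```

```text
tin 0.55 [296. 208.] rect [421. 268.] [68. 58.] 13.6 col [139. 108.  56.]
lid 2595 ((424.16619873046875, 268.0144348144531), 30.915847778320312)
block 0.59 [301. 222.] rect [444. -86.] [44. 73.] 88.5 col [126. 120. 106.]
block 0.56 [242. 252.] rect [343. 141.] [68. 48.] 52.0 col [ 50. 124.  54.]
tin 0.71 [144. 200.] rect [551. 489.] [57. 52.] 88.8 col [145. 137.  53.]
tin 0.6 [204. 225.] rect [444. 265.] [51. 23.] 77.7 col [145. 147.  59.]
[[300.77754779 206.71199177]]
[0.39980751 0.21787836 0.22671502] [  49.1    6.1  -23.5   -0.   -60.5 -129.3]
```

View pics/v3.png

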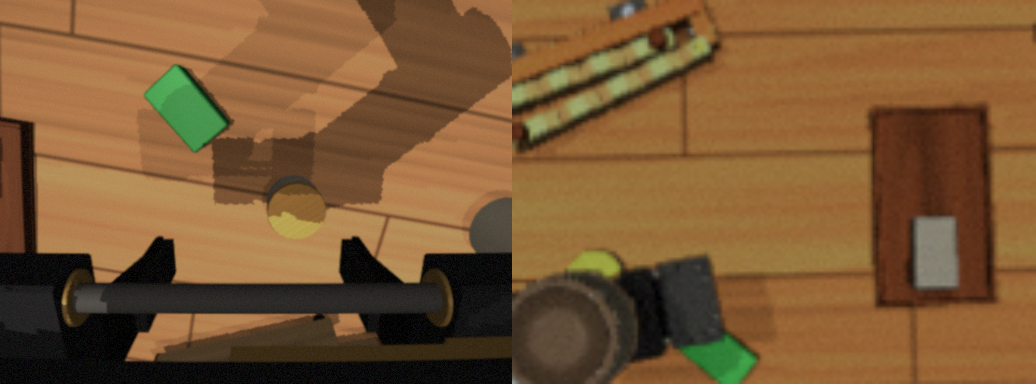

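>>> play_rows --commands '[{"fingers":-1,"tx":0.15,"ty":0.059,"tz":0.043,"ax":0,"ay":0,"az":0},{"fingers":-1,"tx":0.15,"ty":0.059,"tz":0.043,"ax":0,"ay":0,"az":0},{"fingers":-1,"tx":0.15,"ty":0.059,"tz":0.043,"ax":0,"ay":0,"az":0},{"fingers":-1,"tx":0.15,"ty":0.059,"tz":0.043,"ax":0,"ay":0,"az":0},{"fingers":-1,"tx":0.15,"ty":0.059,"tz":0.043,"ax":0,"ay":0,"az":0}]'

```text
time_s: 9.63
tcp_pos: [0.4236, 0.2666, 0.1122]
ee_rot: [[-0.005, -0.171, 0.985], [-0.006, 0.985, 0.171], [-1.0, -0.005, -0.006]]
wrist_force: [-0.4, -0.5, 0.5]
gripper_width: 1.001
```

>>> play_rows --commands '[{"fingers":-1,"tx":0.05,"ty":0,"tz":0,"ax":0,"ay":0,"az":0},{"fingers":-1,"tx":0.09,"ty":0,"tz":0,"ax":0,"ay":0,"az":0},{"fingers":-1,"tx":0.115,"ty":0,"tz":0,"ax":0,"ay":0,"az":0},{"fingers":-1,"tx":0.115,"ty":0,"tz":0,"ax":0,"ay":0,"az":0},{"fingers":-1,"tx":0.115,"ty":0,"tz":0,"ax":0,"ay":0,"az":0}]'

```text
time_s: 10.05
tcp_pos: [0.4249, 0.2682, 0.0305]
ee_rot: [[0.002, -0.172, 0.985], [0.001, 0.985, 0.172], [-1.0, 0.001, 0.002]]
wrist_force: [1.2, 0.5, 0.5]
gripper_width: 1.0
```

>>> play_rows --commands '[{"fingers":1,"tx":0,"ty":0,"tz":0,"ax":0,"ay":0,"az":0},{"fingers":1,"tx":0,"ty":0,"tz":0,"ax":0,"ay":0,"az":0},{"fingers":1,"tx":0,"ty":0,"tz":0,"ax":0,"ay":0,"az":0},{"fingers":1,"tx":0,"ty":0,"tz":0,"ax":0,"ay":0,"az":0},{"fingers":1,"tx":0,"ty":0,"tz":0,"ax":0,"ay":0,"az":0}]'

```text
time_s: 10.47
tcp_pos: [0.4244, 0.2687, 0.0295]
ee_rot: [[0.001, -0.173, 0.985], [0.001, 0.985, 0.173], [-1.0, 0.001, 0.001]]
wrist_force: [-0.7, 0.9, -0.9]
gripper_width: 0.706
```

>>> play_rows --commands '[{"fingers":1,"tx":0,"ty":0,"tz":0,"ax":0,"ay":0,"az":0},{"fingers":1,"tx":0,"ty":0,"tz":0,"ax":0,"ay":0,"az":0},{"fingers":1,"tx":0,"ty":0,"tz":0,"ax":0,"ay":0,"az":0}]'

```text
time_s: 10.72
tcp_pos: [0.4244, 0.2688, 0.0294]
ee_rot: [[0.001, -0.173, 0.985], [0.001, 0.985, 0.173], [-1.0, 0.001, 0.001]]
wrist_force: [-1.8, -0.0, 5.9]
gripper_width: 0.682
```

>>> play_rows --commands '[{"fingers":1,"tx":-0.05,"ty":0,"tz":0,"ax":0,"ay":0,"az":0},{"fingers":1,"tx":-0.1,"ty":0,"tz":0,"ax":0,"ay":0,"az":0},{"fingers":1,"tx":-0.133,"ty":0,"tz":0,"ax":0,"ay":0,"az":0},{"fingers":1,"tx":-0.133,"ty":0,"tz":0,"ax":0,"ay":0,"az":0},{"fingers":1,"tx":-0.133,"ty":0,"tz":0,"ax":0,"ay":0,"az":0}]'

```text
time_s: 11.13
tcp_pos: [0.4242, 0.2687, 0.1292]
ee_rot: [[0.001, -0.172, 0.985], [0.002, 0.985, 0.172], [-1.0, 0.002, 0.001]]
wrist_force: [-0.6, 0.2, -2.6]
gripper_width: 0.683
```

Run:
```python
from plan import *
plan([(.535,-.086,.13,90),(.535,-.086,.036,90)],lin=.19)
```

```text
from [0.4242 0.2687 0.1292] psi 99.91 q6 -131 t 11.1333 w 0.683
 t -0.001 -0.246 0.032  a 0.028 0.0 -0.001  rows>=4.5 
 t -0.0 -0.242 0.054  a 0.027 0.0 0.0  rows>=4.4 -> (0.535, -0.086, 0.13, 90)
 t 0.125 0.001 -0.001  a 0.0 0.0 0.0  rows>=2.3 -> (0.535, -0.086, 0.036, 90)
```

>>> play_rows --commands '[{"fingers":1,"tx":0,"ty":-0.246,"tz":0.032,"ax":0.028,"ay":0,"az":0},{"fingers":1,"tx":0,"ty":-0.246,"tz":0.032,"ax":0.028,"ay":0,"az":0},{"fingers":1,"tx":0,"ty":-0.246,"tz":0.032,"ax":0.028,"ay":0,"az":0},{"fingers":1,"tx":0,"ty":-0.246,"tz":0.032,"ax":0.028,"ay":0,"az":0},{"fingers":1,"tx":0,"ty":-0.246,"tz":0.032,"ax":0.028,"ay":0,"az":0}]'

```text
time_s: 11.55
tcp_pos: [0.4781, 0.0867, 0.1259]
ee_rot: [[-0.006, -0.082, 0.997], [-0.003, 0.997, 0.082], [-1.0, -0.002, -0.006]]
wrist_force: [0.2, 0.6, -1.5]
gripper_width: 0.684
```

>>> play_rows --commands '[{"fingers":1,"tx":0,"ty":-0.242,"tz":0.054,"ax":0.027,"ay":0,"az":0},{"fingers":1,"tx":0,"ty":-0.242,"tz":0.054,"ax":0.027,"ay":0,"az":0},{"fingers":1,"tx":0,"ty":-0.242,"tz":0.054,"ax":0.027,"ay":0,"az":0},{"fingers":1,"tx":0,"ty":-0.242,"tz":0.054,"ax":0.027,"ay":0,"az":0},{"fingers":1,"tx":0,"ty":-0.242,"tz":0.054,"ax":0.027,"ay":0,"az":0}]'

```text
time_s: 11.97
tcp_pos: [0.5347, -0.0904, 0.1257]
ee_rot: [[-0.005, 0.003, 1.0], [-0.001, 1.0, -0.003], [-1.0, -0.001, -0.005]]
wrist_force: [0.2, 1.1, -1.8]
gripper_width: 0.684
```

Run:
```python
from plan import *
plan([(.535,-.087,.036,90)])
```

```text
from [ 0.5347 -0.0904  0.1257] psi 89.83 q6 -98 t 11.9667 w 0.684
 t 0.12 0.005 0.001  a -0.001 -0.002 0.0  rows>=2.2 -> (0.535, -0.087, 0.036, 90)
```

>>> play_rows --commands '[{"fingers":1,"tx":0.05,"ty":0.001,"tz":0,"ax":0,"ay":0,"az":0},{"fingers":1,"tx":0.09,"ty":0.001,"tz":0,"ax":0,"ay":0,"az":0},{"fingers":1,"tx":0.124,"ty":0.001,"tz":0,"ax":0,"ay":0,"az":0},{"fingers":1,"tx":0.124,"ty":0.001,"tz":0,"ax":0,"ay":0,"az":0},{"fingers":1,"tx":0.124,"ty":0.001,"tz":0,"ax":0,"ay":0,"az":0}]'

```text
time_s: 12.38
tcp_pos: [0.5331, -0.0862, 0.0323]
ee_rot: [[-0.007, 0.0, 1.0], [-0.001, 1.0, -0.0], [-1.0, -0.001, -0.007]]
wrist_force: [0.3, -0.4, -1.8]
gripper_width: 0.684
```

>>> play_rows --commands '[{"fingers":-0.65,"tx":0,"ty":0,"tz":0,"ax":0,"ay":0,"az":0},{"fingers":-0.65,"tx":0,"ty":0,"tz":0,"ax":0,"ay":0,"az":0},{"fingers":-0.65,"tx":0,"ty":0,"tz":0,"ax":0,"ay":0,"az":0},{"fingers":-0.65,"tx":0,"ty":0,"tz":0,"ax":0,"ay":0,"az":0}]'

```text
time_s: 12.72
tcp_pos: [0.536, -0.0856, 0.0363]
ee_rot: [[0.002, -0.001, 1.0], [0.0, 1.0, 0.001], [-1.0, 0.0, 0.002]]
wrist_force: [0.8, -0.3, 0.6]
gripper_width: 0.81
```

>>> play_rows --commands '[{"fingers":-0.65,"tx":-0.05,"ty":0,"tz":0,"ax":0,"ay":0,"az":0},{"fingers":-0.65,"tx":-0.1,"ty":0,"tz":0,"ax":0,"ay":0,"az":0},{"fingers":-0.65,"tx":-0.15,"ty":0,"tz":0,"ax":0,"ay":0,"az":0},{"fingers":-0.65,"tx":-0.2,"ty":0,"tz":0,"ax":0,"ay":0,"az":0},{"fingers":-0.65,"tx":-0.2,"ty":0,"tz":0,"ax":0,"ay":0,"az":0}]'

```text
time_s: 13.13
tcp_pos: [0.5401, -0.086, 0.1947]
ee_rot: [[0.018, -0.003, 1.0], [-0.0, 1.0, 0.003], [-1.0, -0.0, 0.018]]
wrist_force: [0.8, 0.2, -1.2]
gripper_width: 0.824
```

Run:
```python
from plan import *
s=cap('scene','s2.png'); rects(s,'tin',.047,.3)
plan([(.58,.22,.25,114)],lin=.2)
```

```text
tin 0.75 [215. 178.] rect [556. -76.] [92. 56.] 25.7 col [101.  73.  30.]
tin 0.62 [391. 238.] rect [574. 494.] [56. 94.] 87.4 col [171. 138.  42.]
tin 0.58 [161. 167.] rect [ 577. -345.] [348. 107.] 9.2 col [59. 41. 24.]
from [ 0.5363 -0.0855  0.1881] psi 90.04 q6 -98 t 13.2333 w 0.825
 t -0.041 0.204 0.03  a -0.067 0.002 -0.0  rows>=3.8 
 t -0.041 0.193 0.071  a -0.066 -0.0 -0.0  rows>=3.8 -> (0.58, 0.22, 0.25, 114)
```

Run:
```python
from plan import *
plan([(.65,.275,.25,114)],lin=.2)
```

```text
from [ 0.5363 -0.0855  0.1881] psi 90.04 q6 -98 t 13.2333 w 0.825
 t -0.041 0.24 0.076  a -0.067 0.002 -0.0  rows>=4.6 
 t -0.041 0.219 0.125  a -0.066 -0.0 -0.0  rows>=4.6 -> (0.65, 0.275, 0.25, 114)
```

>>> play_rows --commands '[{"fingers":-0.3,"tx":-0.042,"ty":0.24,"tz":0.076,"ax":-0.067,"ay":0,"az":0},{"fingers":-0.3,"tx":-0.042,"ty":0.24,"tz":0.076,"ax":-0.067,"ay":0,"az":0},{"fingers":-0.3,"tx":-0.042,"ty":0.24,"tz":0.076,"ax":-0.067,"ay":0,"az":0},{"fingers":-0.3,"tx":-0.042,"ty":0.24,"tz":0.076,"ax":-0.067,"ay":0,"az":0},{"fingers":-0.3,"tx":-0.042,"ty":0.24,"tz":0.076,"ax":-0.067,"ay":0,"az":0}]'

```text
time_s: 13.65
tcp_pos: [0.5927, 0.0975, 0.2161]
ee_rot: [[-0.001, -0.212, 0.977], [-0.0, 0.977, 0.212], [-1.0, 0.0, -0.001]]
wrist_force: [0.7, 0.1, 0.3]
gripper_width: 0.659
```

>>> play_rows --commands '[{"fingers":-1,"tx":-0.041,"ty":0.219,"tz":0.125,"ax":-0.066,"ay":0,"az":0},{"fingers":-1,"tx":-0.041,"ty":0.219,"tz":0.125,"ax":-0.066,"ay":0,"az":0},{"fingers":-1,"tx":-0.041,"ty":0.219,"tz":0.125,"ax":-0.066,"ay":0,"az":0},{"fingers":-1,"tx":-0.041,"ty":0.219,"tz":0.125,"ax":-0.066,"ay":0,"az":0},{"fingers":-1,"tx":-0.041,"ty":0.219,"tz":0.125,"ax":-0.066,"ay":0,"az":0}]'

```text
time_s: 14.07
tcp_pos: [0.6497, 0.2781, 0.2458]
ee_rot: [[-0.002, -0.408, 0.913], [-0.001, 0.913, 0.408], [-1.0, 0.0, -0.002]]
wrist_force: [0.4, 0.3, -0.0]
gripper_width: 0.942
```

Run:
```python
from plan import *
p=cap('wrist','w4.png'); s=r.sense(); print(s['tcp_pos'],s['time_s'],p['c'])
t=cap('top'); rects(t,'tin',.047,.3); rects(t,'block',.04,.3)
cv2.imwrite('pics/v4.png',np.hstack([p['image'],cv2.resize(t['image'][140:260,250:330],(256,384))])[:,:,::-1])
```

```text
[0.6507393  0.28119555 0.24558725] 14.1167 [0.57582383 0.24541624 0.3896059 ]
tin 0.73 [300. 196.] rect [536. -84.] [58. 54.] 88.6 col [152. 159.  64.]
tin 0.39 [151. 194.] rect [558. 471.] [51. 22.] 36.8 col [95. 65. 27.]
block 0.83 [299. 221.] rect [444. -86.] [44. 73.] 88.5 col [128. 122. 108.]
block 0.79 [238. 253.] rect [346. 139.] [72. 46.] 43.9 col [ 58. 142.  62.]
```

View pics/v4.png

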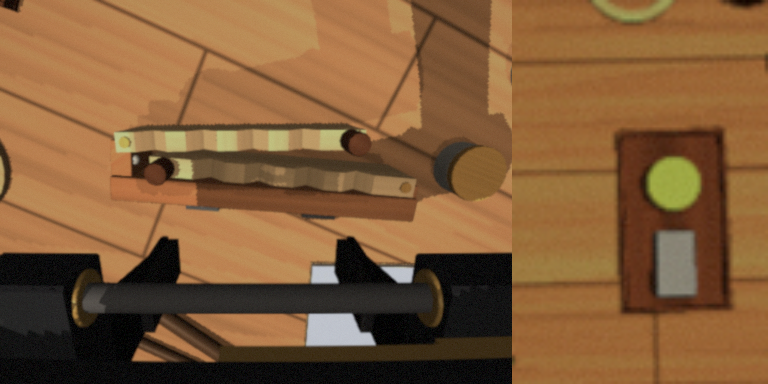

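Run:
```python
from plan import *
np.set_printoptions(precision=4,suppress=True)
s0=r.sense();p=cap('wrist')
im=p['image']; crops=[cv2.resize(im[y-22:y+22,x-33:x+33],(396,264),interpolation=cv2.INTER_CUBIC) for x,y in ((124,142),(406,187),(354,143),(155,173))]
cv2.imwrite('pics/v5.png',np.vstack([np.hstack(crops[:2]),np.hstack(crops[2:])])[:,:,::-1])
RH=at(p,(124,142),.084)[:2]; LH=at(p,(406,187),.084)[:2]
d=LH-RH; e=np.array([.022,.26]); th=np.arctan2(d[1],d[0])-np.arctan2(e[1],e[0])
o=(RH+LH)/2-world(np.zeros(2),th,np.array([.103,0])); print(RH,LH,np.linalg.norm(d),o,np.degrees(th))
for n,uv,H in (('R',(354,143),RH),('L',(155,173),LH)):
    P=at(p,uv,.108)[:2]; print(n,P,local(o,th,P),np.linalg.norm(P-H))
```

```text
[0.6586 0.1484] [0.5911 0.4018] 0.26225596463777834 [0.5279 0.2403] 19.75308493747124
R [0.5752 0.3299] [0.0749 0.0684] 0.19979584679320347
L [0.6663 0.1881] [ 0.1127 -0.0958] 0.22649977872116012
```

View pics/v5.png

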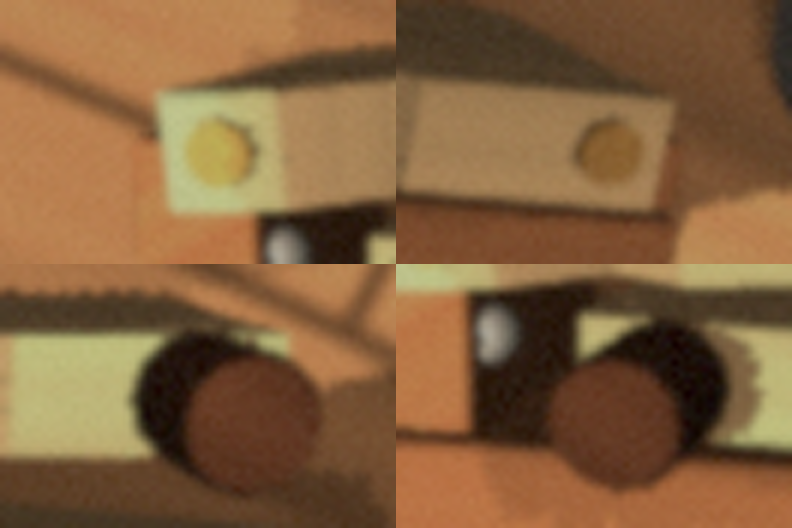

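```bash
cat >> h.py <<'E'
def rackfit(RH,LH):
    d=LH-RH; th=np.arctan2(d[1],d[0])-np.arctan2(.26,.022)
    return (RH+LH)/2-world(np.zeros(2),th,np.array([.103,0])),th
E
python3 - <<'E'
from plan import *
np.set_printoptions(precision=4,suppress=True)
p=cap('wrist')
RH=at(p,(127.2,145.3),.084)[:2]; LH=at(p,(408.7,190.3),.084)[:2]
o,th=rackfit(RH,LH); print(RH,LH,np.linalg.norm(LH-RH),o,np.degrees(th))
for n,uv,H,h in (('R',(363.2,147.7),RH,(.092,-.13)),('L',(158.3,177.7),LH,(.114,.13))):
    P=at(p,uv,.116)[:2]; l=local(o,th,P); print(n,P,l,np.linalg.norm(P-H),'angle',np.degrees(np.arctan2(-(l-h)[0],abs((l-h)[1]))))
t=cap('top')
print('top-cam pred hinges',proj(t,[[*RH,.084],[*LH,.084]]))
E
```

```text
[0.6604 0.1508] [0.5931 0.4052] 0.2631536065025502 [0.5297 0.2434] 19.657833010239024
R [0.5757 0.3354] [0.0742 0.0712] 0.20308185487956834 angle 5.053891269745386
L [0.6666 0.1925] [ 0.1118 -0.094 ] 0.2251294828871206 angle 0.5741406345929619
top-cam pred hinges [[233.8265 162.5522]
 [163.0755 183.0962]]
```

```bash
cat >> plan.py <<'E'
def arc(o,th,side,phis,z=.110,start=None,rowsper=5):
    # side: 'R'/'L', phis in deg per row
    if side=='R': h=np.array([.092,-.13]);L=.202;a0=90;sg=1
    else: h=np.array([.114,.13]);L=.224;a0=-90;sg=-1
    s=r.sense(); p=np.array(s['tcp_pos']);R=np.array(s['ee_rot'])
    if start is not None: p=np.array(start[:3]);R=Rdown(start[3])
    for k in range(0,len(phis),rowsper):
        for f in phis[k:k+rowsper]:
            a=np.radians(a0+sg*f); P=world(o,th,h+L*np.array([np.cos(a),np.sin(a)]))
            psi=np.degrees(th)+180+sg*f
            t=np.round(R.T@(np.array([*P,z])-p)/.75,3); w=np.round(Ro.from_matrix(R.T@Rdown(psi)).as_rotvec()/np.pi,3)
            print(f,'t',*t,'a',*w, P.round(3))
        p=p+R@(t*.75);R=R@Ro.from_rotvec(w*np.pi).as_matrix(); print('--')
E
python3 - <<'E'
from plan import *
o=np.array([.529,.243]);th=np.radians(19.7)
plan([(.5757,.335,.2,204.7),(.5757,.335,.11,204.7)])
arc(o,th,'R',[11,17,23,29,35,41,47,53,59,65,71,76,81,86,90.5],start=(.5757,.335,.11,204.7))
E
```

```text
from [0.6491 0.2731 0.247 ] psi 113.91 q6 -102 t 14.4167 w 0.999
 t 0.021 0.038 -0.019  a -0.168 -0.001 -0.0  rows>=4.2 
 t 0.021 0.043 0.004  a -0.168 0.0 0.0  rows>=4.2 
 t 0.021 0.035 0.024  a -0.168 0.0 0.0  rows>=4.2 -> (0.5757, 0.335, 0.2, 204.7)
 t 0.12 0.0 -0.0  a -0.0 0.0 0.0  rows>=2.2 -> (0.5757, 0.335, 0.11, 204.7)
11 t 0.0 0.029 -0.001 a -0.033 0.0 0.0 [0.556 0.325]
17 t 0.0 0.057 -0.005 a -0.067 0.0 0.0 [0.539 0.314]
23 t 0.0 0.084 -0.013 a -0.1 0.0 0.0 [0.522 0.3  ]
29 t 0.0 0.11 -0.023 a -0.133 0.0 0.0 [0.508 0.285]
35 t 0.0 0.135 -0.036 a -0.167 0.0 0.0 [0.495 0.268]
--
41 t 0.0 0.028 -0.001 a -0.033 0.0 0.0 [0.483 0.25 ]
47 t 0.0 0.056 -0.005 a -0.066 0.0 0.0 [0.474 0.232]
53 t 0.0 0.083 -0.012 a -0.1 0.0 0.0 [0.467 0.212]
59 t 0.0 0.11 -0.023 a -0.133 0.0 0.0 [0.461 0.191]
65 t 0.0 0.135 -0.035 a -0.166 0.0 0.0 [0.458 0.17 ]
--
71 t 0.0 0.028 -0.002 a -0.034 0.0 0.0 [0.457 0.149]
76 t 0.0 0.051 -0.005 a -0.061 0.0 0.0 [0.458 0.132]
81 t 0.0 0.074 -0.011 a -0.089 0.0 0.0 [0.461 0.114]
86 t 0.0 0.097 -0.018 a -0.117 0.0 0.0 [0.465 0.097]
90.5 t 0.0 0.116 -0.027 a -0.142 0.0 0.0 [0.47  0.082]
--
```

>>> play_rows --commands '[{"fingers":0.2,"tx":0.021,"ty":0.038,"tz":-0.019,"ax":-0.168,"ay":0,"az":0},{"fingers":0.2,"tx":0.021,"ty":0.038,"tz":-0.019,"ax":-0.168,"ay":0,"az":0},{"fingers":0.2,"tx":0.021,"ty":0.038,"tz":-0.019,"ax":-0.168,"ay":0,"az":0},{"fingers":0.2,"tx":0.021,"ty":0.038,"tz":-0.019,"ax":-0.168,"ay":0,"az":0},{"fingers":0.2,"tx":0.021,"ty":0.038,"tz":-0.019,"ax":-0.168,"ay":0,"az":0}]'

```text
time_s: 14.83
tcp_pos: [0.6247, 0.2933, 0.2322]
ee_rot: [[-0.0, -0.813, 0.582], [-0.0, 0.582, 0.813], [-1.0, 0.0, -0.0]]
wrist_force: [-0.3, -0.0, -0.3]
gripper_width: 0.704
```

>>> play_rows --commands '[{"fingers":0.2,"tx":0.021,"ty":0.043,"tz":0.004,"ax":-0.168,"ay":0,"az":0},{"fingers":0.2,"tx":0.021,"ty":0.043,"tz":0.004,"ax":-0.168,"ay":0,"az":0},{"fingers":0.2,"tx":0.021,"ty":0.043,"tz":0.004,"ax":-0.168,"ay":0,"az":0},{"fingers":0.2,"tx":0.021,"ty":0.043,"tz":0.004,"ax":-0.168,"ay":0,"az":0},{"fingers":0.2,"tx":0.021,"ty":0.043,"tz":0.004,"ax":-0.168,"ay":0,"az":0}]'

```text
time_s: 15.25
tcp_pos: [0.6004, 0.3146, 0.2165]
ee_rot: [[-0.0, -0.996, 0.093], [-0.0, 0.093, 0.996], [-1.0, 0.0, -0.0]]
wrist_force: [-0.5, -0.1, 0.3]
gripper_width: 0.416
```

>>> play_rows --commands '[{"fingers":0.2,"tx":0.021,"ty":0.035,"tz":0.024,"ax":-0.168,"ay":0,"az":0},{"fingers":0.2,"tx":0.021,"ty":0.035,"tz":0.024,"ax":-0.168,"ay":0,"az":0},{"fingers":0.2,"tx":0.021,"ty":0.035,"tz":0.024,"ax":-0.168,"ay":0,"az":0},{"fingers":0.2,"tx":0.021,"ty":0.035,"tz":0.024,"ax":-0.168,"ay":0,"az":0},{"fingers":0.2,"tx":0.021,"ty":0.035,"tz":0.024,"ax":-0.168,"ay":0,"az":0}]'

```text
time_s: 15.67
tcp_pos: [0.576, 0.3351, 0.2007]
ee_rot: [[-0.0, -0.907, -0.421], [-0.0, -0.421, 0.907], [-1.0, 0.0, -0.0]]
wrist_force: [0.1, 0.5, 0.1]
gripper_width: 0.401
```

Run:
```python
from plan import *
p=cap('wrist','w6.png'); 
print('peg pred',proj(p,[[.5757,.335,.116],[.5757,.335,.084]]))
plan([(.5757,.335,.11,204.7)])
```

```text
peg pred [[256.33949387 213.35214787]
 [256.38247903 200.11431905]]
from [0.5761 0.335  0.2007] psi -155.23 q6 -19 t 15.7167 w 0.396
 t 0.01 0.0 0.0  a -0.167 0.0 -0.0  rows>=4.2 
 t 0.01 0.0 0.0  a -0.166 0.0 -0.0  rows>=4.2 
 t 0.01 0.0 0.0  a -0.167 0.0 0.0  rows>=4.2 
 t 0.01 -0.0 0.0  a -0.167 0.0 0.0  rows>=4.2 
 t 0.01 -0.0 0.0  a -0.166 0.0 0.0  rows>=4.2 
 t 0.01 -0.0 0.0  a -0.167 -0.0 0.0  rows>=4.2 
 t 0.011 -0.0 -0.0  a -0.166 -0.0 0.0  rows>=4.2 
 t 0.01 -0.0 -0.0  a -0.167 -0.0 0.0  rows>=4.2 
 t 0.01 -0.0 -0.0  a -0.167 -0.0 -0.0  rows>=4.2 
 t 0.01 0.0 -0.0  a -0.166 -0.0 -0.0  rows>=4.2 
 t 0.01 0.0 -0.0  a -0.167 -0.0 -0.0  rows>=4.2 
 t 0.01 0.001 -0.0  a -0.167 0.0 -0.0  rows>=4.2 -> (0.5757, 0.335, 0.11, 204.7)
```

View pics/w6.png

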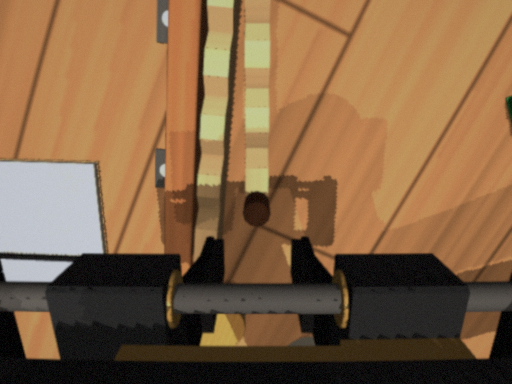

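>>> play_rows --commands '[{"fingers":0.2,"tx":0.05,"ty":0,"tz":0,"ax":0,"ay":0,"az":0},{"fingers":0.2,"tx":0.09,"ty":0,"tz":0,"ax":0,"ay":0,"az":0},{"fingers":0.2,"tx":0.12,"ty":0,"tz":0,"ax":0,"ay":0,"az":0},{"fingers":0.2,"tx":0.12,"ty":0,"tz":0,"ax":0,"ay":0,"az":0}]'

```text
time_s: 16.05
tcp_pos: [0.5732, 0.333, 0.1048]
ee_rot: [[-0.009, -0.91, -0.415], [-0.007, -0.415, 0.91], [-1.0, 0.011, -0.002]]
wrist_force: [-0.5, -0.0, -1.2]
gripper_width: 0.397
```

>>> play_rows --commands '[{"fingers":0.2,"tx":0,"ty":0.029,"tz":-0.001,"ax":-0.033,"ay":0,"az":0},{"fingers":0.2,"tx":0,"ty":0.057,"tz":-0.005,"ax":-0.067,"ay":0,"az":0},{"fingers":0.2,"tx":0,"ty":0.084,"tz":-0.013,"ax":-0.1,"ay":0,"az":0},{"fingers":0.2,"tx":0,"ty":0.11,"tz":-0.023,"ax":-0.133,"ay":0,"az":0},{"fingers":0.2,"tx":0,"ty":0.135,"tz":-0.036,"ax":-0.167,"ay":0,"az":0}]'

```text
time_s: 16.47
tcp_pos: [0.4958, 0.2694, 0.1125]
ee_rot: [[0.003, -0.573, -0.82], [0.002, -0.82, 0.573], [-1.0, -0.004, -0.001]]
wrist_force: [1.0, 0.7, -0.3]
gripper_width: 0.397
```

Run:
```python
from plan import *
o=np.array([.529,.243]);th=np.radians(19.7)
p=cap('wrist','w7.png')
arc(o,th,'R',[41,47,53,59,65,71,76,81,86,90.5])
```

```text
41 t 0.003 0.024 -0.001 a -0.031 0.0 -0.0 [0.483 0.25 ]
47 t 0.003 0.052 -0.006 a -0.064 0.0 -0.0 [0.474 0.232]
53 t 0.003 0.079 -0.013 a -0.098 0.0 -0.0 [0.467 0.212]
59 t 0.003 0.106 -0.023 a -0.131 0.0 -0.0 [0.461 0.191]
65 t 0.003 0.131 -0.035 a -0.164 0.0 -0.0 [0.458 0.17 ]
--
71 t 0.0 0.028 -0.002 a -0.034 0.0 -0.0 [0.457 0.149]
76 t 0.0 0.051 -0.005 a -0.061 0.0 -0.0 [0.458 0.132]
81 t 0.0 0.074 -0.011 a -0.089 0.0 -0.0 [0.461 0.114]
86 t 0.0 0.096 -0.018 a -0.117 0.0 -0.0 [0.465 0.097]
90.5 t 0.0 0.116 -0.027 a -0.142 0.0 -0.0 [0.47  0.082]
--
```

View pics/w7.png

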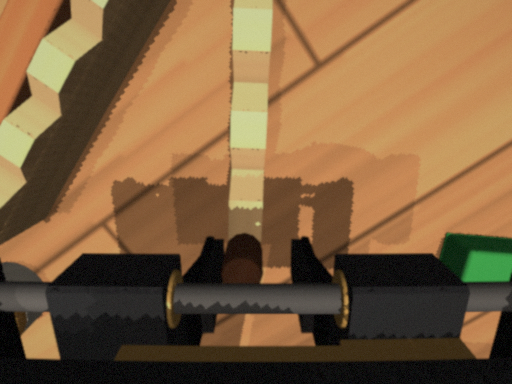

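>>> play_rows --commands '[{"fingers":0.2,"tx":0,"ty":0.028,"tz":-0.001,"ax":-0.033,"ay":0,"az":0},{"fingers":0.2,"tx":0,"ty":0.056,"tz":-0.005,"ax":-0.066,"ay":0,"az":0},{"fingers":0.2,"tx":0,"ty":0.083,"tz":-0.012,"ax":-0.1,"ay":0,"az":0},{"fingers":0.2,"tx":0,"ty":0.11,"tz":-0.023,"ax":-0.133,"ay":0,"az":0},{"fingers":0.2,"tx":0,"ty":0.135,"tz":-0.035,"ax":-0.166,"ay":0,"az":0}]'

```text
time_s: 16.93
tcp_pos: [0.4594, 0.1718, 0.1125]
ee_rot: [[0.004, -0.089, -0.996], [0.003, -0.996, 0.089], [-1.0, -0.004, -0.004]]
wrist_force: [2.3, 2.4, -0.7]
gripper_width: 0.397
```

>>> play_rows --commands '[{"fingers":0.2,"tx":0,"ty":0.028,"tz":-0.002,"ax":-0.034,"ay":0,"az":0},{"fingers":0.2,"tx":0,"ty":0.051,"tz":-0.005,"ax":-0.061,"ay":0,"az":0},{"fingers":0.2,"tx":0,"ty":0.074,"tz":-0.011,"ax":-0.089,"ay":0,"az":0},{"fingers":0.2,"tx":0,"ty":0.096,"tz":-0.018,"ax":-0.117,"ay":0,"az":0},{"fingers":0.2,"tx":0,"ty":0.118,"tz":-0.027,"ax":-0.142,"ay":0,"az":0}]'

```text
time_s: 17.35
tcp_pos: [0.4712, 0.0808, 0.1124]
ee_rot: [[0.003, 0.348, -0.938], [0.001, -0.938, -0.348], [-1.0, -0.0, -0.003]]
wrist_force: [-0.4, 1.1, -0.7]
gripper_width: 0.401
```

>>> play_rows --commands '[{"fingers":0.2,"tx":0,"ty":0.002,"tz":0,"ax":0,"ay":0,"az":0},{"fingers":0.2,"tx":0,"ty":0.004,"tz":0,"ax":0,"ay":0,"az":0},{"fingers":0.2,"tx":0,"ty":0.004,"tz":0,"ax":0,"ay":0,"az":0},{"fingers":0.2,"tx":0,"ty":0,"tz":0,"ax":0,"ay":0,"az":0},{"fingers":0.2,"tx":0,"ty":0,"tz":0,"ax":0,"ay":0,"az":0}]'

```text
time_s: 17.77
tcp_pos: [0.4704, 0.0826, 0.1107]
ee_rot: [[0.001, 0.345, -0.938], [0.0, -0.938, -0.345], [-1.0, -0.0, -0.001]]
wrist_force: [0.9, 0.3, 0.6]
gripper_width: 0.4
```

Run:
```python
from plan import *
o=np.array([.529,.243]);th=np.radians(19.7)
p=cap('wrist','w8.png'); print(r.sense()['wrist_force'])
```

```text
[ 0.20346353 -1.42004903 -0.32863231]
```

View pics/w8.png

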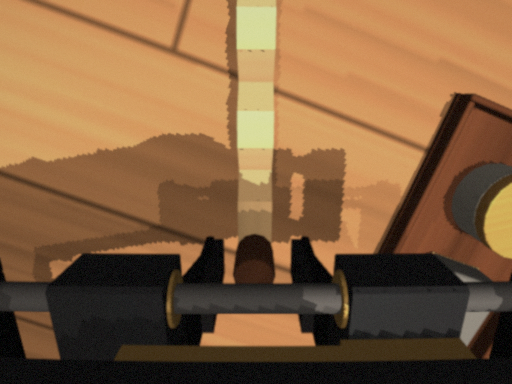

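Run:
```python
from plan import *
o=np.array([.529,.243]);th=np.radians(19.7)
plan([(.47,.082,.2,290.2),(.668,.193,.2,199.5),(.668,.193,.11,199.5)],start=(.4704,.082,.1105,290.2))
arc(o,th,'L',[5,10,16,22,28,34,40,46,52,58,64,70,76,82,88,90.5],start=(.668,.193,.11,199.5))
```

```text
from [0.4704 0.082  0.1105] psi -69.8 q6 81 t 17.8167 w 0.402
 t -0.01 -0.0 0.0  a -0.167 0.0 0.0  rows>=4.2 
 t -0.01 -0.0 0.0  a -0.166 0.0 0.0  rows>=4.2 
 t -0.01 -0.0 0.0  a -0.167 0.0 0.0  rows>=4.2 
 t -0.01 -0.0 -0.0  a -0.167 0.0 0.0  rows>=4.2 
 t -0.01 -0.0 -0.0  a -0.166 0.0 0.0  rows>=4.2 
 t -0.01 -0.0 -0.0  a -0.167 0.0 0.0  rows>=4.2 
 t -0.01 0.0 -0.0  a -0.167 0.0 0.0  rows>=4.2 
 t -0.01 0.0 -0.0  a -0.166 0.0 0.0  rows>=4.2 
 t -0.009 0.0 -0.0  a -0.167 0.0 0.0  rows>=4.2 
 t -0.01 0.0 0.0  a -0.167 0.0 0.0  rows>=4.2 
 t -0.01 0.0 0.0  a -0.166 0.0 0.0  rows>=4.2 
 t -0.01 0.0 0.001  a -0.167 0.0 0.0  rows>=4.2 -> (0.47, 0.082, 0.2, 290.2)
 t -0.0 -0.016 -0.1  a 0.168 0.0 0.0  rows>=4.2 
 t -0.0 -0.064 -0.078  a 0.168 0.0 0.0  rows>=4.2 
 t -0.0 -0.094 -0.036  a 0.168 0.0 0.0  rows>=4.2 -> (0.668, 0.193, 0.2, 199.5)
 t 0.12 -0.0 0.0  a -0.0 0.0 0.0  rows>=2.2 -> (0.668, 0.193, 0.11, 199.5)
5 t 0.0 0.026 0.001 a 0.027 0.0 0.0 [0.649 0.187]
10 t 0.0 0.052 0.004 a 0.054 0.0 0.0 [0.63  0.183]
16 t 0.0 0.082 0.011 a 0.088 0.0 0.0 [0.607 0.18 ]
22 t 0.0 0.112 0.021 a 0.121 0.0 0.0 [0.584 0.18 ]
28 t 0.0 0.14 0.034 a 0.154 0.0 0.0 [0.56  0.182]
--
34 t 0.0 0.032 0.002 a 0.034 0.0 0.0 [0.537 0.187]
40 t 0.0 0.063 0.007 a 0.067 0.0 0.0 [0.515 0.194]
46 t 0.0 0.093 0.015 a 0.1 0.0 0.0 [0.493 0.203]
52 t 0.0 0.122 0.026 a 0.134 0.0 0.0 [0.473 0.214]
58 t 0.0 0.15 0.04 a 0.167 0.0 0.0 [0.454 0.228]
--
64 t 0.0 0.031 0.002 a 0.033 0.0 0.0 [0.436 0.244]
70 t 0.0 0.062 0.007 a 0.067 0.0 0.0 [0.42  0.261]
76 t 0.0 0.092 0.015 a 0.1 0.0 0.0 [0.406 0.28 ]
82 t 0.0 0.121 0.026 a 0.133 0.0 0.0 [0.394 0.3  ]
88 t 0.0 0.149 0.041 a 0.167 0.0 0.0 [0.384 0.321]
--
90.5 t 0.0 0.013 -0.0 a 0.014 0.0 0.0 [0.381 0.33 ]
--
```

>>> play_rows --commands '[{"fingers":0.2,"tx":-0.05,"ty":0,"tz":0,"ax":0,"ay":0,"az":0},{"fingers":0.2,"tx":-0.1,"ty":0,"tz":0,"ax":0,"ay":0,"az":0},{"fingers":0.2,"tx":-0.12,"ty":0,"tz":0,"ax":0,"ay":0,"az":0},{"fingers":0.2,"tx":-0.12,"ty":0,"tz":0,"ax":0,"ay":0,"az":0}]'

```text
time_s: 18.15
tcp_pos: [0.4728, 0.0834, 0.2049]
ee_rot: [[0.009, 0.347, -0.938], [0.004, -0.938, -0.347], [-1.0, -0.0, -0.01]]
wrist_force: [0.4, 0.1, -0.2]
gripper_width: 0.396
```

>>> play_rows --commands '[{"fingers":0.2,"tx":0,"ty":-0.016,"tz":-0.1,"ax":0.168,"ay":0,"az":0},{"fingers":0.2,"tx":0,"ty":-0.016,"tz":-0.1,"ax":0.168,"ay":0,"az":0},{"fingers":0.2,"tx":0,"ty":-0.016,"tz":-0.1,"ax":0.168,"ay":0,"az":0},{"fingers":0.2,"tx":0,"ty":-0.016,"tz":-0.1,"ax":0.168,"ay":0,"az":0},{"fingers":0.2,"tx":0,"ty":-0.016,"tz":-0.1,"ax":0.168,"ay":0,"az":0}]'

```text
time_s: 18.57
tcp_pos: [0.5362, 0.1195, 0.1985]
ee_rot: [[-0.003, -0.179, -0.984], [-0.001, -0.984, 0.179], [-1.0, 0.002, 0.003]]
wrist_force: [1.2, -0.4, 0.6]
gripper_width: 0.401
```

>>> play_rows --commands '[{"fingers":0.2,"tx":0,"ty":-0.064,"tz":-0.078,"ax":0.168,"ay":0,"az":0},{"fingers":0.2,"tx":0,"ty":-0.064,"tz":-0.078,"ax":0.168,"ay":0,"az":0},{"fingers":0.2,"tx":0,"ty":-0.064,"tz":-0.078,"ax":0.168,"ay":0,"az":0},{"fingers":0.2,"tx":0,"ty":-0.064,"tz":-0.078,"ax":0.168,"ay":0,"az":0},{"fingers":0.2,"tx":0,"ty":-0.064,"tz":-0.078,"ax":0.168,"ay":0,"az":0}]'

```text
time_s: 18.98
tcp_pos: [0.6022, 0.1566, 0.1981]
ee_rot: [[-0.003, -0.65, -0.76], [-0.001, -0.76, 0.65], [-1.0, 0.003, 0.002]]
wrist_force: [0.3, 0.1, -0.7]
gripper_width: 0.404
```

>>> play_rows --commands '[{"fingers":0.2,"tx":0,"ty":-0.094,"tz":-0.036,"ax":0.168,"ay":0,"az":0},{"fingers":0.2,"tx":0,"ty":-0.094,"tz":-0.036,"ax":0.168,"ay":0,"az":0},{"fingers":0.2,"tx":0,"ty":-0.094,"tz":-0.036,"ax":0.168,"ay":0,"az":0},{"fingers":0.2,"tx":0,"ty":-0.094,"tz":-0.036,"ax":0.168,"ay":0,"az":0},{"fingers":0.2,"tx":0,"ty":-0.094,"tz":-0.036,"ax":0.168,"ay":0,"az":0}]'

```text
time_s: 19.4
tcp_pos: [0.6684, 0.1931, 0.1977]
ee_rot: [[-0.004, -0.944, -0.329], [-0.001, -0.329, 0.944], [-1.0, 0.004, -0.0]]
wrist_force: [0.0, -0.5, 0.0]
gripper_width: 0.398
```

```bash
sed -i 's/^    pg,psg=p.copy(),psi0/    if wps: psi0=wps[0][3]+(psi0-wps[0][3]+180)%360-180\n    pg,psg=p.copy(),psi0/' plan.py
python3 - <<'E'
from plan import *
p=cap('wrist','w9.png'); print('peg pred',proj(p,[[.668,.193,.116],[.668,.193,.084]]))
im=p['image'].astype(int); m=(im[...,0]<140)&(im[...,1]<70)&(im[...,0]-im[...,2]>15)&(im.sum(2)<220); 
ys,xs=np.where(m[150:260,200:320]); print('dark-red blob',xs.mean()+200,ys.mean()+150,len(xs))
plan([(.668,.193,.11,199.5)])
E
```

```text
peg pred [[255.86124164 214.92232862]
 [255.80154985 201.37165422]]
dark-red blob 261.51350145056904 208.5543405489846 4481
from [0.6682 0.1929 0.198 ] psi -160.66 q6 -10 t 19.45 w 0.401
 t 0.117 -0.0 0.0  a -0.001 -0.0 -0.001  rows>=2.1 -> (0.668, 0.193, 0.11, 199.5)
```

>>> play_rows --commands '[{"fingers":0.2,"tx":0.05,"ty":0,"tz":0,"ax":0,"ay":0,"az":0},{"fingers":0.2,"tx":0.09,"ty":0,"tz":0,"ax":0,"ay":0,"az":0},{"fingers":0.2,"tx":0.118,"ty":0,"tz":0,"ax":0,"ay":0,"az":0},{"fingers":0.2,"tx":0.118,"ty":0,"tz":0,"ax":0,"ay":0,"az":0}]'

```text
time_s: 19.78
tcp_pos: [0.6647, 0.1913, 0.1047]
ee_rot: [[-0.012, -0.943, -0.333], [-0.005, -0.333, 0.943], [-1.0, 0.013, -0.0]]
wrist_force: [-1.2, 0.2, -1.1]
gripper_width: 0.396
```

>>> play_rows --commands '[{"fingers":0.2,"tx":0,"ty":0.026,"tz":0.001,"ax":0.027,"ay":0,"az":0},{"fingers":0.2,"tx":0,"ty":0.052,"tz":0.004,"ax":0.054,"ay":0,"az":0},{"fingers":0.2,"tx":0,"ty":0.082,"tz":0.011,"ax":0.088,"ay":0,"az":0},{"fingers":0.2,"tx":0,"ty":0.112,"tz":0.021,"ax":0.121,"ay":0,"az":0},{"fingers":0.2,"tx":0,"ty":0.14,"tz":0.034,"ax":0.154,"ay":0,"az":0}]'

```text
time_s: 20.2
tcp_pos: [0.561, 0.1814, 0.1131]
ee_rot: [[0.002, -0.989, 0.148], [0.001, 0.148, 0.989], [-1.0, -0.002, 0.001]]
wrist_force: [0.5, 1.7, 0.8]
gripper_width: 0.396
```

Run:
```python
from plan import *
p=cap('wrist','w10.png'); t=cap('top'); cv2.imwrite('pics/v6.png',np.hstack([p['image'],cv2.resize(t['image'][140:260,150:330],(576,384))])[:,:,::-1]); print(r.sense()['wrist_force'])
```

```text
[ 0.16639698 -0.07978586  0.60456518]
```

View pics/v6.png

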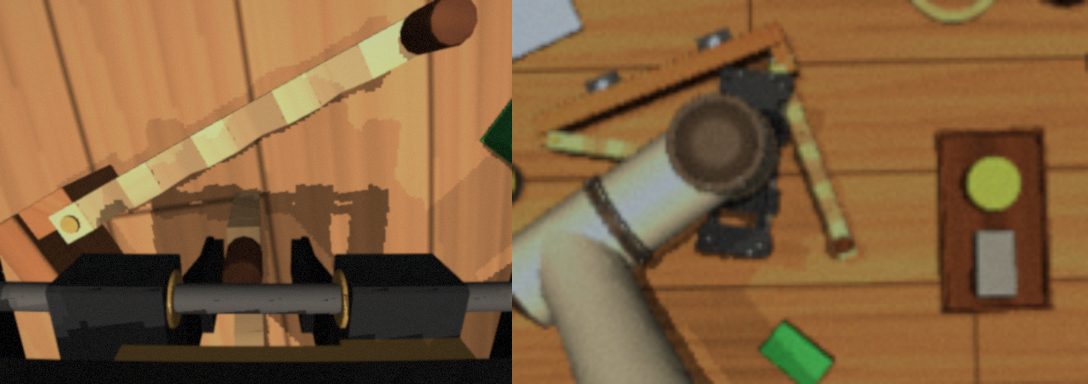

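>>> play_rows --commands '[{"fingers":0.2,"tx":0,"ty":0.032,"tz":0.002,"ax":0.034,"ay":0,"az":0},{"fingers":0.2,"tx":0,"ty":0.063,"tz":0.007,"ax":0.067,"ay":0,"az":0},{"fingers":0.2,"tx":0,"ty":0.093,"tz":0.015,"ax":0.1,"ay":0,"az":0},{"fingers":0.2,"tx":0,"ty":0.122,"tz":0.026,"ax":0.134,"ay":0,"az":0},{"fingers":0.2,"tx":0,"ty":0.15,"tz":0.04,"ax":0.167,"ay":0,"az":0}]'

```text
time_s: 20.72
tcp_pos: [0.4544, 0.2279, 0.1132]
ee_rot: [[0.002, -0.783, 0.623], [0.001, 0.623, 0.783], [-1.0, -0.001, 0.002]]
wrist_force: [2.9, 0.5, -0.7]
gripper_width: 0.397
```

>>> play_rows --commands '[{"fingers":0.2,"tx":0,"ty":0.031,"tz":0.002,"ax":0.033,"ay":0,"az":0},{"fingers":0.2,"tx":0,"ty":0.062,"tz":0.007,"ax":0.067,"ay":0,"az":0},{"fingers":0.2,"tx":0,"ty":0.092,"tz":0.015,"ax":0.1,"ay":0,"az":0},{"fingers":0.2,"tx":0,"ty":0.121,"tz":0.026,"ax":0.133,"ay":0,"az":0},{"fingers":0.2,"tx":0,"ty":0.149,"tz":0.041,"ax":0.167,"ay":0,"az":0}]'

```text
time_s: 21.13
tcp_pos: [0.3853, 0.3219, 0.1131]
ee_rot: [[0.001, -0.366, 0.931], [0.001, 0.931, 0.366], [-1.0, 0.001, 0.001]]
wrist_force: [-0.5, 0.8, -0.3]
gripper_width: 0.399
```

>>> play_rows --commands '[{"fingers":0.2,"tx":0,"ty":0.007,"tz":0,"ax":0.007,"ay":0,"az":0},{"fingers":0.2,"tx":0,"ty":0.016,"tz":0,"ax":0.014,"ay":0,"az":0},{"fingers":0.2,"tx":0,"ty":0.016,"tz":0,"ax":0.014,"ay":0,"az":0},{"fingers":0.2,"tx":0,"ty":0.012,"tz":0,"ax":0.014,"ay":0,"az":0},{"fingers":0.2,"tx":0,"ty":0.012,"tz":0,"ax":0.014,"ay":0,"az":0}]'

```text
time_s: 21.55
tcp_pos: [0.3827, 0.3286, 0.1123]
ee_rot: [[0.0, -0.328, 0.945], [0.0, 0.945, 0.328], [-1.0, 0.0, 0.0]]
wrist_force: [0.6, -0.5, 0.1]
gripper_width: 0.4
```

>>> play_rows --commands '[{"fingers":0.2,"tx":-0.05,"ty":0,"tz":0,"ax":0,"ay":0,"az":0},{"fingers":0.2,"tx":-0.1,"ty":0,"tz":0,"ax":0,"ay":0,"az":0},{"fingers":0.2,"tx":-0.15,"ty":0,"tz":0,"ax":0,"ay":0,"az":0},{"fingers":0.2,"tx":-0.2,"ty":0,"tz":0,"ax":0,"ay":0,"az":0},{"fingers":0.2,"tx":-0.2,"ty":0,"tz":0,"ax":0,"ay":0,"az":0}]'

```text
time_s: 21.97
tcp_pos: [0.3856, 0.3311, 0.2707]
ee_rot: [[0.011, -0.329, 0.944], [0.012, 0.944, 0.328], [-1.0, 0.008, 0.015]]
wrist_force: [0.4, 1.0, -0.1]
gripper_width: 0.401
```

Run:
```python
from plan import *
o=np.array([.529,.243])
plan([(.60,.26,.28,108)],lin=.2)
plan([(.51,-.3,.2,98)],lin=.2)
```

```text
from [0.3856 0.3311 0.2707] psi 109.18 q6 -130 t 21.9667 w 0.401
 t -0.005 -0.092 0.12  a 0.003 0.005 -0.002  rows>=2.7 
 t -0.007 -0.09 0.12  a 0.004 -0.0 -0.0  rows>=2.7 -> (0.6, 0.26, 0.28, 108)
from [0.3856 0.3311 0.2707] psi 109.18 q6 -130 t 21.9667 w 0.401
 t 0.021 -0.212 -0.03  a 0.016 0.005 -0.003  rows>=3.9 
 t 0.024 -0.214 -0.019  a 0.015 -0.0 0.0  rows>=3.9 
 t 0.024 -0.214 -0.01  a 0.016 -0.0 0.0  rows>=3.9 
 t 0.024 -0.215 0.002  a 0.015 -0.0 0.0  rows>=3.9 -> (0.51, -0.3, 0.2, 98)
```

>>> play_rows --commands '[{"fingers":0.2,"tx":-0.01,"ty":-0.092,"tz":0.12,"ax":0.004,"ay":0,"az":0},{"fingers":0.2,"tx":-0.01,"ty":-0.092,"tz":0.12,"ax":0.004,"ay":0,"az":0},{"fingers":0.2,"tx":-0.01,"ty":-0.092,"tz":0.12,"ax":0.004,"ay":0,"az":0},{"fingers":0.2,"tx":-0.01,"ty":-0.092,"tz":0.12,"ax":0.004,"ay":0,"az":0}]'

```text
time_s: 22.3
tcp_pos: [0.4943, 0.2912, 0.2691]
ee_rot: [[0.002, -0.312, 0.95], [-0.0, 0.95, 0.312], [-1.0, -0.001, 0.001]]
wrist_force: [-0.9, 0.8, -0.3]
gripper_width: 0.396
```

>>> play_rows --commands '[{"fingers":0.2,"tx":-0.01,"ty":-0.092,"tz":0.12,"ax":0,"ay":0,"az":0},{"fingers":0.2,"tx":-0.01,"ty":-0.092,"tz":0.12,"ax":0,"ay":0,"az":0},{"fingers":0.2,"tx":-0.01,"ty":-0.092,"tz":0.12,"ax":0,"ay":0,"az":0},{"fingers":0.2,"tx":-0.01,"ty":-0.092,"tz":0.12,"ax":0,"ay":0,"az":0},{"fingers":0.2,"tx":-0.01,"ty":-0.092,"tz":0.12,"ax":0,"ay":0,"az":0}]'

```text
time_s: 22.72
tcp_pos: [0.5981, 0.2547, 0.2756]
ee_rot: [[-0.002, -0.313, 0.95], [-0.001, 0.95, 0.313], [-1.0, -0.0, -0.002]]
wrist_force: [-0.1, 0.3, 0.5]
gripper_width: 0.4
```

Run:
```python
from plan import *
np.set_printoptions(precision=1,suppress=True)
p=cap('wrist','w11.png'); im=p['image'].copy()
o=np.array([.529,.243]);th=np.radians(19.7)
pts={'RH':(.092,-.13,.084),'LH':(.114,.13,.084),'RP':(-.11,-.13,.116),'LP':(-.11,.13,.116)}
for k in range(4):
    for y in (-.13,.13): pts[f'n{k}{y}']=(-.069+.046*k,y,.07)
for k,X in pts.items():
    q=proj(p,[*world(o,th,X[:2]),X[2]])[0]; 
    if 'n' not in k: print(k,q)
    cv2.circle(im,tuple(int(v) for v in np.round(q)),2,(255,0,0) ,-1)
cv2.imwrite('pics/v7.png',cv2.resize(im[0:290],(1024//1-224,int(290*800/512)))[:,:,::-1])
cv2.imwrite('pics/raw7.png',p['image'][:,:,::-1]); np.save('w11.npy',np.hstack([p['Rw'],p['c'][:,None]]))
print(r.sense()['tcp_pos'])
```

```text
RH [144.4 204.2]
LH [392.7 218.2]
RP [103.7 -25.2]
LP [430.3 -33.6]
[0.6 0.3 0.3]
```

View pics/v7.png

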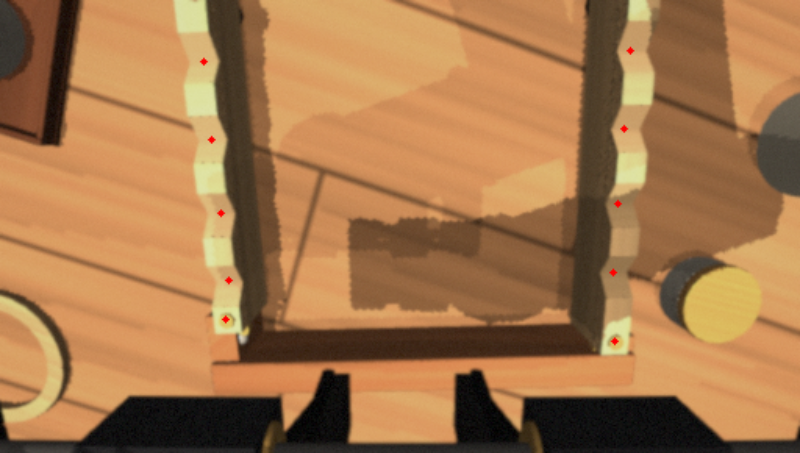

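Run:
```python
from plan import *
for i in range(3):
    p=cap('top'); rects(p,'rod0',.035,.4); print()
cv2.imwrite('pics/t12.png',p['image'][:,:,::-1]); 
plan([(.53,-.28,.25,98)],lin=.2)
s=cap('scene'); rects(s,'rod0',.035,.4)
```

```text
rod0 0.85 [384. 202.] rect [ 513. -401.] [322.  22.] 8.4 col [130. 109.  61.]
rod0 0.81 [345. 200.] rect [ 504. -252.] [332.  20.] 8.3 col [133. 113.  63.]
rod0 0.74 [179. 220.] rect [460. 361.] [196.  38.] 17.9 col [96. 78. 46.]
rod0 0.71 [358. 194.] rect [ 538. -300.] [334.  23.] 6.6 col [124. 103.  58.]
rod0 0.67 [373. 193.] rect [ 532. -351.] [337.  21.] 7.3 col [133. 112.  62.]

rod0 0.87 [371. 195.] rect [ 533. -352.] [336.  22.] 7.3 col [130. 110.  61.]
rod0 0.86 [345. 204.] rect [ 502. -252.] [336.  22.] 9.4 col [131. 111.  62.]
rod0 0.76 [358. 196.] rect [ 538. -300.] [335.  21.] 6.3 col [132. 111.  62.]
rod0 0.58 [384. 213.] rect [ 509. -404.] [331.  28.] 6.8 col [121. 100.  56.]

rod0 0.98 [372. 191.] rect [ 535. -351.] [333.  18.] 7.3 col [139. 118.  66.]
rod0 0.92 [356. 192.] rect [ 538. -299.] [335.  26.] 7.6 col [126. 105.  59.]
rod0 0.76 [383. 202.] rect [ 511. -403.] [333.  19.] 8.4 col [132. 111.  62.]
rod0 0.64 [346. 202.] rect [ 502. -253.] [335.  25.] 8.4 col [121. 101.  57.]
rod0 0.63 [179. 221.] rect [459. 362.] [192.  36.] 17.9 col [97. 80. 47.]

from [0.5963 0.2567 0.2775] psi 108.48 q6 -109 t 23.0667 w 0.398
 t 0.012 -0.217 -0.104  a 0.019 0.0 -0.0  rows>=4.3 
 t 0.012 -0.223 -0.09  a 0.02 0.0 -0.0  rows>=4.3 
 t 0.012 -0.227 -0.076  a 0.019 0.0 -0.0  rows>=4.3 -> (0.53, -0.28, 0.25, 98)
rod0 0.89 [176. 160.] rect [ 514. -251.] [351.  22.] 8.9 col [178. 138.  63.]
rod0 0.75 [145. 155.] rect [ 541. -347.] [356.  22.] 8.0 col [182. 141.  65.]
rod0 0.74 [137. 153.] rect [ 521. -401.] [341.  27.] 10.1 col [176. 136.  62.]
rod0 0.72 [161. 162.] rect [ 545. -297.] [347.  25.] 6.0 col [180. 139.  64.]
```

>>> play_rows --commands '[{"fingers":0.2,"tx":0.012,"ty":-0.217,"tz":-0.104,"ax":0.019,"ay":0,"az":0},{"fingers":0.2,"tx":0.012,"ty":-0.217,"tz":-0.104,"ax":0.019,"ay":0,"az":0},{"fingers":0.2,"tx":0.012,"ty":-0.217,"tz":-0.104,"ax":0.019,"ay":0,"az":0},{"fingers":0.2,"tx":0.012,"ty":-0.217,"tz":-0.104,"ax":0.019,"ay":0,"az":0},{"fingers":0.2,"tx":0.012,"ty":-0.217,"tz":-0.104,"ax":0.019,"ay":0,"az":0}]'

```text
time_s: 23.58
tcp_pos: [0.5729, 0.0732, 0.2683]
ee_rot: [[-0.001, -0.256, 0.967], [-0.001, 0.967, 0.256], [-1.0, -0.0, -0.001]]
wrist_force: [0.0, -0.6, -0.3]
gripper_width: 0.404
```

>>> play_rows --commands '[{"fingers":0.2,"tx":0.012,"ty":-0.223,"tz":-0.09,"ax":0.02,"ay":0,"az":0},{"fingers":0.2,"tx":0.012,"ty":-0.223,"tz":-0.09,"ax":0.02,"ay":0,"az":0},{"fingers":0.2,"tx":0.012,"ty":-0.223,"tz":-0.09,"ax":0.02,"ay":0,"az":0},{"fingers":0.2,"tx":0.012,"ty":-0.223,"tz":-0.09,"ax":0.02,"ay":0,"az":0},{"fingers":0.2,"tx":0.012,"ty":-0.223,"tz":-0.09,"ax":0.02,"ay":0,"az":0}]'

```text
time_s: 24.0
tcp_pos: [0.5513, -0.1055, 0.259]
ee_rot: [[-0.0, -0.194, 0.981], [-0.001, 0.981, 0.194], [-1.0, -0.0, -0.001]]
wrist_force: [0.7, 0.1, 0.0]
gripper_width: 0.401
```

>>> play_rows --commands '[{"fingers":0.2,"tx":0.012,"ty":-0.227,"tz":-0.076,"ax":0.019,"ay":0,"az":0},{"fingers":0.2,"tx":0.012,"ty":-0.227,"tz":-0.076,"ax":0.019,"ay":0,"az":0},{"fingers":0.2,"tx":0.012,"ty":-0.227,"tz":-0.076,"ax":0.019,"ay":0,"az":0},{"fingers":0.2,"tx":0.012,"ty":-0.227,"tz":-0.076,"ax":0.019,"ay":0,"az":0},{"fingers":0.2,"tx":0.012,"ty":-0.227,"tz":-0.076,"ax":0.019,"ay":0,"az":0}]'

```text
time_s: 24.42
tcp_pos: [0.5292, -0.2839, 0.2495]
ee_rot: [[-0.001, -0.135, 0.991], [-0.001, 0.991, 0.135], [-1.0, -0.001, -0.001]]
wrist_force: [-0.2, 1.0, 0.3]
gripper_width: 0.399
```

Run:
```python
from plan import *
p=cap('wrist','w12.png'); im=p['image'].copy()
rects(p,'rod0',.033,.3)
for c,a in (((.503,-.252),8.5),((.538,-.299),6.8),((.534,-.351),7.3),((.511,-.402),8.3)):
    u=np.array([np.cos(np.radians(a)),np.sin(np.radians(a))])
    for k in (-.17,0,.17):
        q=proj(p,[*(np.array(c)+k*u),.038])[0]; cv2.circle(im,tuple(int(v) for v in np.round(q)),3,(255,0,0),-1)
cv2.imwrite('pics/v8.png',im[:,:,::-1])
plan([(.503,-.251,.12,98.5)])
```

```text
rod0 0.73 [143. 120.] rect [ 506. -406.] [264.  22.] 7.8 col [223. 194. 131.]
rod0 0.68 [288. 126.] rect [ 506. -256.] [301.  18.] 8.8 col [218. 190. 129.]
rod0 0.58 [240. 138.] rect [ 516. -304.] [296.  20.] 6.2 col [215. 185. 125.]
rod0 0.57 [194. 120.] rect [ 506. -357.] [276.  19.] 7.7 col [230. 201. 136.]
from [ 0.5297 -0.2821  0.2494] psi 97.74 q6 -70 t 24.5167 w 0.397
 t 0.173 0.046 -0.03  a -0.004 -0.0 -0.0  rows>=3.3 -> (0.503, -0.251, 0.12, 98.5)
```

View pics/v8.png

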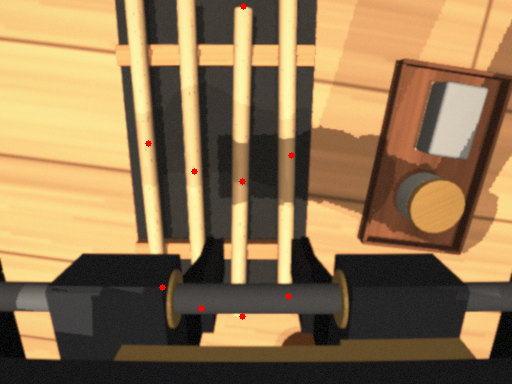

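>>> play_rows --commands '[{"fingers":0.2,"tx":0.18,"ty":0.04,"tz":-0.03,"ax":-0.004,"ay":0,"az":0},{"fingers":0.2,"tx":0.18,"ty":0.04,"tz":-0.03,"ax":-0.004,"ay":0,"az":0},{"fingers":0.2,"tx":0.18,"ty":0.04,"tz":-0.03,"ax":-0.004,"ay":0,"az":0},{"fingers":0.2,"tx":0.18,"ty":0.04,"tz":-0.03,"ax":-0.004,"ay":0,"az":0},{"fingers":0.2,"tx":0.18,"ty":0.04,"tz":-0.03,"ax":-0.004,"ay":0,"az":0}]'

```text
time_s: 24.93
tcp_pos: [0.5006, -0.2507, 0.1109]
ee_rot: [[-0.009, -0.152, 0.988], [0.003, 0.988, 0.152], [-1.0, 0.004, -0.009]]
wrist_force: [-1.2, -0.3, 0.3]
gripper_width: 0.404
```

>>> play_rows --commands '[{"fingers":0.2,"tx":0.045,"ty":0,"tz":0,"ax":0,"ay":0,"az":0},{"fingers":0.2,"tx":0.085,"ty":0,"tz":0,"ax":0,"ay":0,"az":0},{"fingers":0.2,"tx":0.112,"ty":0,"tz":0,"ax":0,"ay":0,"az":0},{"fingers":0.2,"tx":0.112,"ty":0,"tz":0,"ax":0,"ay":0,"az":0},{"fingers":0.2,"tx":0.112,"ty":0,"tz":0,"ax":0,"ay":0,"az":0}]'

```text
time_s: 25.35
tcp_pos: [0.5052, -0.2532, 0.0319]
ee_rot: [[0.001, -0.153, 0.988], [-0.001, 0.988, 0.153], [-1.0, -0.001, 0.001]]
wrist_force: [0.6, 1.0, 0.8]
gripper_width: 0.401
```

>>> play_rows --commands '[{"fingers":1,"tx":0,"ty":0,"tz":0,"ax":0,"ay":0,"az":0},{"fingers":1,"tx":0,"ty":0,"tz":0,"ax":0,"ay":0,"az":0},{"fingers":1,"tx":0,"ty":0,"tz":0,"ax":0,"ay":0,"az":0},{"fingers":1,"tx":0,"ty":0,"tz":0,"ax":0,"ay":0,"az":0},{"fingers":1,"tx":0,"ty":0,"tz":0,"ax":0,"ay":0,"az":0}]'

```text
time_s: 25.77
tcp_pos: [0.5048, -0.2537, 0.0325]
ee_rot: [[0.003, -0.151, 0.989], [-0.001, 0.989, 0.151], [-1.0, -0.001, 0.003]]
wrist_force: [-0.4, 0.8, 5.4]
gripper_width: 0.193
```

>>> play_rows --commands '[{"fingers":1,"tx":0,"ty":0,"tz":0,"ax":0,"ay":0,"az":0},{"fingers":1,"tx":-0.04,"ty":0,"tz":0,"ax":0,"ay":0,"az":0},{"fingers":1,"tx":-0.09,"ty":0,"tz":0,"ax":0,"ay":0,"az":0},{"fingers":1,"tx":-0.14,"ty":0,"tz":0,"ax":0,"ay":0,"az":0},{"fingers":1,"tx":-0.18,"ty":0,"tz":0,"ax":0,"ay":0,"az":0}]'

```text
time_s: 26.18
tcp_pos: [0.5039, -0.2537, 0.1686]
ee_rot: [[0.002, -0.151, 0.989], [-0.001, 0.989, 0.151], [-1.0, -0.001, 0.002]]
wrist_force: [1.4, 0.5, -0.4]
gripper_width: 0.195
```

Run:
```python
from plan import *
plan([(.594,.266,.2,199.7),(.594,.266,.086,199.7)],start=(.503,-.255,.165,98.5))
s=r.sense(); print(s['wrist_force'],s['moment'],s['gripper_width'])
```

```text
from [ 0.503 -0.255  0.165] psi 98.5 q6 -71 t 26.1833 w 0.195
 t -0.012 0.167 0.056  a -0.141 0.0 0.0  rows>=3.5 
 t -0.011 0.128 0.122  a -0.14 0.0 0.0  rows>=3.5 
 t -0.012 0.063 0.164  a -0.141 0.0 0.0  rows>=3.5 
 t -0.012 -0.014 0.176  a -0.14 0.0 0.0  rows>=3.5 -> (0.594, 0.266, 0.2, 199.7)
 t 0.152 0.0 0.0  a -0.0 0.0 0.0  rows>=2.7 -> (0.594, 0.266, 0.086, 199.7)
[ 1.4180788   0.49164165 -0.36420132] [-0.02062199 -0.15070085  0.0235232 ] 0.19529439875353682
```

>>> play_rows --commands '[{"fingers":1,"tx":-0.012,"ty":0.167,"tz":0.056,"ax":-0.141,"ay":0,"az":0},{"fingers":1,"tx":-0.012,"ty":0.167,"tz":0.056,"ax":-0.141,"ay":0,"az":0},{"fingers":1,"tx":-0.012,"ty":0.167,"tz":0.056,"ax":-0.141,"ay":0,"az":0},{"fingers":1,"tx":-0.012,"ty":0.167,"tz":0.056,"ax":-0.141,"ay":0,"az":0},{"fingers":1,"tx":-0.012,"ty":0.167,"tz":0.056,"ax":-0.141,"ay":0,"az":0}]'

```text
time_s: 26.6
tcp_pos: [0.5267, -0.1209, 0.1753]
ee_rot: [[0.001, -0.564, 0.825], [0.0, 0.825, 0.564], [-1.0, -0.0, 0.001]]
wrist_force: [-0.7, -0.2, -0.9]
gripper_width: 0.199
```

>>> play_rows --commands '[{"fingers":1,"tx":-0.011,"ty":0.128,"tz":0.122,"ax":-0.14,"ay":0,"az":0},{"fingers":1,"tx":-0.011,"ty":0.128,"tz":0.122,"ax":-0.14,"ay":0,"az":0},{"fingers":1,"tx":-0.011,"ty":0.128,"tz":0.122,"ax":-0.14,"ay":0,"az":0},{"fingers":1,"tx":-0.011,"ty":0.128,"tz":0.122,"ax":-0.14,"ay":0,"az":0},{"fingers":1,"tx":-0.011,"ty":0.128,"tz":0.122,"ax":-0.14,"ay":0,"az":0}]'

```text
time_s: 27.02
tcp_pos: [0.5488, 0.009, 0.183]
ee_rot: [[-0.0, -0.861, 0.509], [0.0, 0.509, 0.861], [-1.0, 0.0, 0.0]]
wrist_force: [0.3, -1.0, -0.4]
gripper_width: 0.198
```

>>> play_rows --commands '[{"fingers":1,"tx":-0.012,"ty":0.063,"tz":0.164,"ax":-0.141,"ay":0,"az":0},{"fingers":1,"tx":-0.012,"ty":0.063,"tz":0.164,"ax":-0.141,"ay":0,"az":0},{"fingers":1,"tx":-0.012,"ty":0.063,"tz":0.164,"ax":-0.141,"ay":0,"az":0},{"fingers":1,"tx":-0.012,"ty":0.063,"tz":0.164,"ax":-0.141,"ay":0,"az":0},{"fingers":1,"tx":-0.012,"ty":0.063,"tz":0.164,"ax":-0.141,"ay":0,"az":0}]'

```text
time_s: 27.43
tcp_pos: [0.5711, 0.1381, 0.1917]
ee_rot: [[-0.001, -0.996, 0.093], [-0.0, 0.093, 0.996], [-1.0, 0.001, -0.0]]
wrist_force: [-0.1, -0.7, -1.0]
gripper_width: 0.195
```

>>> play_rows --commands '[{"fingers":1,"tx":-0.012,"ty":-0.014,"tz":0.176,"ax":-0.14,"ay":0,"az":0},{"fingers":1,"tx":-0.012,"ty":-0.014,"tz":0.176,"ax":-0.14,"ay":0,"az":0},{"fingers":1,"tx":-0.012,"ty":-0.014,"tz":0.176,"ax":-0.14,"ay":0,"az":0},{"fingers":1,"tx":-0.012,"ty":-0.014,"tz":0.176,"ax":-0.14,"ay":0,"az":0},{"fingers":1,"tx":-0.012,"ty":-0.014,"tz":0.176,"ax":-0.14,"ay":0,"az":0}]'

```text
time_s: 27.85
tcp_pos: [0.5939, 0.2679, 0.2002]
ee_rot: [[-0.001, -0.941, -0.338], [-0.001, -0.338, 0.941], [-1.0, 0.001, -0.0]]
wrist_force: [-0.2, -1.0, -1.1]
gripper_width: 0.193
```

Run:
```python
from plan import *
p=cap('wrist','w13.png'); s=r.sense(); rects(p,'rod0',s['tcp_pos'][2]-.0035,.3)
t=cap('top'); rects(t,'rod0',s['tcp_pos'][2],.3)
sc=cap('scene')
cv2.imwrite('pics/v9.png',np.hstack([cv2.resize(p['image'],(400,300)),cv2.resize(sc['image'][130:270,250:437],(400,300))])[:,:,::-1])
plan([(.594,.266,.11,199.7),(.594,.266,.088,199.7)])
```

```text
rod0 0.77 [259. 141.] rect [611. 216.] [ 18. 124.] 19.8 col [163. 130.  84.]
rod0 0.88 [357. 192.] rect [ 530. -262.] [299.  17.] 6.1 col [132. 111.  62.]
rod0 0.75 [386. 206.] rect [ 506. -354.] [297.  20.] 8.6 col [123. 103.  57.]
rod0 0.56 [372. 186.] rect [ 529. -308.] [300.  16.] 7.7 col [140. 120.  66.]
rod0 0.54 [224. 167.] rect [625. 173.] [ 19. 136.] 18.7 col [144. 117.  65.]
from [0.5934 0.2654 0.2011] psi -160.41 q6 -19 t 28.1 w 0.199
 t 0.121 -0.001 0.001  a -0.001 -0.0 -0.0  rows>=2.2 -> (0.594, 0.266, 0.11, 199.7)
 t 0.03 -0.0 -0.0  a 0.0 -0.0 -0.0  rows>=0.5 -> (0.594, 0.266, 0.088, 199.7)
```

View pics/v9.png

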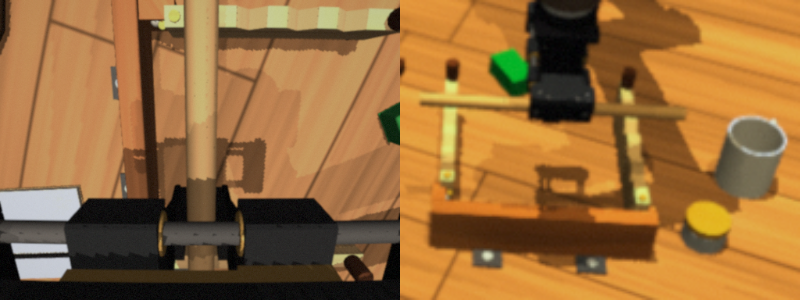

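>>> play_rows --commands '[{"fingers":1,"tx":0.05,"ty":0,"tz":0,"ax":0,"ay":0,"az":0},{"fingers":1,"tx":0.09,"ty":0,"tz":0,"ax":0,"ay":0,"az":0},{"fingers":1,"tx":0.121,"ty":0,"tz":0,"ax":0,"ay":0,"az":0},{"fingers":1,"tx":0.121,"ty":0,"tz":0,"ax":0,"ay":0,"az":0}]'

```text
time_s: 28.43
tcp_pos: [0.5902, 0.2642, 0.1048]
ee_rot: [[-0.01, -0.942, -0.335], [-0.006, -0.335, 0.942], [-1.0, 0.012, -0.002]]
wrist_force: [-0.5, 0.4, -1.5]
gripper_width: 0.195
```

>>> play_rows --commands '[{"fingers":1,"tx":0.01,"ty":0,"tz":0,"ax":0,"ay":0,"az":0},{"fingers":1,"tx":0.02,"ty":0,"tz":0,"ax":0,"ay":0,"az":0},{"fingers":1,"tx":0.028,"ty":0,"tz":0,"ax":0,"ay":0,"az":0},{"fingers":1,"tx":0.028,"ty":0,"tz":0,"ax":0,"ay":0,"az":0},{"fingers":1,"tx":0.028,"ty":0,"tz":0,"ax":0,"ay":0,"az":0}]'

```text
time_s: 28.85
tcp_pos: [0.5938, 0.2679, 0.09]
ee_rot: [[0.001, -0.941, -0.339], [0.0, -0.339, 0.941], [-1.0, -0.001, 0.0]]
wrist_force: [0.4, -0.1, 0.1]
gripper_width: 0.196
```

>>> play_rows --commands '[{"fingers":1,"tx":0.003,"ty":0,"tz":0,"ax":0,"ay":0,"az":0},{"fingers":1,"tx":0.003,"ty":0,"tz":0,"ax":0,"ay":0,"az":0},{"fingers":1,"tx":0.003,"ty":0,"tz":0,"ax":0,"ay":0,"az":0}]'

```text
time_s: 29.1
tcp_pos: [0.5937, 0.268, 0.0876]
ee_rot: [[0.001, -0.941, -0.339], [0.0, -0.339, 0.941], [-1.0, -0.001, 0.0]]
wrist_force: [-0.6, 0.3, -0.7]
gripper_width: 0.197
```

>>> play_rows --commands '[{"fingers":0.26,"tx":0,"ty":0,"tz":0,"ax":0,"ay":0,"az":0},{"fingers":0.26,"tx":0,"ty":0,"tz":0,"ax":0,"ay":0,"az":0},{"fingers":0.26,"tx":0,"ty":0,"tz":0,"ax":0,"ay":0,"az":0},{"fingers":0.26,"tx":0,"ty":0,"tz":0,"ax":0,"ay":0,"az":0},{"fingers":0.26,"tx":0,"ty":0,"tz":0,"ax":0,"ay":0,"az":0}]'

```text
time_s: 29.52
tcp_pos: [0.5935, 0.2678, 0.0873]
ee_rot: [[0.0, -0.941, -0.339], [0.0, -0.339, 0.941], [-1.0, -0.0, 0.0]]
wrist_force: [-0.0, -0.5, 0.1]
gripper_width: 0.363
```

>>> play_rows --commands '[{"fingers":0.26,"tx":-0.04,"ty":0,"tz":0,"ax":0,"ay":0,"az":0},{"fingers":0.26,"tx":-0.08,"ty":0,"tz":0,"ax":0,"ay":0,"az":0},{"fingers":0.26,"tx":-0.12,"ty":0,"tz":0,"ax":0,"ay":0,"az":0},{"fingers":0.26,"tx":-0.15,"ty":0,"tz":0,"ax":0,"ay":0,"az":0},{"fingers":0.26,"tx":-0.15,"ty":0,"tz":0,"ax":0,"ay":0,"az":0}]'

```text
time_s: 29.93
tcp_pos: [0.5962, 0.2691, 0.2064]
ee_rot: [[0.01, -0.94, -0.34], [0.006, -0.34, 0.94], [-1.0, -0.012, 0.002]]
wrist_force: [0.1, -0.0, 1.3]
gripper_width: 0.367
```

```bash
cat >> h.py <<'E'
O=np.array([.529,.243]);TH=np.radians(19.7)
def rodcheck(p,z=.0827,minscore=.3):
    for g in spotter.silhouettes('rod0',p)[:8]:
        if g['score']<minscore: continue
        m=g['region'].astype(np.uint8); c=max(cv2.findContours(m,0,2)[0],key=cv2.contourArea)
        W=np.array([at(p,q[0],z)[:2] for q in c.astype(float)]); L=local(O,TH,W)
        vx,vy,x0,y0=cv2.fitLine(np.float32(L*1000),2,0,.01,.01).ravel()
        print('rod',round(g['score'],2),np.round(g['uv']),'rack ctr',np.round((L.min(0)+L.max(0))/2,3),'span y',np.round([L[:,1].min(),L[:,1].max()],3),'skew deg',round(np.degrees(np.arctan2(vx,vy))%180,1))
E
python3 - <<'E'
from plan import *
p=cap('wrist','w14.png'); rodcheck(p)
plan([(.538,-.301,.18,96.8)],start=(.594,.267,.199,199.7))
E
```

```text
rod 0.83 [265. 146.] rack ctr [ 0.069 -0.031] span y [-0.144  0.082] skew deg 179.9
from [0.594 0.267 0.199] psi -160.3 q6 -19 t 30.0333 w 0.372
 t 0.006 0.081 -0.172  a 0.143 0.0 0.0  rows>=3.6 
 t 0.007 -0.001 -0.19  a 0.143 0.0 0.0  rows>=3.6 
 t 0.006 -0.084 -0.171  a 0.143 0.0 0.0  rows>=3.6 
 t 0.006 -0.15 -0.118  a 0.143 0.0 0.0  rows>=3.6 -> (0.538, -0.301, 0.18, 96.8)
```

>>> play_rows --commands '[{"fingers":0.2,"tx":0.006,"ty":0.081,"tz":-0.172,"ax":0.143,"ay":0,"az":0},{"fingers":0.2,"tx":0.006,"ty":0.081,"tz":-0.172,"ax":0.143,"ay":0,"az":0},{"fingers":0.2,"tx":0.006,"ty":0.081,"tz":-0.172,"ax":0.143,"ay":0,"az":0},{"fingers":0.2,"tx":0.006,"ty":0.081,"tz":-0.172,"ax":0.143,"ay":0,"az":0},{"fingers":0.2,"tx":0.006,"ty":0.081,"tz":-0.172,"ax":0.143,"ay":0,"az":0}]'

```text
time_s: 30.45
tcp_pos: [0.5783, 0.1218, 0.1935]
ee_rot: [[-0.005, -0.994, 0.109], [-0.002, 0.109, 0.994], [-1.0, 0.004, -0.002]]
wrist_force: [-0.4, 0.5, 0.0]
gripper_width: 0.398
```

>>> play_rows --commands '[{"fingers":0.2,"tx":0.007,"ty":-0.001,"tz":-0.19,"ax":0.143,"ay":0,"az":0},{"fingers":0.2,"tx":0.007,"ty":-0.001,"tz":-0.19,"ax":0.143,"ay":0,"az":0},{"fingers":0.2,"tx":0.007,"ty":-0.001,"tz":-0.19,"ax":0.143,"ay":0,"az":0},{"fingers":0.2,"tx":0.007,"ty":-0.001,"tz":-0.19,"ax":0.143,"ay":0,"az":0},{"fingers":0.2,"tx":0.007,"ty":-0.001,"tz":-0.19,"ax":0.143,"ay":0,"az":0}]'

```text
time_s: 30.87
tcp_pos: [0.5649, -0.0188, 0.1884]
ee_rot: [[-0.004, -0.849, 0.529], [-0.001, 0.529, 0.849], [-1.0, 0.003, -0.002]]
wrist_force: [-0.4, 0.2, 0.6]
gripper_width: 0.401
```

>>> play_rows --commands '[{"fingers":0.2,"tx":0.006,"ty":-0.084,"tz":-0.171,"ax":0.143,"ay":0,"az":0},{"fingers":0.2,"tx":0.006,"ty":-0.084,"tz":-0.171,"ax":0.143,"ay":0,"az":0},{"fingers":0.2,"tx":0.006,"ty":-0.084,"tz":-0.171,"ax":0.143,"ay":0,"az":0},{"fingers":0.2,"tx":0.006,"ty":-0.084,"tz":-0.171,"ax":0.143,"ay":0,"az":0},{"fingers":0.2,"tx":0.006,"ty":-0.084,"tz":-0.171,"ax":0.143,"ay":0,"az":0}]'

```text
time_s: 31.28
tcp_pos: [0.552, -0.1604, 0.184]
ee_rot: [[-0.002, -0.536, 0.844], [-0.0, 0.844, 0.536], [-1.0, 0.001, -0.002]]
wrist_force: [0.7, 0.3, 0.5]
gripper_width: 0.404
```

>>> play_rows --commands '[{"fingers":0.2,"tx":0.006,"ty":-0.15,"tz":-0.118,"ax":0.143,"ay":0,"az":0},{"fingers":0.2,"tx":0.006,"ty":-0.15,"tz":-0.118,"ax":0.143,"ay":0,"az":0},{"fingers":0.2,"tx":0.006,"ty":-0.15,"tz":-0.118,"ax":0.143,"ay":0,"az":0},{"fingers":0.2,"tx":0.006,"ty":-0.15,"tz":-0.118,"ax":0.143,"ay":0,"az":0},{"fingers":0.2,"tx":0.006,"ty":-0.15,"tz":-0.118,"ax":0.143,"ay":0,"az":0}]'

```text
time_s: 31.7
tcp_pos: [0.5387, -0.3025, 0.1794]
ee_rot: [[-0.002, -0.117, 0.993], [0.0, 0.993, 0.117], [-1.0, 0.0, -0.002]]
wrist_force: [1.0, -0.5, 0.7]
gripper_width: 0.401
```

Run:
```python
from plan import *
p=cap('wrist','w15.png'); rects(p,'rod0',.033,.3); print(r.sense()['tcp_pos'],r.sense()['time_s'])
plan([(.538,-.301,.03,96.8)],lin=.3)
```

```text
rod0 0.7 [258. 147.] rect [ 508. -305.] [245.  20.] 5.7 col [216. 187. 128.]
rod0 0.58 [141. 119.] rect [ 503. -406.] [213.  20.] 7.7 col [227. 200. 137.]
[ 0.53901816 -0.29982205  0.17981269] 31.8
from [ 0.539  -0.2998  0.1798] psi 97.03 q6 -69 t 31.8 w 0.403
 t 0.2 -0.002 -0.001  a 0.001 -0.0 -0.0  rows>=3.6 -> (0.538, -0.301, 0.03, 96.8)
```

>>> play_rows --commands '[{"fingers":0.2,"tx":0.05,"ty":-0.002,"tz":0,"ax":0,"ay":0,"az":0},{"fingers":0.2,"tx":0.1,"ty":-0.002,"tz":0,"ax":0,"ay":0,"az":0},{"fingers":0.2,"tx":0.15,"ty":-0.002,"tz":0,"ax":0,"ay":0,"az":0},{"fingers":0.2,"tx":0.18,"ty":-0.002,"tz":0,"ax":0,"ay":0,"az":0},{"fingers":0.2,"tx":0.199,"ty":-0.002,"tz":0,"ax":0,"ay":0,"az":0}]'

```text
time_s: 32.22
tcp_pos: [0.5377, -0.299, 0.0281]
ee_rot: [[-0.005, -0.125, 0.992], [0.002, 0.992, 0.125], [-1.0, 0.003, -0.005]]
wrist_force: [0.0, 0.2, -0.1]
gripper_width: 0.401
```

>>> play_rows --commands '[{"fingers":0.2,"tx":0,"ty":0,"tz":0,"ax":0,"ay":0,"az":0},{"fingers":0.2,"tx":0,"ty":0,"tz":0,"ax":0,"ay":0,"az":0}]'

```text
time_s: 32.38
tcp_pos: [0.5394, -0.3004, 0.0312]
ee_rot: [[-0.002, -0.124, 0.992], [0.0, 0.992, 0.124], [-1.0, 0.0, -0.002]]
wrist_force: [-0.9, -0.3, 0.8]
gripper_width: 0.399
```

>>> play_rows --commands '[{"fingers":1,"tx":0,"ty":0,"tz":0,"ax":0,"ay":0,"az":0},{"fingers":1,"tx":0,"ty":0,"tz":0,"ax":0,"ay":0,"az":0},{"fingers":1,"tx":0,"ty":0,"tz":0,"ax":0,"ay":0,"az":0},{"fingers":1,"tx":0,"ty":0,"tz":0,"ax":0,"ay":0,"az":0},{"fingers":1,"tx":0,"ty":0,"tz":0,"ax":0,"ay":0,"az":0}]'

```text
time_s: 32.8
tcp_pos: [0.5397, -0.3023, 0.0331]
ee_rot: [[0.002, -0.12, 0.993], [-0.001, 0.993, 0.12], [-1.0, -0.001, 0.002]]
wrist_force: [-0.8, 2.0, 4.2]
gripper_width: 0.199
```

>>> play_rows --commands '[{"fingers":1,"tx":0,"ty":0,"tz":0,"ax":0,"ay":0,"az":0},{"fingers":1,"tx":-0.04,"ty":0,"tz":0,"ax":0,"ay":0,"az":0},{"fingers":1,"tx":-0.09,"ty":0,"tz":0,"ax":0,"ay":0,"az":0},{"fingers":1,"tx":-0.14,"ty":0,"tz":0,"ax":0,"ay":0,"az":0},{"fingers":1,"tx":-0.18,"ty":0,"tz":0,"ax":0,"ay":0,"az":0}]'

```text
time_s: 33.22
tcp_pos: [0.5389, -0.3026, 0.1692]
ee_rot: [[0.001, -0.12, 0.993], [-0.001, 0.993, 0.12], [-1.0, -0.001, 0.001]]
wrist_force: [1.2, 0.2, -0.5]
gripper_width: 0.195
```

Run:
```python
from plan import *
g=world(O,TH,(.023,.0)); print(g)
plan([(*g,.2,199.7)],start=(.538,-.301,.165,96.8))
```

```text
[0.55065382 0.25075319]
from [ 0.538 -0.301  0.165] psi 96.8 q6 -69 t 33.2167 w 0.195
 t -0.012 0.182 0.026  a -0.143 0.0 0.0  rows>=3.6 
 t -0.011 0.153 0.103  a -0.143 0.0 0.0  rows>=3.6 
 t -0.012 0.093 0.158  a -0.143 0.0 0.0  rows>=3.6 
 t -0.012 0.015 0.184  a -0.143 0.0 0.0  rows>=3.6 -> (np.float64(0.5506538225306769), np.float64(0.2507531909437309), 0.2, 199.7)
```

>>> play_rows --commands '[{"fingers":1,"tx":-0.012,"ty":0.182,"tz":0.026,"ax":-0.143,"ay":0,"az":0},{"fingers":1,"tx":-0.012,"ty":0.182,"tz":0.026,"ax":-0.143,"ay":0,"az":0},{"fingers":1,"tx":-0.012,"ty":0.182,"tz":0.026,"ax":-0.143,"ay":0,"az":0},{"fingers":1,"tx":-0.012,"ty":0.182,"tz":0.026,"ax":-0.143,"ay":0,"az":0},{"fingers":1,"tx":-0.012,"ty":0.182,"tz":0.026,"ax":-0.143,"ay":0,"az":0}]'

```text
time_s: 33.63
tcp_pos: [0.5417, -0.1616, 0.1761]
ee_rot: [[0.0, -0.544, 0.839], [0.0, 0.839, 0.544], [-1.0, 0.0, 0.001]]
wrist_force: [-0.6, -0.4, -0.9]
gripper_width: 0.192
```

>>> play_rows --commands '[{"fingers":1,"tx":-0.011,"ty":0.153,"tz":0.103,"ax":-0.143,"ay":0,"az":0},{"fingers":1,"tx":-0.011,"ty":0.153,"tz":0.103,"ax":-0.143,"ay":0,"az":0},{"fingers":1,"tx":-0.011,"ty":0.153,"tz":0.103,"ax":-0.143,"ay":0,"az":0},{"fingers":1,"tx":-0.011,"ty":0.153,"tz":0.103,"ax":-0.143,"ay":0,"az":0},{"fingers":1,"tx":-0.011,"ty":0.153,"tz":0.103,"ax":-0.143,"ay":0,"az":0}]'

```text
time_s: 34.05
tcp_pos: [0.5454, -0.024, 0.184]
ee_rot: [[0.0, -0.854, 0.521], [0.0, 0.521, 0.854], [-1.0, -0.0, 0.0]]
wrist_force: [-1.3, -0.7, -1.3]
gripper_width: 0.193
```

>>> play_rows --commands '[{"fingers":1,"tx":-0.012,"ty":0.093,"tz":0.158,"ax":-0.143,"ay":0,"az":0},{"fingers":1,"tx":-0.012,"ty":0.093,"tz":0.158,"ax":-0.143,"ay":0,"az":0},{"fingers":1,"tx":-0.012,"ty":0.093,"tz":0.158,"ax":-0.143,"ay":0,"az":0},{"fingers":1,"tx":-0.012,"ty":0.093,"tz":0.158,"ax":-0.143,"ay":0,"az":0},{"fingers":1,"tx":-0.012,"ty":0.093,"tz":0.158,"ax":-0.143,"ay":0,"az":0}]'

```text
time_s: 34.47
tcp_pos: [0.5485, 0.113, 0.1927]
ee_rot: [[0.0, -0.995, 0.101], [0.0, 0.101, 0.995], [-1.0, -0.0, 0.0]]
wrist_force: [0.7, -0.1, -0.6]
gripper_width: 0.197
```

>>> play_rows --commands '[{"fingers":1,"tx":-0.012,"ty":0.015,"tz":0.184,"ax":-0.143,"ay":0,"az":0},{"fingers":1,"tx":-0.012,"ty":0.015,"tz":0.184,"ax":-0.143,"ay":0,"az":0},{"fingers":1,"tx":-0.012,"ty":0.015,"tz":0.184,"ax":-0.143,"ay":0,"az":0},{"fingers":1,"tx":-0.012,"ty":0.015,"tz":0.184,"ax":-0.143,"ay":0,"az":0},{"fingers":1,"tx":-0.012,"ty":0.015,"tz":0.184,"ax":-0.143,"ay":0,"az":0}]'

```text
time_s: 34.88
tcp_pos: [0.5517, 0.2511, 0.2013]
ee_rot: [[-0.0, -0.94, -0.34], [-0.0, -0.34, 0.94], [-1.0, 0.0, -0.0]]
wrist_force: [0.8, -0.1, -1.6]
gripper_width: 0.196
```

Run:
```python
from plan import *
p=cap('wrist','w16.png'); z=r.sense()['tcp_pos'][2]; rodcheck(p,z-.0035,.2)
plan([(.5507,.2508,.11,199.7),(.5507,.2508,.0878,199.7)])
```

```text
rod 0.83 [258. 145.] rack ctr [ 0.023 -0.054] span y [-0.116  0.008] skew deg 178.3
rod 0.69 [200. 118.] rack ctr [ 0.049 -0.059] span y [-0.116 -0.003] skew deg 178.9
from [0.5509 0.2482 0.201 ] psi -160.42 q6 -20 t 34.9833 w 0.194
 t 0.121 -0.001 0.003  a -0.001 -0.0 -0.001  rows>=2.2 -> (0.5507, 0.2508, 0.11, 199.7)
 t 0.03 -0.0 0.0  a 0.0 -0.0 0.0  rows>=0.5 -> (0.5507, 0.2508, 0.0878, 199.7)
```

>>> play_rows --commands '[{"fingers":1,"tx":0.05,"ty":0,"tz":0,"ax":0,"ay":0,"az":0},{"fingers":1,"tx":0.09,"ty":0,"tz":0,"ax":0,"ay":0,"az":0},{"fingers":1,"tx":0.121,"ty":0,"tz":0,"ax":0,"ay":0,"az":0},{"fingers":1,"tx":0.121,"ty":0,"tz":0,"ax":0,"ay":0,"az":0}]'

```text
time_s: 35.32
tcp_pos: [0.5478, 0.245, 0.1056]
ee_rot: [[-0.011, -0.943, -0.333], [-0.007, -0.333, 0.943], [-1.0, 0.012, -0.003]]
wrist_force: [-0.8, -0.1, -1.1]
gripper_width: 0.193
```

>>> play_rows --commands '[{"fingers":1,"tx":0.01,"ty":0,"tz":0,"ax":0,"ay":0,"az":0},{"fingers":1,"tx":0.02,"ty":0,"tz":0,"ax":0,"ay":0,"az":0},{"fingers":1,"tx":0.03,"ty":0,"tz":0,"ax":0,"ay":0,"az":0},{"fingers":1,"tx":0.03,"ty":0,"tz":0,"ax":0,"ay":0,"az":0},{"fingers":1,"tx":0.03,"ty":0,"tz":0,"ax":0,"ay":0,"az":0}]'

```text
time_s: 35.73
tcp_pos: [0.5511, 0.2498, 0.0892]
ee_rot: [[0.001, -0.941, -0.339], [0.0, -0.339, 0.941], [-1.0, -0.001, 0.0]]
wrist_force: [-0.2, -0.1, 0.2]
gripper_width: 0.198
```

>>> play_rows --commands '[{"fingers":0.26,"tx":0,"ty":0,"tz":0,"ax":0,"ay":0,"az":0},{"fingers":0.26,"tx":0,"ty":0,"tz":0,"ax":0,"ay":0,"az":0},{"fingers":0.26,"tx":0,"ty":0,"tz":0,"ax":0,"ay":0,"az":0},{"fingers":0.26,"tx":0,"ty":0,"tz":0,"ax":0,"ay":0,"az":0},{"fingers":0.26,"tx":0,"ty":0,"tz":0,"ax":0,"ay":0,"az":0}]'

```text
time_s: 36.15
tcp_pos: [0.5509, 0.25, 0.089]
ee_rot: [[0.0, -0.941, -0.339], [0.0, -0.339, 0.941], [-1.0, -0.0, 0.0]]
wrist_force: [0.2, 1.0, -0.7]
gripper_width: 0.361
```

>>> play_rows --commands '[{"fingers":0.26,"tx":-0.04,"ty":0,"tz":0,"ax":0,"ay":0,"az":0},{"fingers":0.26,"tx":-0.08,"ty":0,"tz":0,"ax":0,"ay":0,"az":0},{"fingers":0.26,"tx":-0.12,"ty":0,"tz":0,"ax":0,"ay":0,"az":0},{"fingers":0.26,"tx":-0.15,"ty":0,"tz":0,"ax":0,"ay":0,"az":0},{"fingers":0.26,"tx":-0.15,"ty":0,"tz":0,"ax":0,"ay":0,"az":0}]'

```text
time_s: 36.57
tcp_pos: [0.5535, 0.2513, 0.2075]
ee_rot: [[0.01, -0.94, -0.34], [0.006, -0.34, 0.94], [-1.0, -0.011, 0.002]]
wrist_force: [0.1, 0.9, 0.6]
gripper_width: 0.371
```

Run:
```python
from plan import *
p=cap('wrist','w17.png'); rodcheck(p)
plan([(.534,-.353,.18,97.3)],start=(.551,.2505,.199,199.7))
t=cap('top'); rects(t,'tin',.047,.4); rects(t,'block',.04,.4)
```

```text
rod 0.77 [207. 120.] rack ctr [ 0.07  -0.045] span y [-0.146  0.057] skew deg 0.0
rod 0.67 [259. 147.] rack ctr [ 0.023 -0.033] span y [-0.146  0.08 ] skew deg 177.8
from [0.551  0.2505 0.199 ] psi -160.3 q6 -20 t 36.6667 w 0.369
 t 0.006 0.073 -0.187  a 0.142 0.0 0.0  rows>=3.6 
 t 0.007 -0.015 -0.201  a 0.142 0.0 0.0  rows>=3.6 
 t 0.006 -0.1 -0.175  a 0.143 0.0 0.0  rows>=3.6 
 t 0.006 -0.166 -0.114  a 0.142 0.0 0.0  rows>=3.6 -> (0.534, -0.353, 0.18, 97.3)
tin 0.79 [300. 198.] rect [536. -84.] [58. 54.] 88.6 col [153. 161.  65.]
tin 0.74 [140. 195.] rect [557. 492.] [39. 61.] 28.2 col [151. 141.  55.]
tin 0.61 [182. 230.] rect [426. 347.] [122.  36.] 17.6 col [93. 77. 45.]
block 0.76 [238. 252.] rect [347. 142.] [75. 50.] 50.3 col [ 61. 141.  62.]
block 0.64 [210. 165.] rect [688. 209.] [ 68. 140.] 2.4 col [121.  94.  53.]
block 0.55 [300. 221.] rect [444. -86.] [44. 72.] 88.5 col [128. 122. 108.]
```

```bash
cat >> h.py <<'E'
def rodline(p,z=.0827):
    for g in spotter.silhouettes('rod0',p)[:8]:
        if g['score']<.3: continue
        ys,xs=np.where(g['region']); sel=np.random.RandomState(0).permutation(len(xs))[:2500]
        L=local(O,TH,np.array([at(p,(xs[i],ys[i]),z)[:2] for i in sel]))
        b=np.arange(-.17,.17,.02); out=[]
        for y in b:
            m=abs(L[:,1]-y)<.01
            if m.sum()>15: out.append((round(y*1000),round((L[m,0].min()+L[m,0].max())*500,1),round((L[m,0].max()-L[m,0].min())*1000)))
        print(round(g['score'],2),out)
E
python3 - <<'E'
from plan import *
p=cap('wrist','w18.png'); rodline(p)
s=cap('scene'); rodcheck(s)
s=cap('top'); rodcheck(s)
E
```

```text
0.92 [(-150, np.float64(23.4), 17), (-130, np.float64(23.3), 17), (-110, np.float64(23.3), 17), (-90, np.float64(23.3), 18), (-70, np.float64(22.9), 17), (-50, np.float64(22.9), 18), (-30, np.float64(22.9), 18), (-10, np.float64(23.2), 18), (10, np.float64(22.9), 17), (30, np.float64(22.8), 18), (50, np.float64(22.9), 18), (70, np.float64(23.3), 17), (110, np.float64(22.8), 17), (130, np.float64(22.8), 18)]
0.56 [(-150, np.float64(69.4), 17), (-130, np.float64(69.7), 18), (-110, np.float64(69.5), 18), (-90, np.float64(69.5), 18), (-70, np.float64(69.5), 18), (-50, np.float64(69.5), 18), (-30, np.float64(68.9), 19), (-10, np.float64(68.8), 17), (10, np.float64(69.2), 18), (30, np.float64(69.2), 18), (50, np.float64(71.6), 13), (130, np.float64(64.8), 7)]
rod 0.98 [139. 152.] rack ctr [-0.173 -0.581] span y [-0.622 -0.54 ] skew deg 100.7
rod 0.88 [314. 199.] rack ctr [0.025 0.001] span y [-0.166  0.169] skew deg 179.9
rod 0.78 [321. 208.] rack ctr [0.069 0.004] span y [-0.164  0.172] skew deg 178.7
rod 0.66 [147. 158.] rack ctr [-0.132 -0.541] span y [-0.584 -0.498] skew deg 101.6
rod 0.87 [384. 205.] rack ctr [-0.232 -0.588] span y [-0.625 -0.551] skew deg 101.4
rod 0.6 [226. 169.] rack ctr [ 0.07  -0.095] span y [-0.165 -0.024] skew deg 0.4
rod 0.56 [375. 194.] rack ctr [-0.194 -0.548] span y [-0.589 -0.507] skew deg 102.5
rod 0.49 [230. 182.] rack ctr [ 0.024 -0.095] span y [-0.17  -0.019] skew deg 1.2
```

>>> play_rows --commands '[{"fingers":0.2,"tx":0.006,"ty":0.073,"tz":-0.187,"ax":0.142,"ay":0,"az":0},{"fingers":0.2,"tx":0.006,"ty":0.073,"tz":-0.187,"ax":0.142,"ay":0,"az":0},{"fingers":0.2,"tx":0.006,"ty":0.073,"tz":-0.187,"ax":0.142,"ay":0,"az":0},{"fingers":0.2,"tx":0.006,"ty":0.073,"tz":-0.187,"ax":0.142,"ay":0,"az":0},{"fingers":0.2,"tx":0.006,"ty":0.073,"tz":-0.187,"ax":0.142,"ay":0,"az":0}]'

```text
time_s: 37.53
tcp_pos: [0.5459, 0.0951, 0.1965]
ee_rot: [[-0.002, -0.994, 0.107], [-0.001, 0.107, 0.994], [-1.0, 0.002, -0.001]]
wrist_force: [-0.1, 0.8, -0.6]
gripper_width: 0.399
```

>>> play_rows --commands '[{"fingers":0.2,"tx":0.007,"ty":-0.015,"tz":-0.201,"ax":0.142,"ay":0,"az":0},{"fingers":0.2,"tx":0.007,"ty":-0.015,"tz":-0.201,"ax":0.142,"ay":0,"az":0},{"fingers":0.2,"tx":0.007,"ty":-0.015,"tz":-0.201,"ax":0.142,"ay":0,"az":0},{"fingers":0.2,"tx":0.007,"ty":-0.015,"tz":-0.201,"ax":0.142,"ay":0,"az":0},{"fingers":0.2,"tx":0.007,"ty":-0.015,"tz":-0.201,"ax":0.142,"ay":0,"az":0}]'

```text
time_s: 37.95
tcp_pos: [0.5424, -0.0555, 0.191]
ee_rot: [[-0.001, -0.851, 0.525], [-0.001, 0.525, 0.851], [-1.0, 0.001, -0.001]]
wrist_force: [0.3, -0.2, 0.3]
gripper_width: 0.403
```

>>> play_rows --commands '[{"fingers":0.2,"tx":0.006,"ty":-0.1,"tz":-0.175,"ax":0.143,"ay":0,"az":0},{"fingers":0.2,"tx":0.006,"ty":-0.1,"tz":-0.175,"ax":0.143,"ay":0,"az":0},{"fingers":0.2,"tx":0.006,"ty":-0.1,"tz":-0.175,"ax":0.143,"ay":0,"az":0},{"fingers":0.2,"tx":0.006,"ty":-0.1,"tz":-0.175,"ax":0.143,"ay":0,"az":0},{"fingers":0.2,"tx":0.006,"ty":-0.1,"tz":-0.175,"ax":0.143,"ay":0,"az":0}]'

```text
time_s: 38.37
tcp_pos: [0.5389, -0.2064, 0.1864]
ee_rot: [[-0.001, -0.539, 0.842], [-0.001, 0.842, 0.539], [-1.0, -0.0, -0.001]]
wrist_force: [1.3, -0.0, 0.5]
gripper_width: 0.398
```

>>> play_rows --commands '[{"fingers":0.2,"tx":0.006,"ty":-0.166,"tz":-0.114,"ax":0.142,"ay":0,"az":0},{"fingers":0.2,"tx":0.006,"ty":-0.166,"tz":-0.114,"ax":0.142,"ay":0,"az":0},{"fingers":0.2,"tx":0.006,"ty":-0.166,"tz":-0.114,"ax":0.142,"ay":0,"az":0},{"fingers":0.2,"tx":0.006,"ty":-0.166,"tz":-0.114,"ax":0.142,"ay":0,"az":0},{"fingers":0.2,"tx":0.006,"ty":-0.166,"tz":-0.114,"ax":0.142,"ay":0,"az":0}]'

```text
time_s: 38.78
tcp_pos: [0.535, -0.3575, 0.1814]
ee_rot: [[-0.001, -0.124, 0.992], [-0.001, 0.992, 0.124], [-1.0, -0.001, -0.001]]
wrist_force: [0.4, -0.7, -0.1]
gripper_width: 0.404
```

Run:
```python
from plan import *
p=cap('wrist','w19.png'); rects(p,'rod0',.033,.3)
plan([(.534,-.353,.03,97.3)],lin=.3)
```

```text
rod0 0.73 [204. 117.] rect [ 490. -408.] [206.  19.] 8.2 col [210. 179. 122.]
rod0 0.68 [264. 146.] rect [ 505. -357.] [246.  19.] 8.0 col [218. 191. 131.]
from [ 0.5351 -0.354   0.1817] psi 97.42 q6 -63 t 38.8833 w 0.401
 t 0.202 0.001 -0.001  a 0.001 -0.0 -0.0  rows>=3.6 -> (0.534, -0.353, 0.03, 97.3)
```

>>> play_rows --commands '[{"fingers":0.2,"tx":0.05,"ty":0.001,"tz":0,"ax":0,"ay":0,"az":0},{"fingers":0.2,"tx":0.1,"ty":0.001,"tz":0,"ax":0,"ay":0,"az":0},{"fingers":0.2,"tx":0.15,"ty":0.001,"tz":0,"ax":0,"ay":0,"az":0},{"fingers":0.2,"tx":0.18,"ty":0.001,"tz":0,"ax":0,"ay":0,"az":0},{"fingers":0.2,"tx":0.2,"ty":0.001,"tz":0,"ax":0,"ay":0,"az":0}]'

```text
time_s: 39.3
tcp_pos: [0.5339, -0.3502, 0.0293]
ee_rot: [[-0.005, -0.132, 0.991], [0.002, 0.991, 0.132], [-1.0, 0.003, -0.004]]
wrist_force: [0.8, -1.0, 0.2]
gripper_width: 0.398
```

>>> play_rows --commands '[{"fingers":0.2,"tx":0,"ty":0,"tz":0,"ax":0,"ay":0,"az":0},{"fingers":0.2,"tx":0,"ty":0,"tz":0,"ax":0,"ay":0,"az":0}]'

```text
time_s: 39.47
tcp_pos: [0.5354, -0.3516, 0.0322]
ee_rot: [[-0.001, -0.132, 0.991], [0.0, 0.991, 0.132], [-1.0, 0.0, -0.001]]
wrist_force: [0.4, 0.6, 0.7]
gripper_width: 0.398
```

>>> play_rows --commands '[{"fingers":1,"tx":0,"ty":0,"tz":0,"ax":0,"ay":0,"az":0},{"fingers":1,"tx":0,"ty":0,"tz":0,"ax":0,"ay":0,"az":0},{"fingers":1,"tx":0,"ty":0,"tz":0,"ax":0,"ay":0,"az":0},{"fingers":1,"tx":0,"ty":0,"tz":0,"ax":0,"ay":0,"az":0},{"fingers":1,"tx":0,"ty":0,"tz":0,"ax":0,"ay":0,"az":0}]'

```text
time_s: 39.88
tcp_pos: [0.5358, -0.3533, 0.0339]
ee_rot: [[0.002, -0.129, 0.992], [-0.001, 0.992, 0.129], [-1.0, -0.001, 0.002]]
wrist_force: [-0.3, 2.3, 4.9]
gripper_width: 0.201
```

>>> play_rows --commands '[{"fingers":1,"tx":0,"ty":0,"tz":0,"ax":0,"ay":0,"az":0},{"fingers":1,"tx":-0.04,"ty":0,"tz":0,"ax":0,"ay":0,"az":0},{"fingers":1,"tx":-0.09,"ty":0,"tz":0,"ax":0,"ay":0,"az":0},{"fingers":1,"tx":-0.14,"ty":0,"tz":0,"ax":0,"ay":0,"az":0},{"fingers":1,"tx":-0.18,"ty":0,"tz":0,"ax":0,"ay":0,"az":0}]'

```text
time_s: 40.3
tcp_pos: [0.5351, -0.3536, 0.17]
ee_rot: [[0.002, -0.129, 0.992], [-0.001, 0.992, 0.129], [-1.0, -0.001, 0.001]]
wrist_force: [0.5, -0.0, -0.4]
gripper_width: 0.201
```

Run:
```python
from plan import *
g=world(O,TH,(-.023,.0)); print(g)
plan([(*g,.2,199.7)],start=(.535,-.353,.166,97.4))
```

```text
[0.50734618 0.23524681]
from [ 0.535 -0.353  0.166] psi 97.4 q6 -64 t 40.3 w 0.201
 t -0.011 0.196 0.016  a -0.142 0.0 0.0  rows>=3.6 
 t -0.012 0.169 0.099  a -0.142 0.0 0.0  rows>=3.6 
 t -0.011 0.11 0.162  a -0.142 0.0 0.0  rows>=3.6 
 t -0.011 0.03 0.195  a -0.142 0.0 0.0  rows>=3.6 -> (np.float64(0.5073461774693232), np.float64(0.2352468090562691), 0.2, 199.7)
```

>>> play_rows --commands '[{"fingers":1,"tx":-0.011,"ty":0.196,"tz":0.016,"ax":-0.142,"ay":0,"az":0},{"fingers":1,"tx":-0.011,"ty":0.196,"tz":0.016,"ax":-0.142,"ay":0,"az":0},{"fingers":1,"tx":-0.011,"ty":0.196,"tz":0.016,"ax":-0.142,"ay":0,"az":0},{"fingers":1,"tx":-0.011,"ty":0.196,"tz":0.016,"ax":-0.142,"ay":0,"az":0},{"fingers":1,"tx":-0.011,"ty":0.196,"tz":0.016,"ax":-0.142,"ay":0,"az":0}]'

```text
time_s: 40.72
tcp_pos: [0.5274, -0.2023, 0.1762]
ee_rot: [[0.0, -0.55, 0.835], [0.001, 0.835, 0.55], [-1.0, 0.001, 0.001]]
wrist_force: [0.1, -0.6, -0.6]
gripper_width: 0.192
```

>>> play_rows --commands '[{"fingers":1,"tx":-0.012,"ty":0.169,"tz":0.099,"ax":-0.142,"ay":0,"az":0},{"fingers":1,"tx":-0.012,"ty":0.169,"tz":0.099,"ax":-0.142,"ay":0,"az":0},{"fingers":1,"tx":-0.012,"ty":0.169,"tz":0.099,"ax":-0.142,"ay":0,"az":0},{"fingers":1,"tx":-0.012,"ty":0.169,"tz":0.099,"ax":-0.142,"ay":0,"az":0},{"fingers":1,"tx":-0.012,"ty":0.169,"tz":0.099,"ax":-0.142,"ay":0,"az":0}]'

```text
time_s: 41.13
tcp_pos: [0.5213, -0.0561, 0.1851]
ee_rot: [[0.001, -0.856, 0.517], [0.001, 0.517, 0.856], [-1.0, -0.001, 0.001]]
wrist_force: [0.3, -0.1, -0.8]
gripper_width: 0.2
```

>>> play_rows --commands '[{"fingers":1,"tx":-0.011,"ty":0.11,"tz":0.162,"ax":-0.142,"ay":0,"az":0},{"fingers":1,"tx":-0.011,"ty":0.11,"tz":0.162,"ax":-0.142,"ay":0,"az":0},{"fingers":1,"tx":-0.011,"ty":0.11,"tz":0.162,"ax":-0.142,"ay":0,"az":0},{"fingers":1,"tx":-0.011,"ty":0.11,"tz":0.162,"ax":-0.142,"ay":0,"az":0},{"fingers":1,"tx":-0.011,"ty":0.11,"tz":0.162,"ax":-0.142,"ay":0,"az":0}]'

```text
time_s: 41.55
tcp_pos: [0.5149, 0.0905, 0.1931]
ee_rot: [[0.001, -0.995, 0.098], [0.001, 0.098, 0.995], [-1.0, -0.001, 0.001]]
wrist_force: [-0.5, -1.1, 0.2]
gripper_width: 0.198
```

>>> play_rows --commands '[{"fingers":1,"tx":-0.011,"ty":0.03,"tz":0.195,"ax":-0.142,"ay":0,"az":0},{"fingers":1,"tx":-0.011,"ty":0.03,"tz":0.195,"ax":-0.142,"ay":0,"az":0},{"fingers":1,"tx":-0.011,"ty":0.03,"tz":0.195,"ax":-0.142,"ay":0,"az":0},{"fingers":1,"tx":-0.011,"ty":0.03,"tz":0.195,"ax":-0.142,"ay":0,"az":0},{"fingers":1,"tx":-0.011,"ty":0.03,"tz":0.195,"ax":-0.142,"ay":0,"az":0}]'

```text
time_s: 41.97
tcp_pos: [0.5078, 0.2385, 0.201]
ee_rot: [[0.001, -0.94, -0.34], [0.001, -0.34, 0.94], [-1.0, -0.001, 0.0]]
wrist_force: [-0.4, -0.1, -0.6]
gripper_width: 0.194
```

Run:
```python
from plan import *
p=cap('wrist','w20.png'); z=r.sense()['tcp_pos'][2]; rodline(p,z-.0035)
plan([(.5073,.2352,.11,199.7),(.5073,.2352,.0878,199.7)])
```

```text
0.92 [(-110, np.float64(-22.0), 18), (-90, np.float64(-22.0), 18), (-70, np.float64(-22.0), 19), (-50, np.float64(-22.2), 18), (-30, np.float64(-22.4), 19), (-10, np.float64(-22.5), 18), (10, np.float64(-22.3), 18), (30, np.float64(-22.7), 17), (50, np.float64(-22.7), 17)]
0.91 [(-110, np.float64(3.6), 10), (-90, np.float64(3.7), 10), (-70, np.float64(3.7), 10), (-50, np.float64(3.4), 10), (-30, np.float64(3.4), 10), (-10, np.float64(3.4), 10)]
0.67 [(-110, np.float64(29.6), 10), (-90, np.float64(29.7), 11), (-70, np.float64(29.5), 11), (-50, np.float64(29.7), 10), (-30, np.float64(29.6), 11), (-10, np.float64(29.7), 11)]
from [0.507  0.2351 0.2005] psi -160.42 q6 -22 t 42.0667 w 0.199
 t 0.121 -0.001 0.0  a -0.001 -0.0 -0.0  rows>=2.2 -> (0.5073, 0.2352, 0.11, 199.7)
 t 0.029 0.0 0.0  a 0.0 -0.0 -0.0  rows>=0.5 -> (0.5073, 0.2352, 0.0878, 199.7)
```

>>> play_rows --commands '[{"fingers":1,"tx":0.05,"ty":0,"tz":0,"ax":0,"ay":0,"az":0},{"fingers":1,"tx":0.09,"ty":0,"tz":0,"ax":0,"ay":0,"az":0},{"fingers":1,"tx":0.121,"ty":0,"tz":0,"ax":0,"ay":0,"az":0},{"fingers":1,"tx":0.121,"ty":0,"tz":0,"ax":0,"ay":0,"az":0}]'

```text
time_s: 42.4
tcp_pos: [0.504, 0.2311, 0.1053]
ee_rot: [[-0.01, -0.943, -0.332], [-0.007, -0.332, 0.943], [-1.0, 0.012, -0.003]]
wrist_force: [-1.1, -0.9, -1.3]
gripper_width: 0.194
```

>>> play_rows --commands '[{"fingers":1,"tx":0.01,"ty":0,"tz":0,"ax":0,"ay":0,"az":0},{"fingers":1,"tx":0.02,"ty":0,"tz":0,"ax":0,"ay":0,"az":0},{"fingers":1,"tx":0.03,"ty":0,"tz":0,"ax":0,"ay":0,"az":0},{"fingers":1,"tx":0.03,"ty":0,"tz":0,"ax":0,"ay":0,"az":0},{"fingers":1,"tx":0.03,"ty":0,"tz":0,"ax":0,"ay":0,"az":0}]'

```text
time_s: 42.82
tcp_pos: [0.5075, 0.2357, 0.0886]
ee_rot: [[0.001, -0.942, -0.336], [0.001, -0.336, 0.942], [-1.0, -0.002, 0.0]]
wrist_force: [0.9, 0.1, -0.2]
gripper_width: 0.202
```

>>> play_rows --commands '[{"fingers":0.26,"tx":0,"ty":0,"tz":0,"ax":0,"ay":0,"az":0},{"fingers":0.26,"tx":0,"ty":0,"tz":0,"ax":0,"ay":0,"az":0},{"fingers":0.26,"tx":0,"ty":0,"tz":0,"ax":0,"ay":0,"az":0},{"fingers":0.26,"tx":0,"ty":0,"tz":0,"ax":0,"ay":0,"az":0},{"fingers":0.26,"tx":0,"ty":0,"tz":0,"ax":0,"ay":0,"az":0}]'

```text
time_s: 43.23
tcp_pos: [0.5068, 0.2355, 0.088]
ee_rot: [[-0.0, -0.942, -0.336], [0.0, -0.336, 0.942], [-1.0, 0.0, 0.0]]
wrist_force: [-0.1, -0.6, -0.7]
gripper_width: 0.362
```

>>> play_rows --commands '[{"fingers":0.26,"tx":-0.04,"ty":0,"tz":0,"ax":0,"ay":0,"az":0},{"fingers":0.26,"tx":-0.08,"ty":0,"tz":0,"ax":0,"ay":0,"az":0},{"fingers":0.26,"tx":-0.12,"ty":0,"tz":0,"ax":0,"ay":0,"az":0},{"fingers":0.26,"tx":-0.15,"ty":0,"tz":0,"ax":0,"ay":0,"az":0},{"fingers":0.26,"tx":-0.15,"ty":0,"tz":0,"ax":0,"ay":0,"az":0}]'

```text
time_s: 43.65
tcp_pos: [0.5094, 0.237, 0.2063]
ee_rot: [[0.009, -0.941, -0.338], [0.006, -0.338, 0.941], [-1.0, -0.011, 0.002]]
wrist_force: [0.1, -0.1, 0.7]
gripper_width: 0.369
```

Run:
```python
from plan import *
p=cap('wrist','w21.png'); rodline(p)
plan([(.511,-.404,.18,98.3)],start=(.5075,.2357,.199,199.7))
```

```text
0.77 [(-150, np.float64(23.5), 17), (-130, np.float64(23.4), 18), (-110, np.float64(23.6), 18), (-90, np.float64(23.4), 18), (-70, np.float64(23.4), 18), (-50, np.float64(23.2), 18), (-30, np.float64(23.2), 18), (-10, np.float64(23.0), 18), (10, np.float64(23.0), 18), (30, np.float64(23.2), 18), (50, np.float64(27.2), 9), (130, np.float64(21.9), 15), (150, np.float64(22.9), 15)]
0.75 [(-150, np.float64(-23.0), 16), (-130, np.float64(-22.3), 18), (-110, np.float64(-22.4), 17), (-90, np.float64(-22.9), 18), (-70, np.float64(-23.3), 18), (-50, np.float64(-23.0), 17), (-30, np.float64(-23.1), 18), (-10, np.float64(-22.8), 17), (10, np.float64(-22.9), 18), (30, np.float64(-23.8), 16), (50, np.float64(-23.5), 17), (70, np.float64(-23.5), 18), (110, np.float64(-23.3), 16), (130, np.float64(-23.4), 16), (150, np.float64(-22.5), 16)]
0.68 [(-150, np.float64(69.6), 18), (-130, np.float64(69.6), 19), (-110, np.float64(69.7), 18), (-90, np.float64(69.8), 19), (-70, np.float64(69.8), 18), (-50, np.float64(70.2), 18), (-30, np.float64(69.7), 18), (-10, np.float64(69.4), 18), (10, np.float64(69.5), 18), (30, np.float64(69.7), 19), (50, np.float64(70.0), 18)]
0.68 [(110, np.float64(-20.5), 70), (130, np.float64(-22.7), 74), (150, np.float64(-22.5), 62)]
from [0.5075 0.2357 0.199 ] psi -160.3 q6 -22 t 43.75 w 0.368
 t 0.006 0.071 -0.201  a 0.141 0.0 0.0  rows>=3.8 
 t 0.007 -0.023 -0.212  a 0.141 0.0 0.0  rows>=3.8 
 t 0.006 -0.111 -0.182  a 0.141 0.0 0.0  rows>=3.8 
 t 0.006 -0.178 -0.117  a 0.14 0.0 0.0  rows>=3.8 -> (0.511, -0.404, 0.18, 98.3)
```

Three seated. Back for the last rod.

>>> play_rows --commands '[{"fingers":0.2,"tx":0.006,"ty":0.071,"tz":-0.201,"ax":0.141,"ay":0,"az":0},{"fingers":0.2,"tx":0.006,"ty":0.071,"tz":-0.201,"ax":0.141,"ay":0,"az":0},{"fingers":0.2,"tx":0.006,"ty":0.071,"tz":-0.201,"ax":0.141,"ay":0,"az":0},{"fingers":0.2,"tx":0.006,"ty":0.071,"tz":-0.201,"ax":0.141,"ay":0,"az":0},{"fingers":0.2,"tx":0.006,"ty":0.071,"tz":-0.201,"ax":0.141,"ay":0,"az":0}]'

```text
time_s: 44.17
tcp_pos: [0.5052, 0.0705, 0.194]
ee_rot: [[-0.005, -0.994, 0.108], [-0.002, 0.108, 0.994], [-1.0, 0.005, -0.003]]
wrist_force: [-0.1, 0.2, 0.7]
gripper_width: 0.399
```

>>> play_rows --commands '[{"fingers":0.2,"tx":0.007,"ty":-0.023,"tz":-0.212,"ax":0.141,"ay":0,"az":0},{"fingers":0.2,"tx":0.007,"ty":-0.023,"tz":-0.212,"ax":0.141,"ay":0,"az":0},{"fingers":0.2,"tx":0.007,"ty":-0.023,"tz":-0.212,"ax":0.141,"ay":0,"az":0},{"fingers":0.2,"tx":0.007,"ty":-0.023,"tz":-0.212,"ax":0.141,"ay":0,"az":0},{"fingers":0.2,"tx":0.007,"ty":-0.023,"tz":-0.212,"ax":0.141,"ay":0,"az":0}]'

```text
time_s: 44.58
tcp_pos: [0.5072, -0.0888, 0.1888]
ee_rot: [[-0.004, -0.852, 0.523], [-0.001, 0.524, 0.852], [-1.0, 0.003, -0.003]]
wrist_force: [0.0, 0.5, 0.6]
gripper_width: 0.398
```

>>> play_rows --commands '[{"fingers":0.2,"tx":0.006,"ty":-0.111,"tz":-0.182,"ax":0.141,"ay":0,"az":0},{"fingers":0.2,"tx":0.006,"ty":-0.111,"tz":-0.182,"ax":0.141,"ay":0,"az":0},{"fingers":0.2,"tx":0.006,"ty":-0.111,"tz":-0.182,"ax":0.141,"ay":0,"az":0},{"fingers":0.2,"tx":0.006,"ty":-0.111,"tz":-0.182,"ax":0.141,"ay":0,"az":0},{"fingers":0.2,"tx":0.006,"ty":-0.111,"tz":-0.182,"ax":0.141,"ay":0,"az":0}]'

```text
time_s: 45.0
tcp_pos: [0.5086, -0.2486, 0.1841]
ee_rot: [[-0.003, -0.546, 0.838], [-0.0, 0.838, 0.546], [-1.0, 0.002, -0.003]]
wrist_force: [-0.2, -0.1, -0.2]
gripper_width: 0.403
```

>>> play_rows --commands '[{"fingers":0.2,"tx":0.006,"ty":-0.178,"tz":-0.117,"ax":0.14,"ay":0,"az":0},{"fingers":0.2,"tx":0.006,"ty":-0.178,"tz":-0.117,"ax":0.14,"ay":0,"az":0},{"fingers":0.2,"tx":0.006,"ty":-0.178,"tz":-0.117,"ax":0.14,"ay":0,"az":0},{"fingers":0.2,"tx":0.006,"ty":-0.178,"tz":-0.117,"ax":0.14,"ay":0,"az":0},{"fingers":0.2,"tx":0.006,"ty":-0.178,"tz":-0.117,"ax":0.14,"ay":0,"az":0}]'

```text
time_s: 45.42
tcp_pos: [0.5093, -0.4085, 0.1789]
ee_rot: [[-0.003, -0.138, 0.99], [0.0, 0.99, 0.138], [-1.0, 0.001, -0.003]]
wrist_force: [0.3, 0.9, -0.2]
gripper_width: 0.402
```

Run:
```python
from plan import *
p=cap('wrist','w22.png'); rects(p,'rod0',.033,.3)
plan([(.511,-.404,.03,98.3)],lin=.3)
```

```text
rod0 0.68 [262. 148.] rect [ 478. -410.] [244.  19.] 8.2 col [216. 188. 129.]
from [ 0.5093 -0.4044  0.1793] psi 98.23 q6 -58 t 45.5167 w 0.398
 t 0.199 -0.0 0.003  a -0.0 -0.001 -0.001  rows>=3.6 -> (0.511, -0.404, 0.03, 98.3)
```

>>> play_rows --commands '[{"fingers":0.2,"tx":0.05,"ty":-0.001,"tz":0.002,"ax":0,"ay":0,"az":0},{"fingers":0.2,"tx":0.1,"ty":-0.001,"tz":0.002,"ax":0,"ay":0,"az":0},{"fingers":0.2,"tx":0.15,"ty":-0.001,"tz":0.002,"ax":0,"ay":0,"az":0},{"fingers":0.2,"tx":0.18,"ty":-0.001,"tz":0.002,"ax":0,"ay":0,"az":0},{"fingers":0.2,"tx":0.198,"ty":-0.001,"tz":0.002,"ax":0,"ay":0,"az":0}]'

```text
time_s: 45.93
tcp_pos: [0.5097, -0.4013, 0.0289]
ee_rot: [[-0.007, -0.147, 0.989], [0.004, 0.989, 0.147], [-1.0, 0.005, -0.006]]
wrist_force: [0.5, 0.5, 0.5]
gripper_width: 0.396
```

>>> play_rows --commands '[{"fingers":0.2,"tx":0,"ty":0,"tz":0,"ax":0,"ay":0,"az":0},{"fingers":0.2,"tx":0,"ty":0,"tz":0,"ax":0,"ay":0,"az":0}]'

```text
time_s: 46.1
tcp_pos: [0.5117, -0.403, 0.0325]
ee_rot: [[-0.002, -0.147, 0.989], [0.001, 0.989, 0.147], [-1.0, 0.001, -0.002]]
wrist_force: [0.3, 0.5, 0.2]
gripper_width: 0.403
```

>>> play_rows --commands '[{"fingers":1,"tx":0,"ty":0,"tz":0,"ax":0,"ay":0,"az":0},{"fingers":1,"tx":0,"ty":0,"tz":0,"ax":0,"ay":0,"az":0},{"fingers":1,"tx":0,"ty":0,"tz":0,"ax":0,"ay":0,"az":0},{"fingers":1,"tx":0,"ty":0,"tz":0,"ax":0,"ay":0,"az":0},{"fingers":1,"tx":0,"ty":0,"tz":0,"ax":0,"ay":0,"az":0}]'

```text
time_s: 46.52
tcp_pos: [0.5124, -0.4048, 0.0346]
ee_rot: [[0.002, -0.145, 0.989], [-0.001, 0.989, 0.145], [-1.0, -0.001, 0.002]]
wrist_force: [0.2, 1.5, 3.6]
gripper_width: 0.196
```

>>> play_rows --commands '[{"fingers":1,"tx":0,"ty":0,"tz":0,"ax":0,"ay":0,"az":0},{"fingers":1,"tx":-0.04,"ty":0,"tz":0,"ax":0,"ay":0,"az":0},{"fingers":1,"tx":-0.09,"ty":0,"tz":0,"ax":0,"ay":0,"az":0},{"fingers":1,"tx":-0.14,"ty":0,"tz":0,"ax":0,"ay":0,"az":0},{"fingers":1,"tx":-0.18,"ty":0,"tz":0,"ax":0,"ay":0,"az":0}]'

```text
time_s: 46.93
tcp_pos: [0.5118, -0.405, 0.1707]
ee_rot: [[0.001, -0.145, 0.989], [-0.001, 0.989, 0.145], [-1.0, -0.001, 0.001]]
wrist_force: [0.4, -0.1, -0.2]
gripper_width: 0.196
```

Run:
```python
from plan import *
g=world(O,TH,(-.069,.0)); print(g)
plan([(*g,.2,199.7)],start=(.5105,-.405,.166,98.3))
```

```text
[0.46403853 0.21974043]
from [ 0.5105 -0.405   0.166 ] psi 98.3 q6 -58 t 46.9333 w 0.196
 t -0.011 0.208 0.015  a -0.141 0.0 0.0  rows>=3.8 
 t -0.012 0.182 0.102  a -0.141 0.0 0.0  rows>=3.8 
 t -0.011 0.12 0.171  a -0.14 0.0 0.0  rows>=3.8 
 t -0.011 0.036 0.206  a -0.141 0.0 0.0  rows>=3.8 -> (np.float64(0.4640385324079694), np.float64(0.21974042716880732), 0.2, 199.7)
```

>>> play_rows --commands '[{"fingers":1,"tx":-0.011,"ty":0.208,"tz":0.015,"ax":-0.141,"ay":0,"az":0},{"fingers":1,"tx":-0.011,"ty":0.208,"tz":0.015,"ax":-0.141,"ay":0,"az":0},{"fingers":1,"tx":-0.011,"ty":0.208,"tz":0.015,"ax":-0.141,"ay":0,"az":0},{"fingers":1,"tx":-0.011,"ty":0.208,"tz":0.015,"ax":-0.141,"ay":0,"az":0},{"fingers":1,"tx":-0.011,"ty":0.208,"tz":0.015,"ax":-0.141,"ay":0,"az":0}]'

```text
time_s: 47.35
tcp_pos: [0.4992, -0.2443, 0.1769]
ee_rot: [[-0.0, -0.56, 0.828], [0.001, 0.828, 0.56], [-1.0, 0.001, 0.001]]
wrist_force: [-1.1, 0.1, -0.2]
gripper_width: 0.193
```

>>> play_rows --commands '[{"fingers":1,"tx":-0.012,"ty":0.182,"tz":0.102,"ax":-0.141,"ay":0,"az":0},{"fingers":1,"tx":-0.012,"ty":0.182,"tz":0.102,"ax":-0.141,"ay":0,"az":0},{"fingers":1,"tx":-0.012,"ty":0.182,"tz":0.102,"ax":-0.141,"ay":0,"az":0},{"fingers":1,"tx":-0.012,"ty":0.182,"tz":0.102,"ax":-0.141,"ay":0,"az":0},{"fingers":1,"tx":-0.012,"ty":0.182,"tz":0.102,"ax":-0.141,"ay":0,"az":0}]'

```text
time_s: 47.77
tcp_pos: [0.4879, -0.089, 0.1859]
ee_rot: [[0.001, -0.861, 0.508], [0.001, 0.508, 0.861], [-1.0, -0.0, 0.001]]
wrist_force: [-0.6, -0.2, -0.6]
gripper_width: 0.194
```

>>> play_rows --commands '[{"fingers":1,"tx":-0.011,"ty":0.12,"tz":0.171,"ax":-0.14,"ay":0,"az":0},{"fingers":1,"tx":-0.011,"ty":0.12,"tz":0.171,"ax":-0.14,"ay":0,"az":0},{"fingers":1,"tx":-0.011,"ty":0.12,"tz":0.171,"ax":-0.14,"ay":0,"az":0},{"fingers":1,"tx":-0.011,"ty":0.12,"tz":0.171,"ax":-0.14,"ay":0,"az":0},{"fingers":1,"tx":-0.011,"ty":0.12,"tz":0.171,"ax":-0.14,"ay":0,"az":0}]'

```text
time_s: 48.18
tcp_pos: [0.4775, 0.0674, 0.1942]
ee_rot: [[0.002, -0.996, 0.093], [0.001, 0.093, 0.996], [-1.0, -0.002, 0.001]]
wrist_force: [0.2, -1.0, -1.2]
gripper_width: 0.197
```

>>> play_rows --commands '[{"fingers":1,"tx":-0.011,"ty":0.036,"tz":0.206,"ax":-0.141,"ay":0,"az":0},{"fingers":1,"tx":-0.011,"ty":0.036,"tz":0.206,"ax":-0.141,"ay":0,"az":0},{"fingers":1,"tx":-0.011,"ty":0.036,"tz":0.206,"ax":-0.141,"ay":0,"az":0},{"fingers":1,"tx":-0.011,"ty":0.036,"tz":0.206,"ax":-0.141,"ay":0,"az":0},{"fingers":1,"tx":-0.011,"ty":0.036,"tz":0.206,"ax":-0.141,"ay":0,"az":0}]'

```text
time_s: 48.6
tcp_pos: [0.4665, 0.2243, 0.2021]
ee_rot: [[0.002, -0.94, -0.342], [0.002, -0.342, 0.94], [-1.0, -0.002, 0.001]]
wrist_force: [0.8, -0.9, -0.2]
gripper_width: 0.194
```

Run:
```python
from plan import *
p=cap('wrist','w23.png'); z=r.sense()['tcp_pos'][2]; rodline(p,z-.005)
plan([(.464,.2197,.11,199.7),(.464,.2197,.0885,199.7)])
```

```text
0.95 [(-110, np.float64(-41.2), 10), (-90, np.float64(-41.2), 10), (-70, np.float64(-41.3), 10), (-50, np.float64(-41.4), 10), (-30, np.float64(-41.4), 10), (-10, np.float64(-41.4), 10)]
0.95 [(-110, np.float64(11.0), 12), (-90, np.float64(11.1), 12), (-70, np.float64(11.0), 11), (-50, np.float64(11.1), 12), (-30, np.float64(10.8), 12), (-10, np.float64(10.9), 11), (10, np.float64(12.6), 8)]
0.91 [(-110, np.float64(-14.8), 11), (-90, np.float64(-15.3), 11), (-70, np.float64(-15.1), 11), (-50, np.float64(-15.0), 11), (-30, np.float64(-15.3), 11), (-10, np.float64(-15.0), 10)]
0.87 [(-110, np.float64(-65.8), 18), (-90, np.float64(-65.9), 17), (-70, np.float64(-66.0), 19), (-50, np.float64(-66.3), 18), (-30, np.float64(-66.0), 18), (-10, np.float64(-66.1), 18), (10, np.float64(-66.3), 17), (30, np.float64(-65.6), 17), (50, np.float64(-66.2), 17)]
from [0.4655 0.2204 0.2014] psi -160.35 q6 -24 t 48.7 w 0.195
 t 0.122 0.002 -0.0  a -0.0 -0.0 -0.0  rows>=2.2 -> (0.464, 0.2197, 0.11, 199.7)
 t 0.029 -0.0 -0.0  a -0.0 -0.0 -0.0  rows>=0.5 -> (0.464, 0.2197, 0.0885, 199.7)
```

>>> play_rows --commands '[{"fingers":1,"tx":0.05,"ty":0.004,"tz":0,"ax":0,"ay":0,"az":0},{"fingers":1,"tx":0.09,"ty":0.004,"tz":0,"ax":0,"ay":0,"az":0},{"fingers":1,"tx":0.122,"ty":0.004,"tz":0,"ax":0,"ay":0,"az":0},{"fingers":1,"tx":0.122,"ty":0.004,"tz":0,"ax":0,"ay":0,"az":0}]'

```text
time_s: 49.03
tcp_pos: [0.4598, 0.2149, 0.1056]
ee_rot: [[-0.009, -0.943, -0.332], [-0.007, -0.332, 0.943], [-1.0, 0.011, -0.004]]
wrist_force: [-0.0, 0.4, -0.8]
gripper_width: 0.192
```

>>> play_rows --commands '[{"fingers":1,"tx":0.01,"ty":0,"tz":0,"ax":0,"ay":0,"az":0},{"fingers":1,"tx":0.02,"ty":0,"tz":0,"ax":0,"ay":0,"az":0},{"fingers":1,"tx":0.029,"ty":0,"tz":0,"ax":0,"ay":0,"az":0},{"fingers":1,"tx":0.029,"ty":0,"tz":0,"ax":0,"ay":0,"az":0},{"fingers":1,"tx":0.029,"ty":0,"tz":0,"ax":0,"ay":0,"az":0}]'

```text
time_s: 49.45
tcp_pos: [0.4638, 0.2198, 0.0897]
ee_rot: [[0.003, -0.942, -0.337], [0.002, -0.337, 0.942], [-1.0, -0.003, 0.001]]
wrist_force: [2.8, -0.3, -0.0]
gripper_width: 0.193
```

>>> play_rows --commands '[{"fingers":0.26,"tx":0,"ty":0,"tz":0,"ax":0,"ay":0,"az":0},{"fingers":0.26,"tx":0,"ty":0,"tz":0,"ax":0,"ay":0,"az":0},{"fingers":0.26,"tx":0,"ty":0,"tz":0,"ax":0,"ay":0,"az":0},{"fingers":0.26,"tx":0,"ty":0,"tz":0,"ax":0,"ay":0,"az":0},{"fingers":0.26,"tx":0,"ty":0,"tz":0,"ax":0,"ay":0,"az":0}]'

```text
time_s: 49.87
tcp_pos: [0.4623, 0.219, 0.0886]
ee_rot: [[-0.001, -0.942, -0.336], [-0.0, -0.336, 0.942], [-1.0, 0.001, -0.0]]
wrist_force: [-0.3, -0.6, -0.2]
gripper_width: 0.359
```

>>> play_rows --commands '[{"fingers":0.26,"tx":-0.04,"ty":0,"tz":0,"ax":0,"ay":0,"az":0},{"fingers":0.26,"tx":-0.09,"ty":0,"tz":0,"ax":0,"ay":0,"az":0},{"fingers":0.26,"tx":-0.14,"ty":0,"tz":0,"ax":0,"ay":0,"az":0},{"fingers":0.26,"tx":-0.18,"ty":0,"tz":0,"ax":0,"ay":0,"az":0},{"fingers":0.26,"tx":-0.2,"ty":0,"tz":0,"ax":0,"ay":0,"az":0}]'

```text
time_s: 50.28
tcp_pos: [0.4639, 0.2199, 0.2433]
ee_rot: [[0.006, -0.941, -0.337], [0.004, -0.337, 0.941], [-1.0, -0.007, 0.002]]
wrist_force: [0.3, -0.2, 0.4]
gripper_width: 0.37
```

Run:
```python
from plan import *
p=cap('wrist','w24.png'); rodline(p)
plan([(.40,-.05,.3,150)],start=(.463,.2188,.238,199.7),lin=.2)
```

```text
0.89 [(-150, np.float64(69.8), 20), (-130, np.float64(69.7), 21), (-110, np.float64(69.9), 21), (-90, np.float64(69.8), 20), (-70, np.float64(70.1), 20), (-50, np.float64(69.7), 20), (-30, np.float64(69.1), 22), (-10, np.float64(69.6), 22), (10, np.float64(69.7), 21), (30, np.float64(69.1), 20), (50, np.float64(69.2), 21), (70, np.float64(68.8), 21)]
0.67 [(-150, np.float64(-22.0), 18), (-130, np.float64(-22.3), 18), (-110, np.float64(-22.4), 18), (-90, np.float64(-22.6), 18), (-70, np.float64(-22.4), 18), (-50, np.float64(-22.8), 18), (-30, np.float64(-22.5), 19), (-10, np.float64(-22.7), 18), (10, np.float64(-23.0), 17), (30, np.float64(-22.9), 18), (50, np.float64(-22.9), 19), (150, np.float64(-29.5), 4)]
0.63 [(-150, np.float64(23.7), 18), (-130, np.float64(23.8), 18), (-110, np.float64(23.6), 19), (-90, np.float64(23.6), 18), (-70, np.float64(23.6), 18), (-50, np.float64(23.7), 19), (-30, np.float64(23.5), 18), (-10, np.float64(23.6), 18), (10, np.float64(23.9), 18), (30, np.float64(23.4), 18), (50, np.float64(23.6), 19), (70, np.float64(23.6), 18)]
0.63 [(-150, np.float64(-68.4), 17), (-130, np.float64(-68.4), 17), (-110, np.float64(-69.2), 18), (-90, np.float64(-68.8), 17), (-70, np.float64(-68.8), 17), (-50, np.float64(-69.3), 17), (-30, np.float64(-69.3), 17), (-10, np.float64(-69.3), 17), (10, np.float64(-68.8), 17), (30, np.float64(-68.9), 17), (50, np.float64(-68.9), 17), (70, np.float64(-69.4), 17), (90, np.float64(-69.4), 17), (110, np.float64(-68.9), 16), (150, np.float64(-69.0), 17)]
0.54 [(-150, np.float64(-113.9), 20), (-130, np.float64(-11.2), 228), (-110, np.float64(-12.1), 219)]
from [0.463  0.2188 0.238 ] psi -160.3 q6 -24 t 50.3833 w 0.367
 t -0.041 0.1 -0.155  a 0.138 0.0 0.0  rows>=3.5 
 t -0.042 0.026 -0.182  a 0.138 0.0 0.0  rows>=3.5 -> (0.4, -0.05, 0.3, 150)
```

All four are at notch positions. I'll retreat and take the final look.

>>> play_rows --commands '[{"fingers":0.26,"tx":-0.041,"ty":0.1,"tz":-0.155,"ax":0.138,"ay":0,"az":0},{"fingers":0.26,"tx":-0.041,"ty":0.1,"tz":-0.155,"ax":0.138,"ay":0,"az":0},{"fingers":0.26,"tx":-0.041,"ty":0.1,"tz":-0.155,"ax":0.138,"ay":0,"az":0},{"fingers":0.26,"tx":-0.041,"ty":0.1,"tz":-0.155,"ax":0.138,"ay":0,"az":0},{"fingers":0.26,"tx":-0.041,"ty":0.1,"tz":-0.155,"ax":0.138,"ay":0,"az":0}]'

```text
time_s: 50.8
tcp_pos: [0.4295, 0.0816, 0.2694]
ee_rot: [[-0.001, -0.995, 0.095], [-0.0, 0.095, 0.995], [-1.0, 0.001, -0.0]]
wrist_force: [-0.1, 0.6, 0.1]
gripper_width: 0.37
```

>>> play_rows --commands '[{"fingers":0.26,"tx":-0.042,"ty":0.1,"tz":-0.182,"ax":0.1,"ay":0,"az":0},{"fingers":0.26,"tx":-0.042,"ty":0.1,"tz":-0.182,"ax":0.1,"ay":0,"az":0},{"fingers":0.26,"tx":-0.042,"ty":0.1,"tz":-0.182,"ax":0.1,"ay":0,"az":0},{"fingers":0.26,"tx":-0.042,"ty":0.1,"tz":-0.182,"ax":0.1,"ay":0,"az":0},{"fingers":0.26,"tx":-0.042,"ty":0.1,"tz":-0.182,"ax":0.1,"ay":0,"az":0}]'

```text
time_s: 51.22
tcp_pos: [0.3413, -0.0472, 0.3012]
ee_rot: [[0.0, -0.918, 0.396], [0.0, 0.396, 0.918], [-1.0, 0.0, 0.0]]
wrist_force: [-0.3, -0.1, 0.9]
gripper_width: 0.37
```

>>> play_rows --commands '[{"fingers":0.26,"tx":0,"ty":0,"tz":-0.2,"ax":0.1,"ay":0,"az":0},{"fingers":0.26,"tx":0,"ty":0,"tz":-0.2,"ax":0.1,"ay":0,"az":0},{"fingers":0.26,"tx":0,"ty":0,"tz":-0.2,"ax":0.1,"ay":0,"az":0},{"fingers":0.26,"tx":0,"ty":0,"tz":-0.2,"ax":0.1,"ay":0,"az":0},{"fingers":0.26,"tx":0,"ty":0,"tz":-0.2,"ax":0.1,"ay":0,"az":0}]'

```text
time_s: 51.63
tcp_pos: [0.2834, -0.1848, 0.2998]
ee_rot: [[-0.003, -0.749, 0.662], [0.0, 0.662, 0.749], [-1.0, 0.002, -0.002]]
wrist_force: [0.2, 0.8, 0.2]
gripper_width: 0.364
```

Run:
```python
from plan import *
print(r.sense()['tcp_pos'])
t=cap('top'); rodcheck(t); rects(t,'tin',.047,.4); rects(t,'block',.04,.4)
for k,z in (('hoop',.012),('mug',.09),('jar',.1)): rects(t,k,z,.3)
s=cap('scene'); rodcheck(s)
cv2.imwrite('pics/v10.png',np.hstack([cv2.resize(t['image'][110:310,110:410],(450,300)),cv2.resize(s['image'][120:300,190:440],(417,300))])[:,:790,::-1])
```

```text
[ 0.28336672 -0.18476516  0.2997811 ]
rod 0.94 [200. 181.] rack ctr [0.07  0.004] span y [-0.165  0.173] skew deg 0.2
rod 0.77 [212. 204.] rack ctr [-0.022  0.004] span y [-0.164  0.172] skew deg 0.1
rod 0.7 [215. 219.] rack ctr [-0.068 -0.   ] span y [-0.172  0.172] skew deg 0.2
rod 0.57 [203. 192.] rack ctr [ 0.024 -0.001] span y [-0.17   0.168] skew deg 0.1
rod 0.42 [297. 126.] rack ctr [ 0.131 -0.351] span y [-0.411 -0.292] skew deg 32.3
tin 0.79 [298. 197.] rect [536. -84.] [58. 54.] 88.6 col [154. 162.  65.]
tin 0.56 [146. 197.] rect [551. 484.] [71. 59.] 88.9 col [141. 129.  52.]
block 0.72 [300. 224.] rect [446. -84.] [40. 69.] 88.5 col [134. 129. 115.]
block 0.7 [196. 179.] rect [598. 276.] [ 21. 345.] 19.5 col [147. 123.  68.]
block 0.67 [238. 250.] rect [346. 142.] [75. 49.] 50.1 col [ 61. 145.  64.]
block 0.4 [244. 200.] rect [478.  88.] [45. 21.] 17.2 col [143. 138.  85.]
hoop 0.77 [283. 141.] rect [783. -47.] [112. 108.] 43.2 col [152. 142.  79.]
hoop 0.57 [193. 182.] rect [601. 281.] [ 24. 351.] 20.7 col [147. 123.  68.]
hoop 0.31 [188. 171.] rect [654. 295.] [ 85. 310.] 19.9 col [123.  95.  54.]
mug 0.71 [133. 236.] rect [415. 512.] [ 84. 101.] 32.3 col [103. 104. 101.]
mug 0.32 [242. 188.] rect [478.  88.] [42. 17.] 17.2 col [144. 138.  85.]
jar 0.88 [322. 130.] rect [ 767. -173.] [68. 87.] 43.6 col [115. 110. 107.]
rod 0.98 [315. 197.] rack ctr [0.025 0.001] span y [-0.166  0.169] skew deg 179.2
rod 0.95 [311. 207.] rack ctr [0.071 0.004] span y [-0.164  0.172] skew deg 179.7
rod 0.73 [217. 181.] rack ctr [-0.039 -0.302] span y [-0.33  -0.273] skew deg 100.7
rod 0.7 [314. 176.] rack ctr [-0.067  0.   ] span y [-0.171  0.171] skew deg 0.0
```

View pics/v10.png

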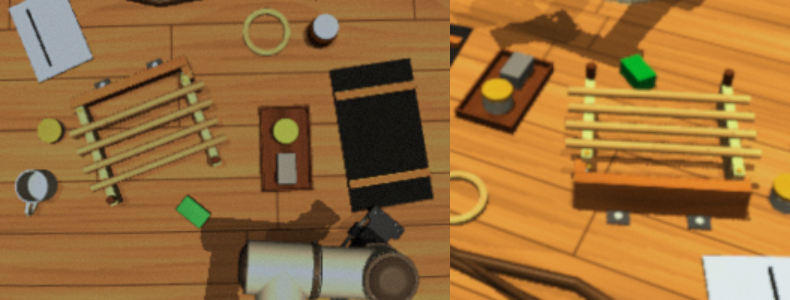

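```bash
python3 -c "
from station import job
print(job.finish_job())"
```

```text
the job is handed in; nothing more can be done
None
```

I finished the job and handed it in at about 52 s on the robot's clock, well under the 210 s limit. The hand-in reports no verdict.

**What I did**
- I moved the grey block and the nearer wax tin into the tray first, while both arms were still folded.
- I swung the right arm out by its peg, then the left.
- I laid all four rods across the arms, one in each pair of matching notches.

**Last checks**
- **Rods:** measured at rack x of about +70, +24, −22 and −68 mm. They are square within about 1° and their middles are within about 4 mm of the rack's centre line. I did not measure their height or level directly; I judged them seated from the notch positions and the pictures.
- **Arms:** in the wrist picture taken after the swings, the hinge pins and notches lay where fully-out arms put them. I did not read the joint angles themselves.
- **Tin and block:** both stand flat in the tray.
- **Hoop, mug and jar:** they look undisturbed, and the robot stands clear of everything.

**Disagreements:** the top camera and the wrist camera differed by 3–5 mm on where the rods lay across the mat, and I used values in between. One rod first read as skewed by about 2°, but a finer line fit showed it straight.

The knock and the grip slackening the task warned of did not visibly affect anything.

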